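Turn the brush pots over on the spraying slide and set up the airbrush

ROBOT

A 6-joint arm with a two-finger parallel gripper is mounted at the origin on the work surface. World frame = base frame: x ahead of the robot, y to its left, z up, the work surface at z = 0. Lengths are in m, angles in rad, forces in N, time in s.
With the tool pointing down it reaches from about 0.3 to 0.875 m from the base axis. Payload 6.4 kg.
Tool frame: the origin (TCP) lies at the very end of the fingers, on their centre line; the grasp point (between the pads) lies env.tcp_to_grasp behind it (env.tcp_to_grasp is the distance from the TCP to the grasp point, in m); z points along the fingers, y is the direction in which the jaws open and shut (so a half turn about z gives the same grasp; the last joint's range is limited). The gripper opens to 85 mm and grips with 20 to 120 N. Pads are 22 mm wide; open, the fingers measure 114 mm over their backs; the gripper's body (76 mm by 85 mm) begins 54 mm behind the grasp point. The pads swing forward as they close: fully open they stand 13 mm farther back than shut.
Start: joints at [0.991, 0.181, 1.607, -0, 1.354, -0.206], TCP at [0.21, 0.535, 0.231] pointing down, gripper open.
Joint ranges: [-2.99, 2.99], [-0.89, 2.07], [0.3, 2.58], [-1.14, 4.28], [0, 2.63], [-3.12, 3.12]. Speed limits (rad/s): [2.57, 2.57, 3.01, 3.14, 3.14, 3.14].

INTERFACE

Orientations are given as a rotation vector (axis times angle).
In Python, from cell import env, viewer, workorder gives the robot as it stands.
- The arm moves only by the tool jog_arm, never from a script. Its argument "plan" is a list of rows, each a list of 3 entries, a list of its own where there are three numbers: the turn, a rotation vector about the tool's x, y, z in rad, then the shift along the tool's x, y, z in m, then the finger opening in m, from 0 to 0.0854. In form: [[[ax, ay, az], [tx, ty, tz], gripper], ...]. A call has 1 to 20 rows; each row shifts and turns the pose as measured when the row begins, along the tool's axes as they then stand; what a row does not reach is not made up. A row lasts 1/12 s, in which the tool goes at most 41.7 mm and 7.16 degrees, less where a joint would pass 70% of its speed; a pose out of reach is approached as far as the arm can. A call with a gripper value outside its range is refused whole. The fingers move at their own pace and stop on an object; "force" is the grip in N (left out, the last holds). Time passes only in rows, so rows that do not move let the fingers close. It gives the time, the measured TCP pose, the force and the opening at its end, in the units of the state.
- env.read_state(): the state, without advancing time (a new reading comes with each control period).
- viewer.snapshot(name): name is "scene" or "top" or "wrist"; returns the picture (384x512x3 uint8, red, green, blue); there is no depth.
- viewer.camera_model(name): a dict with "intrinsics" (3x3 intrinsics, pixels), "camera_from_world" (4x4, takes a point from world to camera coordinates). Camera axes: x right, y down, z forward; pixel columns grow to the right and rows downward; lengths in m; the calibration is good to about 2 mm. The wrist camera is an equidistant fisheye: a pixel r from the principal point sees the ray r / f radians off the axis. A picture is of the moment at which its call begins: read the wrist's pose just before it. camera_model takes no time and is no camera call; for the wrist camera it gives the pose at the moment of the call.
- workorder.hand_in(): hands the job in, once; it reports no verdict.
The state is a dict: "time": time; "joint_pos": joint angles; "joint_vel": joint speeds; "joint_torque": joint torques, N m; "position": TCP position; "tcp_rot": TCP orientation; "force": force on the tool from outside, world axes, zero at the start; "moment": the same for the moment, N m; "finger_gap": finger opening in m.
Only numpy, scipy, OpenCV 4.12 (cv2) and the standard library are available. Lean on these libraries where they do the work, as an engineer would, in place of code of your own. Each camera call takes 0.05 s, during which the arm holds its last target.

TASK

The outsides of the wooden brush pots are dry, so get ready to spray their insides: turn every pot over and stand it mouth up on the carriage of the spraying slide, each in the middle of a taped square of its own with one of them in the red square, and bring the carriage to where the pot in the red square is right under the airbrush nozzle. Turn the compressor's yellow regulator knob until the red gauge needle lies over the green set hand. Do not bump the airbrush or knock over the jars and the bottle, and leave go of everything at the end.

Things in the scene. Friction and masses are not known exactly. Their poses are not given: they have to be found in the camera images.
- pot_a_mid (a point): centre of the ochre brush pot: an open-topped square wooden box, 54 x 54 mm outside, 85 mm long, walls 5 mm, bare-wood floor 6 mm, about 130 g; z points from the closed floor to the open mouth (it points down at the start: the pot stands on its mouth with the bare-wood floor on top), x and y are square to the four flat sides. The point is 42.5 mm from either end and 27 mm inside each side. Two or three of the pots are present
- pot_b_mid (a point): the same for the red-brown brush pot
- pot_c_mid (a point): the same for the green brush pot
- station: the fixed spraying slide: a 200 (x, across) x 620 mm (y, along) plywood base, origin under its centre, 12 mm thick, with the carriage on rails on it; the airbrush hangs 170 mm from the centre towards -y. The carriage is 160 mm wide and reaches from 75 mm before the red square's centre to 315 mm after it
- carriage (a joint): travel of the white carriage along the slide, m, 0 to 0.26; it grows as the carriage moves towards the side where the airbrush hangs. It slides with about 2.5 N of friction and stays where it is left. At 0 to 0.05 (the start) all three squares lie clear of the airbrush and can be loaded from above
- spot_red (a point): centre of the 72 mm square of red tape (with a red cross) on the carriage's flat top, 32 mm above the table; the first square to reach the airbrush. y points along the slide, away from the airbrush; x points across it, away from the robot
- spot_mid (a point): centre of the middle taped square (blue), 100 mm from the red one along y
- spot_end (a point): centre of the last taped square (blue), 200 mm from the red one along y
- slide_grip (a point): grip point of the upright turned-wood handle on the carriage, 285 mm from the red square's centre along y, 95 mm above the table; the handle's head is 30 mm in diameter and reaches from 82 to 118 mm above the table
- airbrush: steel airbrush clamped nozzle down on a stand: its origin is the nozzle tip, fixed 155 mm above the table (38 mm above the mouths of pots on the carriage) over the line of the squares' centres. The body is 19 mm thick and 162 mm tall; its stand post is 128 mm behind it (away from the robot)
- regulator (a joint): angle of the yellow regulator knob, rad, 0 to 5.8, growing clockwise seen from above; about 0.06 N m of friction, stays where left. The needle turns 0.8 rad for each rad of the knob, the same way
- knob_grip (a point): centre of the grip of the regulator knob on top of the compressor: vertical axis, 42 mm in diameter, from 134 to 169 mm above the table; the point is 157 mm above the table, 27 mm above the compressor's flat top
- needle (a joint): angle of the red gauge needle on its 80 mm dial, rad, clockwise from above, 0 to 4.7; the dial's centre is 122 mm from the knob, on the side away from the robot, and its bezel stands 6 mm above the compressor's top
- set_mark (a joint): angle of the broad green set hand on the same dial, same zero and direction as the needle; it stays where it is
- needle_tip (a point): tip of the red needle, 32 mm from the dial's centre; x points along the needle
- set_mark_tip (a point): tip of the green set hand, 32 mm from the dial's centre; x points along the hand
- compressor: grey compressor, 250 (x) x 160 (y) x 130 mm, fixed; origin under its centre
- tape: loose roll of yellow tape lying flat, 84 mm across, 24 mm high, origin under its centre
- primer_jar: standing jar, 60 mm across, 75 mm high, origin under its centre
- brush_jar: white jar with brushes, 72 mm across, 190 mm high over the brushes, origin under its centre
- water_bottle: clear bottle with a blue cap, 72 mm across, 215 mm high, origin under its centre
There are look-alikes about, which are no part of the job. Leave any pink look-alike of the part that bears pot_b_mid alone.

How it is judged:
By the outcome, as a careful person would: the job done as asked, in the order asked, and still so for the second after the job is handed in, with the robot touching nothing.
Of pot_a, pot_b, pot_c only 2 to 3 are there at a start; the rules pass over those that are not, and their reading is None.
At some moment in a run one of pot_a, pot_b, pot_c may be knocked a few centimetres aside while the robot is not near it.
Once in a run the grip may slacken for a moment while it holds something.
It also fails if it takes over 210 s, if anything falls off the work surface, if the arm or the gripper's body presses on something with over 40 N, if the wrist force passes 120 N, or if a joint passes its speed limit or range.

## Working session

There is one attempt and no reset: what is moved stays moved. The work goes in short steps, Python scripts to look and compute and a tool call to move; the robot and the scene stay as the last step left them, time stands still between calls to the robot, and variables do not carry over. Pictures are saved under pics/ and viewed, and the job is handed in when it is done.

Besides the shell and the picture viewer there is one more tool, called after ">>>" as name(argument=value, ...), one argument or row to a line, values as JSON. jog_arm: Moves the arm, as the interface text tells. Its arguments: {"type":"object","properties":{"plan":{"type":"array"},"force":{"type":"number"}},"required":["plan"]}

```bash
ls; mkdir -p pics
cat > h.py <<'E'
import numpy as np, cv2, sys
from cell import env, viewer, workorder
from scipy.spatial.transform import Rotation as R
def snap(n,name):
    im=viewer.snapshot(n); cv2.imwrite(f'pics/{name}.png',np.ascontiguousarray(im[:,:,::-1])); return im
def proj(n,P):
    m=viewer.camera_model(n);K=np.array(m['intrinsics']);T=np.array(m['camera_from_world'])
    p=T[:3,:3]@np.array(P)+T[:3,3]; return (K@p)[:2]/p[2]
def ray(n,uv,m=None):
    m=m or viewer.camera_model(n);K=np.array(m['intrinsics']);T=np.array(m['camera_from_world'])
    x=(uv[0]-K[0,2])/K[0,0];y=(uv[1]-K[1,2])/K[1,1]
    if n=='wrist':
        r=np.hypot(x,y); d=np.array([np.sin(r)*x/r,np.sin(r)*y/r,np.cos(r)]) if r>0 else np.array([0,0,1.])
    else: d=np.array([x,y,1.])
    return -T[:3,:3].T@T[:3,3], T[:3,:3].T@d
def atz(n,uv,z,m=None):
    o,d=ray(n,uv,m); return o+d*(z-o[2])/d[2]
E
python3 - <<'E'
from h import *
for n in('scene','top','wrist'):
    snap(n,n+'0'); m=viewer.camera_model(n); print(n,np.round(m['intrinsics'],1).tolist(),np.round(m['camera_from_world'],3).tolist())
print(env.read_state(),env.tcp_to_grasp)
E
```

```text
pics
scene [[354.6, 0.0, 253.9], [0.0, 354.6, 191.4], [0.0, 0.0, 1.0]] [[0.377, 0.926, -0.014, -0.139], [0.664, -0.28, -0.693, -0.278], [-0.646, 0.252, -0.72, 1.495], [0.0, 0.0, 0.0, 1.0]]
top [[350.1, 0.0, 254.6], [0.0, 350.1, 191.0], [0.0, 0.0, 1.0]] [[0.021, -1.0, -0.001, -0.064], [-0.997, -0.021, -0.069, 0.543], [0.069, 0.002, -0.998, 1.106], [0.0, 0.0, 0.0, 1.0]]
wrist [[297.3, 0.0, 256.1], [0.0, 297.3, 197.1], [0.0, 0.0, 1.0]] [[0.365, 0.931, -0.001, -0.575], [0.882, -0.346, 0.32, -0.042], [0.297, -0.117, -0.948, 0.382], [0.0, 0.0, 0.0, 1.0]]
{'time': 0.15, 'joint_pos': array([ 9.90705135e-01,  1.81393121e-01,  1.60774314e+00, -2.17086493e-05,
        1.35377454e+00, -2.06297133e-01]), 'joint_vel': array([-0.00143669, -0.00145872, -0.00283134, -0.00050799, -0.00169351,
       -0.00075702]), 'joint_torque': array([ 8.64079102e-04, -4.45265865e+01, -3.51693070e+01, -2.98950727e-04,
        5.91403994e-03, -5.39597337e-06]), 'position': array([0.20972548, 0.53495745, 0.23059531]), 'tcp_rot': array([-5.83644487e-01, -3.08640727e+00,  1.92500206e-03]), 'force': array([-0.4415528 , -0.05389913, -0.19642218]), 'moment': array([-0.01543818, -0.01080836, -0.02284887]), 'finger_gap': 0.08523295340052282} 0.0187
```

View pics/scene0.png

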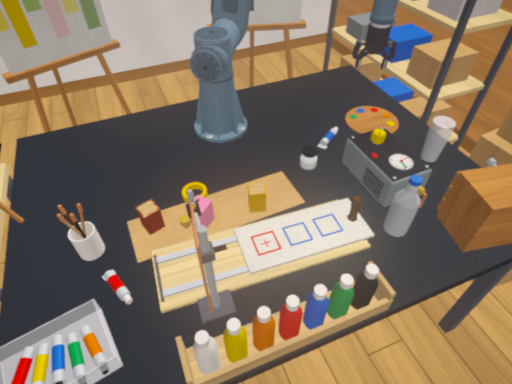

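View pics/top0.png

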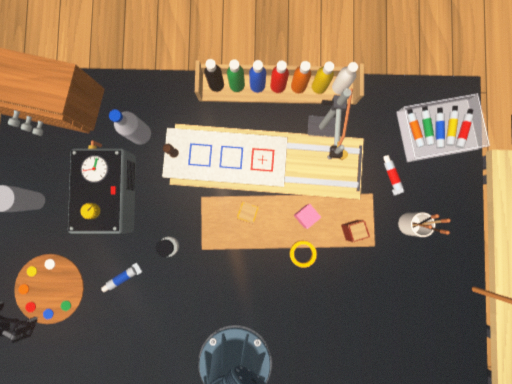

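View pics/wrist0.png

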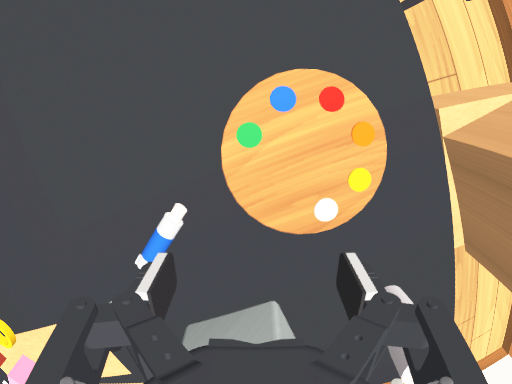

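Run:
```python
import cv2
t=cv2.imread('pics/top0.png');s=cv2.imread('pics/scene0.png')
cv2.imwrite('pics/t1.png',cv2.resize(t[185:270,195:385],None,fx=4,fy=4,interpolation=cv2.INTER_CUBIC))
cv2.imwrite('pics/s1.png',cv2.resize(s[160:300,120:300],None,fx=4,fy=4,interpolation=cv2.INTER_CUBIC))
cv2.imwrite('pics/t2.png',cv2.resize(t[115:200,155:365],None,fx=3.8,fy=3.8,interpolation=cv2.INTER_CUBIC))
cv2.imwrite('pics/t3.png',cv2.resize(t[140:240,60:145],None,fx=6,fy=6,interpolation=cv2.INTER_CUBIC))
```

```text
(no output)
```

View pics/t1.png

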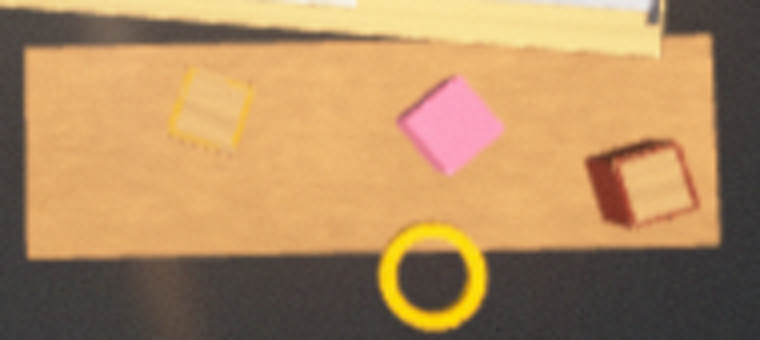

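View pics/s1.png

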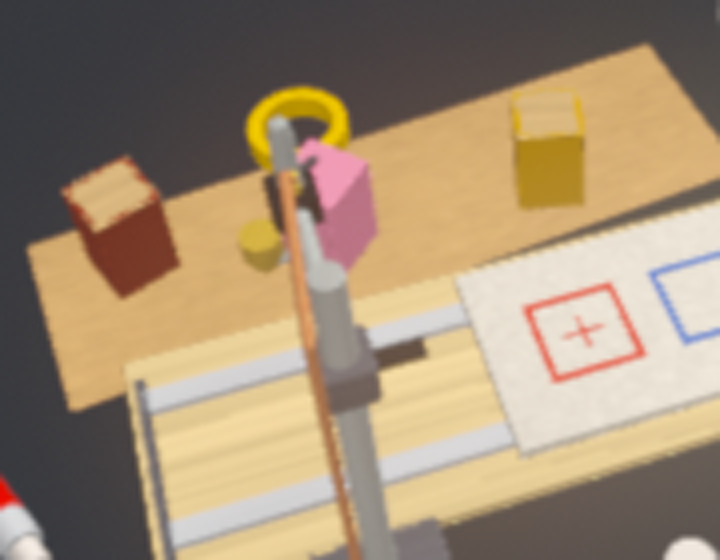

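View pics/t2.png

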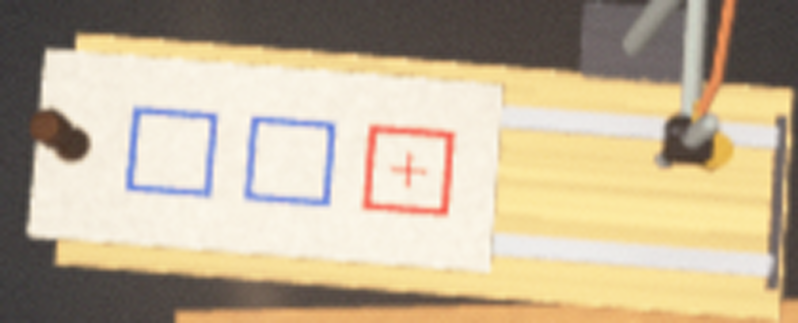

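View pics/t3.png

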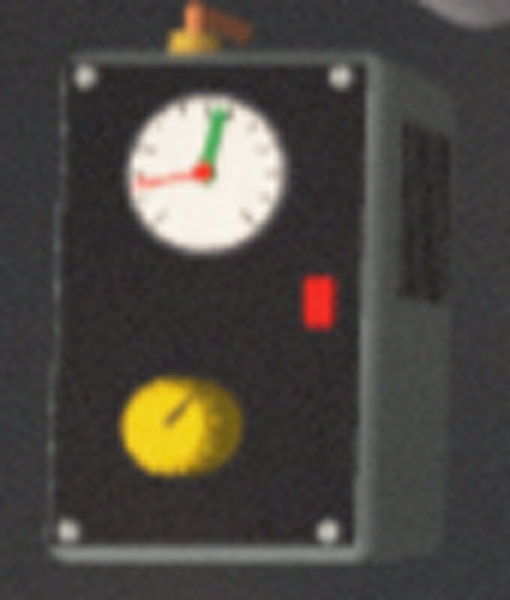

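Run:
```python
from h import *
def q(pts,off,s,z):
    P=np.array([atz('top',(p[0]/s+off[0]-.4,p[1]/s+off[1]-.4),z) for p in pts]); c=P.mean(0); e=np.diff(np.vstack([P,P[:1]]),axis=0)
    print(np.round(c,4),np.round(np.linalg.norm(e,axis=1),4),np.round(np.degrees(np.arctan2(e[:,1],e[:,0])),1))
    return c
a=q([(190,68),(253,88),(237,150),(172,132)],(195,185),4,.085)
b=q([(615,170),(678,145),(697,203),(633,225)],(195,185),4,.085)
pk=q([(457,75),(503,126),(448,174),(399,124)],(195,185),4,.085)
print('scene chk',proj('scene',a),proj('scene',b),'crop',(proj('scene',a)-[120,160])*4,(proj('scene',b)-[120,160])*4)
o=(155,115);s=3.8
r=q([(370,126),(453,131),(445,214),(363,208)],o,s,.032)
m=q([(253,117),(333,122),(327,205),(247,199)],o,s,.032)
e=q([(135,107),(216,113),(211,195),(127,189)],o,s,.032)
print('red cross',atz('top',(408/s+o[0]-.4,170/s+o[1]-.4),.032))
d=e-r;print('slide dir',np.degrees(np.arctan2(d[1],d[0])),np.linalg.norm(d))
for p in [(75,35),(792,88),(55,265),(778,320)]: print('base',atz('top',(p[0]/s+o[0],p[1]/s+o[1]),.012))
for p in [(48,50),(502,87),(27,238),(490,272)]: print('carr',atz('top',(p[0]/s+o[0],p[1]/s+o[1]),.032))
k=atz('top',(165/6+60,425/6+140),.169);print('knob',k)
C=atz('top',(204/6+60,173/6+140),.136);print('dial',C, np.linalg.norm(C-k))
n=atz('top',(137/6+60,182/6+140),.136)-C;g=atz('top',(221/6+60,112/6+140),.136)-C
f=lambda v:np.degrees(np.arctan2(v[1],v[0]))
print(f(n),f(g),'cw diff',(f(n)-f(g))%360)
m=viewer.camera_model('wrist');T=np.array(m['camera_from_world']);cw=-T[:3,:3].T@T[:3,3];st=env.read_state();Rt=R.from_rotvec(st['tcp_rot']).as_matrix()
print('wrist cam in tool',Rt.T@(cw-st['position']),Rt.round(3).tolist())
print('tape',atz('top',(432/4+195,277/4+185),.024))
```

```text
[ 0.4759 -0.0334  0.085 ] [0.0499 0.0481 0.0507 0.05  ] [-106.4  166.7   75.8  -14.4]
[ 0.4258 -0.3667  0.085 ] [0.0512 0.0453 0.051  0.0429] [ -67.4 -161.7  109.9   18.4]
[ 0.4682 -0.2132  0.085 ] [0.0514 0.0551 0.0523 0.0574] [-137.1  131.9   45.5  -48.8]
scene chk [256.3697968 187.5254537] [147.54852115 207.36698949] crop [545.47918719 110.10181481] [110.19408459 189.46795798]
[ 0.6455 -0.0734  0.032 ] [0.0701 0.0708 0.069  0.0698] [-92.3 175.6  87.   -3.6]
[0.651  0.0258 0.032 ] [0.0676 0.0706 0.0674 0.0698] [-92.4 177.3  86.9  -2.5]
[0.6572 0.1252 0.032 ] [0.0686 0.0698 0.0708 0.07  ] [-93.1 178.3  87.1  -3.6]
red cross [ 0.64517573 -0.07362981  0.032     ]
slide dir 86.61350707963665 0.19894103920316034
base [0.75850958 0.21418886 0.012     ]
base [ 0.72515789 -0.40393709  0.012     ]
base [0.55913993 0.22386183 0.012     ]
base [ 0.52525418 -0.3919879   0.012     ]
carr [0.73995915 0.2318036  0.032     ]
carr [ 0.71628919 -0.15292536  0.032     ]
carr [0.57970204 0.24326138 0.032     ]
carr [ 0.55930572 -0.14520634  0.032     ]
knob [0.46878183 0.40976679 0.169     ]
dial [0.59046397 0.41332124 0.136     ] 0.12612762467764588
98.93918772201411 -12.557489064971605 cw diff 111.49667678698572
wrist cam in tool [ 0.08237356  0.00065501 -0.14431365] [[-0.931, 0.365, -0.001], [0.365, 0.931, -0.001], [0.0, -0.001, -1.0]]
tape [ 0.34678283 -0.20933126  0.024     ]
```

```bash
cat >> h.py <<'E'
def pose(yaw,th):
    y=np.array([np.cos(yaw),np.sin(yaw),0]);h=np.array([-y[1],y[0],0]);d=np.cos(th)*h+np.sin(th)*np.array([0,0,1.])
    return np.column_stack([np.cross(y,d),y,d])
G=env.tcp_to_grasp
def plan(gp,yaw_deg,th_deg,grip,n=None,tcp=None,start=None):
    """gp: target grasp point"""
    R1=pose(np.radians(yaw_deg),np.radians(th_deg)); p1=np.array(gp)+G*R1[:,2]
    if start is None:
        st=env.read_state();p0=st['position'];R0=R.from_rotvec(st['tcp_rot']).as_matrix()
    else: p0,R0=start
    w=R.from_matrix(R0.T@R1).as_rotvec(); g0=p0-G*R0[:,2]; g1=p1-G*R1[:,2]
    k=int(np.ceil(max(np.linalg.norm(w)/0.115,np.linalg.norm(p1-p0)/0.038,1))) if n is None else n
    Rs=[R0@R.from_rotvec(w*i/k).as_matrix() for i in range(k+1)]
    ps=[g0+(g1-g0)*i/k+G*Rs[i][:,2] for i in range(k+1)]
    print('n',k,'dist',np.linalg.norm(p1-p0).round(4),'ang',np.degrees(np.linalg.norm(w)).round(2))
    t=(w/k).round(3).tolist()
    print('['+','.join('[%s,%s,%g]'%(str(t).replace(' ',''),str((Rs[i].T@(ps[i+1]-ps[i])).round(4).tolist()).replace(' ',''),grip) for i in range(k))+']')
    return p1,R1
def st():
    s=env.read_state();Rm=R.from_rotvec(s['tcp_rot']).as_matrix()
    print('t',round(s['time'],2),'gp',(s['position']-G*Rm[:,2]).round(4),'yaw',np.degrees(np.arctan2(Rm[1,1],Rm[0,1])).round(2),'d',Rm[:,2].round(3),'F',s['force'].round(2),'gap',round(s['finger_gap'],4),'q',s['joint_pos'].round(2))
E
python3 - <<'E'
from h import *
st(); plan((.476,-.034,.19),-14,-45,.085)
E
```

```text
t 0.15 gp [0.2097 0.535  0.2493] yaw 68.58 d [-0.001 -0.001 -1.   ] F [-0.44 -0.05 -0.2 ] gap 0.0852 q [ 0.99  0.18  1.61 -0.    1.35 -0.21]
n 17 dist 0.6203 ang 92.1
[[[-0.033,0.038,0.08],[-0.0261,-0.0248,0.0035],0.085],[[-0.033,0.038,0.08],[-0.0282,-0.0226,0.0016],0.085],[[-0.033,0.038,0.08],[-0.03,-0.0203,-0.0002],0.085],[[-0.033,0.038,0.08],[-0.0315,-0.0177,-0.0021],0.085],[[-0.033,0.038,0.08],[-0.0328,-0.015,-0.0039],0.085],[[-0.033,0.038,0.08],[-0.0337,-0.0121,-0.0056],0.085],[[-0.033,0.038,0.08],[-0.0344,-0.0091,-0.0073],0.085],[[-0.033,0.038,0.08],[-0.0347,-0.006,-0.0089],0.085],[[-0.033,0.038,0.08],[-0.0348,-0.0029,-0.0104],0.085],[[-0.033,0.038,0.08],[-0.0345,0.0003,-0.0118],0.085],[[-0.033,0.038,0.08],[-0.0339,0.0035,-0.0131],0.085],[[-0.033,0.038,0.08],[-0.0331,0.0067,-0.0143],0.085],[[-0.033,0.038,0.08],[-0.0319,0.0099,-0.0153],0.085],[[-0.033,0.038,0.08],[-0.0304,0.0129,-0.0161],0.085],[[-0.033,0.038,0.08],[-0.0287,0.0159,-0.0168],0.085],[[-0.033,0.038,0.08],[-0.0267,0.0187,-0.0173],0.085],[[-0.033,0.038,0.08],[-0.0245,0.0214,-0.0177],0.085]]
```

>>> jog_arm(
  plan=[
    [[-0.033, 0.038, 0.08], [-0.026, -0.025, 0.003], 0.085],
    [[-0.033, 0.038, 0.08], [-0.028, -0.023, 0.002], 0.085],
    [[-0.033, 0.038, 0.08], [-0.03, -0.02, 0], 0.085],
    [[-0.033, 0.038, 0.08], [-0.032, -0.018, -0.002], 0.085],
    [[-0.033, 0.038, 0.08], [-0.033, -0.015, -0.004], 0.085],
    [[-0.033, 0.038, 0.08], [-0.034, -0.012, -0.006], 0.085],
    [[-0.033, 0.038, 0.08], [-0.034, -0.009, -0.007], 0.085],
    [[-0.033, 0.038, 0.08], [-0.035, -0.006, -0.009], 0.085],
    [[-0.033, 0.038, 0.08], [-0.035, -0.003, -0.01], 0.085],
    [[-0.033, 0.038, 0.08], [-0.035, 0, -0.012], 0.085],
    [[-0.033, 0.038, 0.08], [-0.034, 0.003, -0.013], 0.085],
    [[-0.033, 0.038, 0.08], [-0.033, 0.007, -0.014], 0.085],
    [[-0.033, 0.038, 0.08], [-0.032, 0.01, -0.015], 0.085],
    [[-0.033, 0.038, 0.08], [-0.03, 0.013, -0.016], 0.085],
    [[-0.033, 0.038, 0.08], [-0.029, 0.016, -0.017], 0.085],
    [[-0.033, 0.038, 0.08], [-0.027, 0.019, -0.017], 0.085],
    [[-0.033, 0.038, 0.08], [-0.024, 0.021, -0.018], 0.085],
  ],
)

```text
time: 1.57
position: [0.4749, -0.0449, 0.1641]
tcp_rot: [-2.017, -1.489, -0.869]
force: [0.9, 0.7, -0.3]
finger_gap: 0.0849
```

Run:
```python
from h import *
st(); snap('wrist','w1');plan((.476,-.034,.19),-14,-45,.085);snap('scene','sc1')
```

```text
t 1.57 gp [ 0.471  -0.058   0.1768] yaw -16.87 d [ 0.206  0.703 -0.681] F [ 0.87  0.66 -0.28] gap 0.0849 q [-0.82  0.22  1.94  0.68  1.5  -0.76]
n 1 dist 0.0334 ang 4.1
[[[0.035,-0.036,-0.051],[0.0306,-0.0071,0.0116],0.085]]
```

View pics/w1.png

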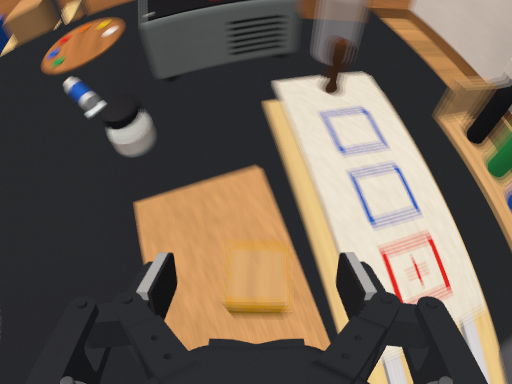

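View pics/sc1.png

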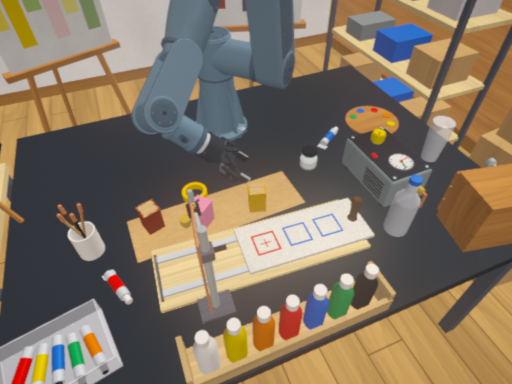

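```bash
cat >> h.py <<'E'
def projw(P,m=None):
    m=m or viewer.camera_model('wrist');K=np.array(m['intrinsics']);T=np.array(m['camera_from_world'])
    p=T[:3,:3]@np.array(P)+T[:3,3]; r=np.hypot(p[0],p[1]);th=np.arctan2(r,p[2]); return np.array([K[0,2]+K[0,0]*th*p[0]/r,K[1,2]+K[1,1]*th*p[1]/r])
def box(c,yaw,zs,half=.027):
    y=np.radians(yaw); return [np.array([c[0]+half*(a*np.cos(y)-b*np.sin(y)),c[1]+half*(a*np.sin(y)+b*np.cos(y)),z]) for z in zs for a,b in((1,1),(1,-1),(-1,-1),(-1,1))]
def ov(n,pts,name,crop=None,fx=1,im=None):
    m=viewer.camera_model(n); im=viewer.snapshot(n) if im is None else im
    im=np.ascontiguousarray(im[:,:,::-1])
    im=cv2.resize(im,None,fx=fx,fy=fx,interpolation=cv2.INTER_CUBIC)
    for P in pts:
        p=(projw(P,m) if n=='wrist' else proj(n,P))
        cv2.circle(im,tuple(int(v) for v in ((p+.5)*fx-.5)),1,(255,255,0),-1)
    if crop: x0,y0,x1,y1=[int(v*fx) for v in crop]; im=im[y0:y1,x0:x1]
    cv2.imwrite(f'pics/{name}.png',im)
E
python3 - <<'E'
from h import *
st(); ov('wrist',box((.476,-.0335),-14.4,(0,.085)),'w2',(190,200,330,340),4)
plan((.476,-.034,.057),-14,-45,.085,n=4)
E
```

```text
t 1.67 gp [ 0.4717 -0.0611  0.1755] yaw -17.1 d [ 0.208  0.701 -0.682] F [0.69 0.8  0.42] gap 0.0853 q [-0.83  0.23  1.94  0.68  1.5  -0.76]
n 4 dist 0.122 ang 3.53
[[[0.007,-0.009,-0.011],[-0.0177,-0.0003,0.0248],0.085],[[0.007,-0.009,-0.011],[-0.0175,-0.0003,0.025],0.085],[[0.007,-0.009,-0.011],[-0.0173,-0.0003,0.0251],0.085],[[0.007,-0.009,-0.011],[-0.0171,-0.0003,0.0253],0.085]]
```

View pics/w2.png

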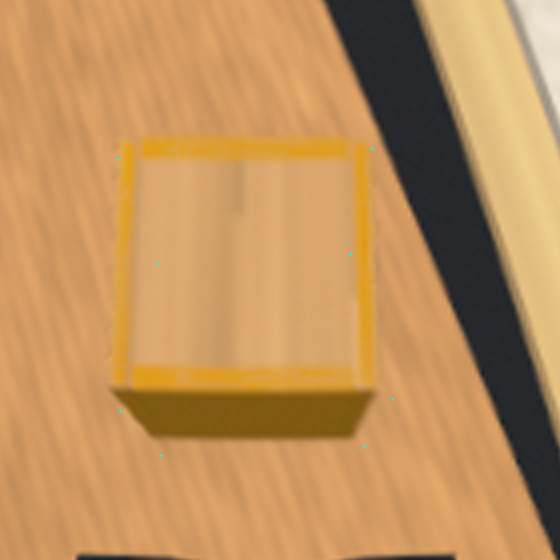

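>>> jog_arm(
  plan=[
    [[0.005, -0.008, -0.004], [-0.0175, -0.001, 0.025], 0.085],
    [[0.005, -0.008, -0.004], [-0.0175, -0.001, 0.025], 0.085],
    [[0.005, -0.008, -0.002], [-0.0175, -0.001, 0.026], 0.085],
    [[0.005, -0.008, 0], [-0.0175, -0.001, 0.026], 0.085],
    [[0, 0, 0], [0, 0, 0.001], 0.085],
    [[0, 0, 0], [0, 0, 0], 0.085],
  ],
  force=50,
)

```text
time: 2.22
position: [0.476, -0.0138, 0.0402]
tcp_rot: [-2.013, -1.538, -0.821]
force: [0.7, 0.1, 0.3]
finger_gap: 0.085
```

Run:
```python
from h import *
st(); ov('wrist',[],'w3')
plan((.476,-.031,.055),-16.5,-45,.085)
```

```text
t 2.22 gp [ 0.4728 -0.0266  0.0534] yaw -14.94 d [ 0.174  0.684 -0.708] F [0.71 0.14 0.25] gap 0.085 q [-0.75  0.45  1.97  0.71  1.26 -0.9 ]
n 1 dist 0.0064 ang 1.72
[[[-0.028,0.002,0.011],[-0.0014,0.0051,-0.0035],0.085]]
```

View pics/w3.png

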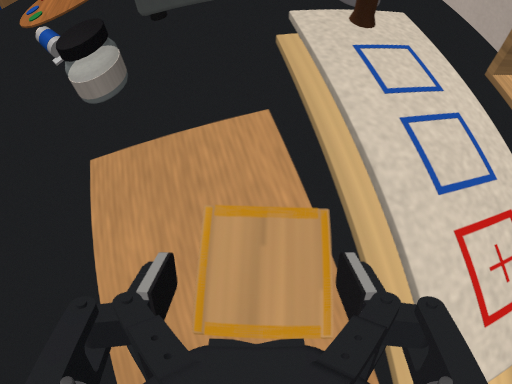

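>>> jog_arm(
  plan=[
    [[-0.02, 0, 0.01], [-0.002, 0.004, -0.003], 0.085],
    [[0, 0, 0], [0, 0, 0], 0.04],
    [[0, 0, 0], [0, 0, 0], 0.04],
    [[0, 0, 0], [0, 0, 0], 0.04],
    [[0, 0, 0], [0, 0, 0], 0.04],
    [[0, 0, 0], [0, 0, 0], 0.04],
    [[0, 0, 0], [0, 0, 0], 0.04],
  ],
  force=50,
)

```text
time: 2.85
position: [0.4826, -0.0221, 0.0484]
tcp_rot: [-2.04, -1.537, -0.844]
force: [0.2, 0.5, -0.9]
finger_gap: 0.0533
```

Run:
```python
from h import *
st()
plan((.41,0.0,.14),0,-45,.04)
```

```text
t 2.85 gp [ 0.4788 -0.0347  0.0617] yaw -16.23 d [ 0.202  0.672 -0.713] F [ 0.19  0.45 -0.89] gap 0.0533 q [-0.76  0.43  1.97  0.72  1.26 -0.9 ]
n 3 dist 0.1126 ang 16.24
[[[0.069,0.003,-0.065],[0.0218,-0.0263,-0.0155],0.04],[[0.069,0.003,-0.065],[0.0235,-0.0258,-0.0137],0.04],[[0.069,0.003,-0.065],[0.0251,-0.0251,-0.012],0.04]]
```

>>> jog_arm(
  plan=[
    [[0, 0, 0], [0.02, 0, -0.02], 0.04],
    [[0.05, 0, -0.05], [0.022, -0.02, -0.012], 0.04],
    [[0.07, 0, -0.065], [0.025, -0.015, -0.012], 0.04],
    [[0.06, 0, -0.055], [0.025, -0.015, -0.008], 0.04],
    [[0.03, 0, -0.03], [0, 0, 0], 0.04],
    [[0, 0, 0], [0, 0, 0], 0.04],
    [[0, 0, 0], [0, 0, 0], 0.04],
  ],
)

```text
time: 3.43
position: [0.436, 0.0177, 0.1522]
tcp_rot: [-1.75, -1.774, -0.712]
force: [-0.6, -0.5, -1.2]
finger_gap: 0.0536
```

Run:
```python
from h import *
st();snap('scene','sc2')
plan((.43,0.0,.12),0,-135,.04)
```

```text
t 3.43 gp [0.4363 0.0046 0.1655] yaw 0.89 d [-0.014  0.701 -0.713] F [-0.62 -0.46 -1.16] gap 0.0536 q [-0.68  0.22  1.95  0.57  1.54 -0.88]
n 14 dist 0.0549 ang 89.56
[[[-0.0,-0.112,0.001],[-0.0046,-0.0004,0.002],0.04],[[-0.0,-0.112,0.001],[-0.0043,-0.0004,0.0022],0.04],[[-0.0,-0.112,0.001],[-0.0041,-0.0004,0.0025],0.04],[[-0.0,-0.112,0.001],[-0.0038,-0.0004,0.0027],0.04],[[-0.0,-0.112,0.001],[-0.0034,-0.0004,0.0028],0.04],[[-0.0,-0.112,0.001],[-0.0031,-0.0004,0.003],0.04],[[-0.0,-0.112,0.001],[-0.0027,-0.0004,0.0031],0.04],[[-0.0,-0.112,0.001],[-0.0024,-0.0004,0.0031],0.04],[[-0.0,-0.112,0.001],[-0.002,-0.0004,0.0031],0.04],[[-0.0,-0.112,0.001],[-0.0017,-0.0004,0.0031],0.04],[[-0.0,-0.112,0.001],[-0.0013,-0.0004,0.003],0.04],[[-0.0,-0.112,0.001],[-0.001,-0.0004,0.0029],0.04],[[-0.0,-0.112,0.001],[-0.0006,-0.0004,0.0028],0.04],[[-0.0,-0.112,0.001],[-0.0003,-0.0004,0.0026],0.04]]
```

View pics/sc2.png

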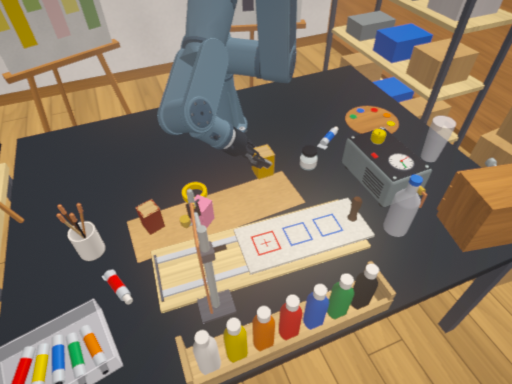

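>>> jog_arm(
  plan=[
    [[0, -0.112, 0], [-0.004, 0, 0.002], 0.04],
    [[0, -0.112, 0], [-0.004, 0, 0.002], 0.04],
    [[0, -0.112, 0], [-0.004, 0, 0.002], 0.04],
    [[0, -0.112, 0], [-0.004, 0, 0.002], 0.04],
    [[0, -0.112, 0], [-0.003, 0, 0.002], 0.04],
    [[0, -0.112, 0], [-0.003, 0, 0.002], 0.04],
    [[0, -0.112, 0], [-0.003, 0, 0.002], 0.04],
    [[0, -0.112, 0], [-0.002, 0, 0.002], 0.04],
    [[0, -0.112, 0], [-0.002, 0, 0.002], 0.04],
    [[0, -0.112, 0], [-0.002, 0, 0.002], 0.04],
    [[0, -0.112, 0], [-0.001, 0, 0.002], 0.04],
    [[0, -0.112, 0], [-0.001, 0, 0.002], 0.04],
    [[0, -0.112, 0], [0, 0, 0], 0.04],
    [[0, -0.112, 0], [0, 0, 0], 0.04],
    [[0, 0, 0], [0, 0, 0], 0.04],
    [[0, 0, 0], [0, 0, 0], 0.04],
  ],
)

```text
time: 4.82
position: [0.4317, -0.0145, 0.1013]
tcp_rot: [1.729, 1.721, -0.789]
force: [0.1, -0.8, -0.4]
finger_gap: 0.0538
```

Run:
```python
from h import *
st();snap('scene','sc3');
plan((.43,0.0,.05),0,-135,.04)
```

```text
t 4.82 gp [ 0.432  -0.0005  0.1137] yaw -0.57 d [-0.015 -0.748 -0.664] F [ 0.12 -0.83 -0.39] gap 0.0538 q [ 0.23  0.36  1.95 -0.87  1.25  0.71]
n 2 dist 0.0644 ang 3.5
[[[-0.008,0.029,0.0],[0.0246,-0.0002,0.0208],0.04],[[-0.008,0.029,0.0],[0.024,-0.0003,0.0215],0.04]]
```

View pics/sc3.png

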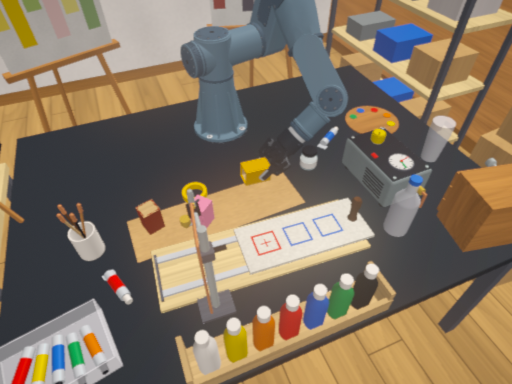

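Run:
```python
from h import *
print(atz('top',(170,246),.075),atz('top',(163,248),.0))
```

```text
[0.36834118 0.19964384 0.075     ] [0.35457334 0.2399386  0.        ]
```

>>> jog_arm(
  plan=[
    [[0, 0.025, 0.005], [0.014, 0.01, 0.025], 0.04],
    [[-0.01, 0.025, 0.005], [0.014, 0.01, 0.03], 0.04],
    [[0, 0, 0], [0.01, 0, 0.01], 0.04],
    [[0, 0, 0], [0, 0, 0], 0.04],
    [[0, 0, 0], [0, 0, 0], 0.04],
  ],
)

```text
time: 5.28
position: [0.4533, -0.0401, 0.0292]
tcp_rot: [1.786, 1.744, -0.72]
force: [0.0, 0.2, -0.9]
finger_gap: 0.0532
```

Run:
```python
from h import *
st()
plan((.45,-0.03,.035),0,-135.5,.04)
```

```text
t 5.28 gp [ 0.4534 -0.027   0.0425] yaw -1.13 d [-0.006 -0.701 -0.713] F [ 0.02  0.15 -0.85] gap 0.0532 q [ 0.14  0.48  1.94 -0.9   1.08  0.76]
n 1 dist 0.0086 ang 1.62
[[[-0.006,-0.017,-0.021],[0.0027,-0.0033,0.0075],0.04]]
```

>>> jog_arm(
  plan=[
    [[0, 0, -0.02], [0.005, 0, 0.005], 0.04],
    [[0, 0, 0], [0.0028, 0, 0.0028], 0.04],
    [[0, 0, 0], [0, 0, 0], 0.04],
    [[0, 0, 0], [0, 0, 0], 0.04],
  ],
)

```text
time: 5.62
position: [0.4554, -0.0408, 0.0213]
tcp_rot: [1.775, 1.761, -0.722]
force: [1.4, 0.9, -0.8]
finger_gap: 0.0536
```

Run:
```python
from h import *
st()
```

```text
t 5.62 gp [ 0.4554 -0.0277  0.0346] yaw -0.4 d [-0.004 -0.699 -0.715] F [ 1.44  0.9  -0.85] gap 0.0536 q [ 0.14  0.5   1.94 -0.91  1.07  0.76]
```

>>> jog_arm(
  plan=[
    [[0, 0, 0], [0.002, 0, 0.002], 0.04],
    [[0, 0, 0], [0, 0, 0], 0.04],
    [[0, 0, 0], [0.0015, 0, 0.0015], 0.04],
    [[0, 0, 0], [0, 0, 0], 0.04],
    [[0, 0, 0], [0, 0, 0], 0.04],
  ],
)

```text
time: 6.03
position: [0.4565, -0.0396, 0.0172]
tcp_rot: [1.773, 1.762, -0.718]
force: [-0.0, 0.3, -1.5]
finger_gap: 0.0536
```

Run:
```python
from h import *
st(); ov('wrist',[],'w4')
```

```text
t 6.03 gp [ 0.4565 -0.0265  0.0306] yaw -0.28 d [-0.001 -0.698 -0.716] F [-0.01  0.33 -1.5 ] gap 0.0536 q [ 0.14  0.51  1.94 -0.91  1.06  0.76]
```

View pics/w4.png

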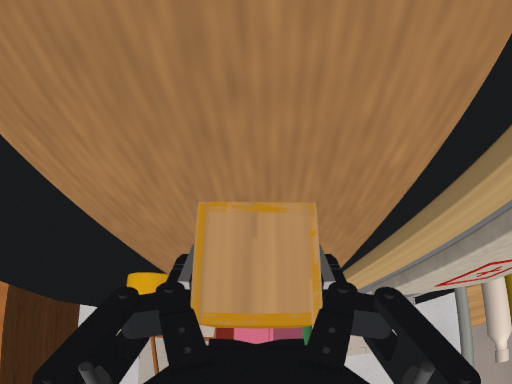

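>>> jog_arm(
  plan=[
    [[0, 0, 0], [0.0015, 0, 0.0015], 0.04],
    [[0, 0, 0], [0, 0, 0], 0.04],
    [[0, 0, 0], [0.001, 0, 0.001], 0.04],
    [[0, 0, 0], [0, 0, 0], 0.04],
    [[0, 0, 0], [0, 0, 0], 0.04],
  ],
)

```text
time: 6.5
position: [0.4572, -0.0397, 0.0157]
tcp_rot: [1.77, 1.758, -0.72]
force: [0.4, -0.5, -0.6]
finger_gap: 0.0535
```

Run:
```python
from h import *
st()
```

```text
t 6.5 gp [ 0.4572 -0.0266  0.029 ] yaw -0.27 d [ 0.    -0.702 -0.713] F [ 0.45 -0.51 -0.58] gap 0.0535 q [ 0.14  0.52  1.93 -0.92  1.06  0.77]
```

>>> jog_arm(
  plan=[
    [[0, 0, 0], [0.0015, 0, 0.0015], 0.04],
    [[0, 0, 0], [0, 0, 0], 0.04],
    [[0, 0, 0], [0.001, 0, 0.001], 0.04],
    [[0, 0, 0], [0.001, 0, 0.001], 0.04],
    [[0, 0, 0], [0, 0, 0], 0.04],
  ],
)

```text
time: 6.92
position: [0.4582, -0.0401, 0.0154]
tcp_rot: [1.765, 1.751, -0.726]
force: [-0.6, -0.5, -0.4]
finger_gap: 0.0536
```

Run:
```python
from h import *
st()
snap('scene','sc4')
```

```text
t 6.92 gp [ 0.4582 -0.0268  0.0286] yaw -0.31 d [ 0.    -0.708 -0.707] F [-0.58 -0.52 -0.43] gap 0.0536 q [ 0.14  0.52  1.93 -0.93  1.07  0.78]
```

View pics/sc4.png

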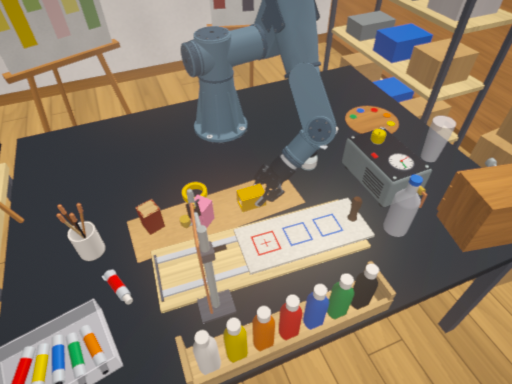

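>>> jog_arm(
  plan=[
    [[0, 0, 0], [0, 0, 0], 0.085],
    [[0, 0, 0], [0, 0, 0], 0.085],
    [[0, 0, 0], [0, 0, 0], 0.085],
    [[0, 0, 0], [0, 0, 0], 0.085],
    [[0, 0, 0], [0, 0, -0.02], 0.085],
    [[0, 0, 0], [0, 0, -0.035], 0.085],
    [[0, 0, 0], [-0.015, 0, -0.035], 0.085],
    [[0, 0, 0], [-0.025, 0, -0.025], 0.085],
    [[0, 0, 0], [-0.025, 0, -0.02], 0.085],
    [[0, 0, 0], [0, 0, 0], 0.085],
  ],
)

```text
time: 7.8
position: [0.4551, 0.0105, 0.1576]
tcp_rot: [1.767, 1.759, -0.735]
force: [1.4, 0.1, -0.4]
finger_gap: 0.0851
```

Run:
```python
from h import *
st()
snap('scene','sc5');snap('top','t5');ov('wrist',[],'w5')
```

```text
t 7.8 gp [0.4553 0.0237 0.1708] yaw -0.39 d [-0.008 -0.706 -0.708] F [ 1.37  0.11 -0.43] gap 0.0851 q [ 0.24  0.27  1.88 -0.78  1.33  0.58]
```

View pics/w5.png

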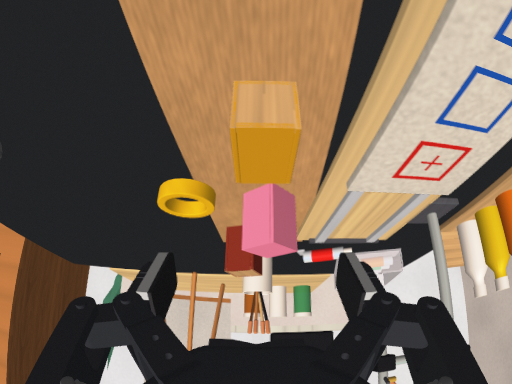

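View pics/t5.png

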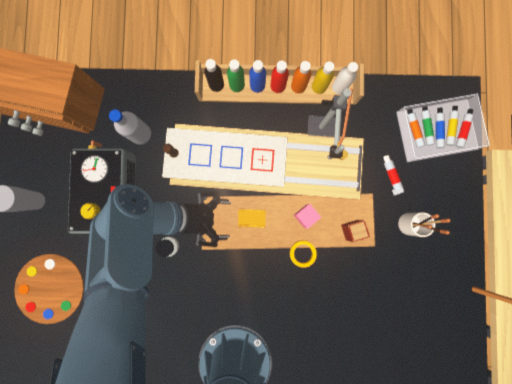

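Run:
```python
from h import *
print(atz('top',(252,218),.054))
t=cv2.imread('pics/t5.png')
cv2.imwrite('pics/t5c.png',cv2.resize(t[200:235,225:280],None,fx=10,fy=10,interpolation=cv2.INTER_CUBIC))
plan((.457,-.056,.17),0,-60,.085)
```

```text
[ 0.45775395 -0.04601755  0.054     ]
n 12 dist 0.0567 ang 74.94
[[[-0.001,0.109,-0.001],[-0.0029,0.0005,0.0042],0.085],[[-0.001,0.109,-0.001],[-0.0034,0.0005,0.0037],0.085],[[-0.001,0.109,-0.001],[-0.0037,0.0005,0.0031],0.085],[[-0.001,0.109,-0.001],[-0.0041,0.0005,0.0024],0.085],[[-0.001,0.109,-0.001],[-0.0043,0.0005,0.0017],0.085],[[-0.001,0.109,-0.001],[-0.0045,0.0005,0.001],0.085],[[-0.001,0.109,-0.001],[-0.0045,0.0005,0.0003],0.085],[[-0.001,0.109,-0.001],[-0.0046,0.0004,-0.0004],0.085],[[-0.001,0.109,-0.001],[-0.0045,0.0004,-0.0011],0.085],[[-0.001,0.109,-0.001],[-0.0043,0.0004,-0.0018],0.085],[[-0.001,0.109,-0.001],[-0.0041,0.0004,-0.0025],0.085],[[-0.001,0.109,-0.001],[-0.0038,0.0004,-0.0031],0.085]]
```

View pics/t5c.png

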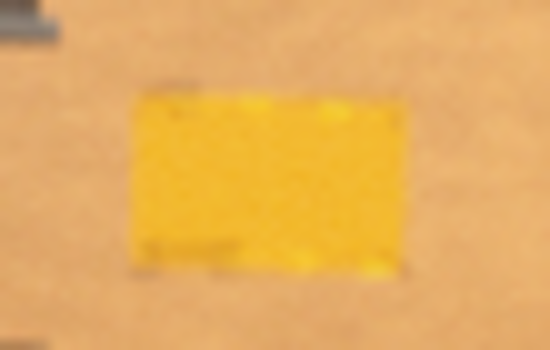

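Pot A lies flat at crop centre (270,183), i.e. (0.458,-0.046), square to the world axes, mouth toward -y.

>>> jog_arm(
  plan=[
    [[0, 0.109, 0], [-0.003, 0.0005, 0.004], 0.085],
    [[0, 0.109, 0], [-0.0035, 0.0005, 0.0037], 0.085],
    [[0, 0.109, 0], [-0.0037, 0.0005, 0.0031], 0.085],
    [[0, 0.109, 0], [-0.004, 0.0005, 0.0024], 0.085],
    [[0, 0.109, 0], [-0.0043, 0.0005, 0.0017], 0.085],
    [[0, 0.109, 0], [-0.0045, 0.0005, 0.001], 0.085],
    [[0, 0.109, 0], [-0.0045, 0.0005, 0.0003], 0.085],
    [[0, 0.109, 0], [-0.0046, 0.0004, -0.0004], 0.085],
    [[0, 0.109, 0], [-0.0045, 0.0004, -0.001], 0.085],
    [[0, 0.109, 0], [-0.0043, 0.0004, -0.0018], 0.085],
    [[0, 0.109, 0], [-0.004, 0.0004, -0.0025], 0.085],
    [[0, 0.1, 0], [-0.0038, 0.0004, -0.003], 0.085],
    [[0, 0, 0], [0, 0, 0], 0.085],
    [[0, 0, 0], [0, 0, 0], 0.085],
  ],
)

```text
time: 9.12
position: [0.446, -0.0468, 0.1298]
tcp_rot: [-1.902, -1.85, -0.534]
force: [-0.2, 0.0, 0.4]
finger_gap: 0.0852
```

Run:
```python
from h import *
st()
plan((.458,-.057,.07),0,-60,.085,n=4)
```

```text
t 9.12 gp [ 0.4464 -0.0571  0.1454] yaw -0.91 d [-0.024  0.554 -0.832] F [-0.21  0.01  0.41] gap 0.0852 q [-0.69  0.23  1.9   0.43  1.45 -0.81]
n 4 dist 0.0769 ang 4.34
[[[-0.006,-0.016,-0.009],[-0.0106,0.0037,0.0156],0.085],[[-0.006,-0.016,-0.009],[-0.0104,0.0036,0.0158],0.085],[[-0.006,-0.016,-0.009],[-0.0101,0.0034,0.016],0.085],[[-0.006,-0.016,-0.009],[-0.0099,0.0032,0.0162],0.085]]
```

>>> jog_arm(
  plan=[
    [[-0.006, -0.016, -0.004], [-0.0105, 0.0037, 0.0156], 0.085],
    [[-0.006, -0.016, -0.004], [-0.0105, 0.0036, 0.0158], 0.085],
    [[-0.006, -0.016, -0.004], [-0.01, 0.003, 0.016], 0.085],
    [[0, -0.01, 0], [-0.01, 0, 0.016], 0.085],
    [[0, 0, 0], [0, 0, 0], 0.085],
    [[0, 0, 0], [0, 0, 0], 0.085],
  ],
)

```text
time: 9.62
position: [0.4505, -0.0429, 0.0473]
tcp_rot: [-1.94, -1.902, -0.486]
force: [0.3, 0.4, 0.4]
finger_gap: 0.0848
```

Run:
```python
from h import *
st();snap('wrist','w6')
plan((.458,-.057,.028),0,-60,.085)
```

```text
t 9.62 gp [ 0.4508 -0.0521  0.0635] yaw -0.72 d [-0.018  0.495 -0.868] F [0.29 0.38 0.43] gap 0.0848 q [-0.65  0.35  1.93  0.42  1.24 -0.85]
n 1 dist 0.0367 ang 1.76
[[[-0.018,0.005,-0.025],[-0.0217,0.0089,0.0282],0.085]]
```

View pics/w6.png

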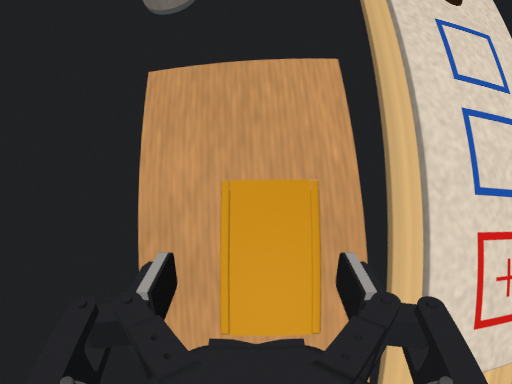

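>>> jog_arm(
  plan=[
    [[-0.01, 0, -0.015], [-0.003, 0.0085, 0.004], 0.085],
    [[0, 0, 0], [-0.009, 0, 0.012], 0.085],
    [[0, 0, 0], [-0.009, 0, 0.012], 0.085],
    [[0, 0, 0], [0, 0, 0], 0.085],
    [[0, 0, 0], [0, 0, 0], 0.085],
  ],
)

```text
time: 10.08
position: [0.4636, -0.0481, 0.0152]
tcp_rot: [-1.934, -1.933, -0.506]
force: [0.7, -0.6, 0.2]
finger_gap: 0.0849
```

Run:
```python
from h import *
st();
plan((.458,-.057,.028),0,-60,.085)
```

```text
t 10.08 gp [ 0.4636 -0.0573  0.0315] yaw -0.02 d [-0.     0.49  -0.872] F [ 0.7  -0.64  0.22] gap 0.0849 q [-0.65  0.43  1.91  0.44  1.17 -0.9 ]
n 1 dist 0.0066 ang 0.65
[[[-0.0,0.011,-0.001],[-0.0013,-0.0056,0.0032],0.085]]
```

>>> jog_arm(
  plan=[
    [[0, 0, 0], [-0.001, -0.005, 0.003], 0.085],
    [[0, 0, 0], [0, 0, 0], 0.04],
    [[0, 0, 0], [0, 0, 0], 0.04],
    [[0, 0, 0], [0, 0, 0], 0.04],
    [[0, 0, 0], [0, 0, 0], 0.04],
    [[0, 0, 0], [0, 0, 0], 0.04],
    [[0, 0, 0], [0, 0, 0], 0.04],
  ],
  force=50,
)

```text
time: 10.67
position: [0.4606, -0.049, 0.0154]
tcp_rot: [-1.937, -1.939, -0.508]
force: [0.4, 0.4, -1.0]
finger_gap: 0.0535
```

Run:
```python
from h import *
st();
plan((.46,-.02,.18),0,-60,.04)
plan((.645,-.073,.2),-3.4,-150,.04)
```

```text
t 10.67 gp [ 0.4606 -0.0581  0.0317] yaw -0.0 d [ 0.004  0.487 -0.874] F [ 0.38  0.38 -1.02] gap 0.0535 q [-0.65  0.42  1.92  0.44  1.16 -0.91]
n 5 dist 0.1533 ang 0.92
[[[0.001,0.003,0.0],[0.0211,0.0,-0.0222],0.04],[[0.001,0.003,0.0],[0.0212,-0.0,-0.0221],0.04],[[0.001,0.003,0.0],[0.0213,-0.0,-0.0221],0.04],[[0.001,0.003,0.0],[0.0213,-0.0001,-0.022],0.04],[[0.001,0.003,0.0],[0.0214,-0.0001,-0.0219],0.04]]
n 14 dist 0.2568 ang 89.18
[[[0.002,-0.111,0.004],[0.0028,0.0132,-0.0111],0.04],[[0.002,-0.111,0.004],[0.0016,0.0132,-0.0116],0.04],[[0.002,-0.111,0.004],[0.0004,0.0131,-0.0119],0.04],[[0.002,-0.111,0.004],[-0.0009,0.0131,-0.0122],0.04],[[0.002,-0.111,0.004],[-0.0022,0.0131,-0.0122],0.04],[[0.002,-0.111,0.004],[-0.0035,0.0131,-0.0122],0.04],[[0.002,-0.111,0.004],[-0.0047,0.0131,-0.012],0.04],[[0.002,-0.111,0.004],[-0.006,0.013,-0.0116],0.04],[[0.002,-0.111,0.004],[-0.0072,0.013,-0.0112],0.04],[[0.002,-0.111,0.004],[-0.0083,0.0131,-0.0106],0.04],[[0.002,-0.111,0.004],[-0.0094,0.0131,-0.0098],0.04],[[0.002,-0.111,0.004],[-0.0103,0.0131,-0.009],0.04],[[0.002,-0.111,0.004],[-0.0112,0.0131,-0.008],0.04],[[0.002,-0.111,0.004],[-0.012,0.0131,-0.007],0.04]]
```

>>> jog_arm(
  plan=[
    [[0, 0, 0], [0.018, 0, -0.022], 0.04],
    [[0, 0, 0], [0.021, 0, -0.022], 0.04],
    [[0, 0, 0], [0.021, 0, -0.022], 0.04],
    [[0, 0, 0], [0.021, 0, -0.022], 0.04],
    [[0, 0, 0], [0.02, 0, -0.02], 0.04],
    [[0, 0, 0], [0, 0, 0], 0.04],
    [[0, 0, 0], [0, 0, 0], 0.04],
  ],
)

```text
time: 11.25
position: [0.4579, -0.0108, 0.1629]
tcp_rot: [-1.935, -1.933, -0.505]
force: [0.5, 0.1, -1.4]
finger_gap: 0.0536
```

Run:
```python
from h import *
st();snap('wrist','w7');snap('scene','sc7')
plan((.645,-.063,.19),-3.4,-150.9,.04)
```

```text
t 11.25 gp [ 0.4579 -0.0199  0.1792] yaw -0.05 d [-0.     0.49  -0.872] F [ 0.51  0.06 -1.38] gap 0.0536 q [-0.59  0.12  1.92  0.42  1.42 -0.72]
n 14 dist 0.1993 ang 90.33
[[[0.001,-0.113,0.004],[-0.0043,0.0133,-0.0024],0.04],[[0.001,-0.113,0.004],[-0.0045,0.0134,-0.0021],0.04],[[0.001,-0.113,0.004],[-0.0047,0.0134,-0.0019],0.04],[[0.001,-0.113,0.004],[-0.0048,0.0134,-0.0016],0.04],[[0.001,-0.113,0.004],[-0.0049,0.0134,-0.0013],0.04],[[0.001,-0.113,0.004],[-0.0049,0.0134,-0.001],0.04],[[0.001,-0.113,0.004],[-0.0049,0.0134,-0.0007],0.04],[[0.001,-0.113,0.004],[-0.0049,0.0134,-0.0004],0.04],[[0.001,-0.113,0.004],[-0.0049,0.0134,-0.0001],0.04],[[0.001,-0.113,0.004],[-0.0048,0.0134,0.0002],0.04],[[0.001,-0.113,0.004],[-0.0047,0.0135,0.0005],0.04],[[0.001,-0.113,0.004],[-0.0045,0.0135,0.0008],0.04],[[0.001,-0.113,0.004],[-0.0044,0.0135,0.001],0.04],[[0.001,-0.113,0.004],[-0.0042,0.0135,0.0013],0.04]]
```

View pics/sc7.png

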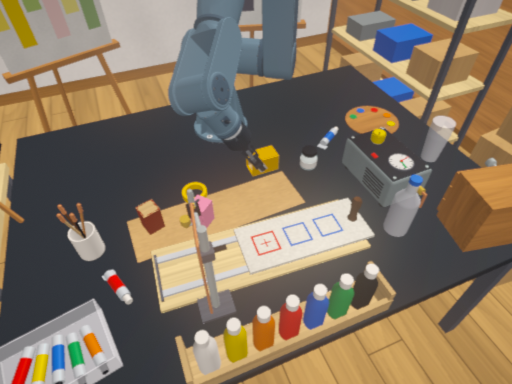

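>>> jog_arm(
  plan=[
    [[0.001, -0.11, 0.004], [-0.0043, 0.0133, -0.0024], 0.04],
    [[0.001, -0.11, 0.004], [-0.0045, 0.0134, -0.002], 0.04],
    [[0.001, -0.11, 0.004], [-0.0047, 0.0134, -0.002], 0.04],
    [[0.001, -0.11, 0.004], [-0.0048, 0.0134, -0.0016], 0.04],
    [[0.001, -0.11, 0.004], [-0.005, 0.0134, -0.0013], 0.04],
    [[0.001, -0.11, 0.004], [-0.005, 0.0134, -0.001], 0.04],
    [[0.001, -0.11, 0.004], [-0.005, 0.0134, -0.0007], 0.04],
    [[0.001, -0.11, 0.004], [-0.005, 0.0134, -0.0004], 0.04],
    [[0.001, -0.11, 0.004], [-0.005, 0.0134, 0], 0.04],
    [[0.001, -0.11, 0.004], [-0.0048, 0.0134, 0], 0.04],
    [[0.001, -0.11, 0.004], [-0.0047, 0.0134, 0.0005], 0.04],
    [[0.001, -0.11, 0.004], [-0.0045, 0.0134, 0.0008], 0.04],
    [[0.001, -0.11, 0.004], [-0.0044, 0.0134, 0.001], 0.04],
    [[0.001, -0.11, 0.004], [-0.004, 0.012, 0.001], 0.04],
    [[0, 0, 0], [0, 0, 0], 0.04],
    [[0, 0, 0], [0, 0, 0], 0.04],
  ],
)

```text
time: 12.68
position: [0.6403, -0.0847, 0.1459]
tcp_rot: [1.594, 1.543, -1.013]
force: [0.6, 0.5, -0.0]
finger_gap: 0.0539
```

Run:
```python
from h import *
st();snap('top','t8');snap('scene','sc8')
plan((.645,-.067,.12),-3.4,-150.9,.04)
```

```text
t 12.68 gp [ 0.6416 -0.0681  0.1545] yaw -3.28 d [-0.07  -0.886 -0.459] F [ 0.55  0.54 -0.01] gap 0.0539 q [ 0.12  0.73  1.4  -1.07  1.47  0.54]
n 1 dist 0.0365 ang 2.84
[[[-0.018,0.029,0.035],[0.033,0.0057,0.0146],0.04]]
```

View pics/sc8.png

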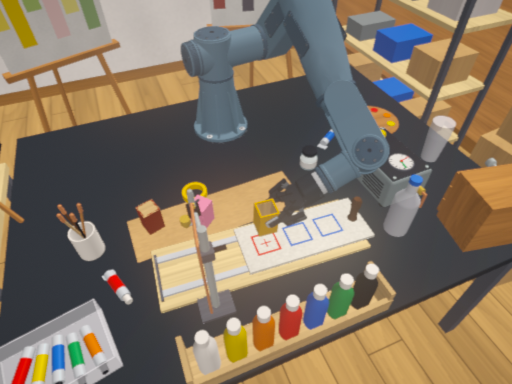

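>>> jog_arm(
  plan=[
    [[-0.018, 0.03, 0.035], [0.025, 0.004, 0.013], 0.04],
    [[0, 0, 0], [0.02, 0, 0.011], 0.04],
    [[0, 0, 0], [0, 0, 0], 0.04],
    [[0, 0, 0], [0, 0, 0], 0.04],
  ],
)

```text
time: 13.12
position: [0.6437, -0.0875, 0.1012]
tcp_rot: [1.641, 1.529, -0.942]
force: [0.6, -0.1, 0.1]
finger_gap: 0.0537
```

Run:
```python
from h import *
st();
plan((.6455,-.0695,.089),-3.4,-150.9,.04)
im=viewer.snapshot('top');ov('top',box((.6455,-.0735),-3.4,(.032,.117)),'t9',(235,125,295,195),8,im)
ov('wrist',[],'w9')
```

```text
t 13.12 gp [ 0.6446 -0.0712  0.1105] yaw -3.66 d [-0.05  -0.867 -0.495] F [ 0.62 -0.07  0.08] gap 0.0537 q [ 0.11  0.77  1.41 -1.05  1.4   0.63]
n 1 dist 0.0214 ang 0.88
[[[0.001,-0.01,-0.011],[0.0194,0.0005,0.0091],0.04]]
```

View pics/t9.png

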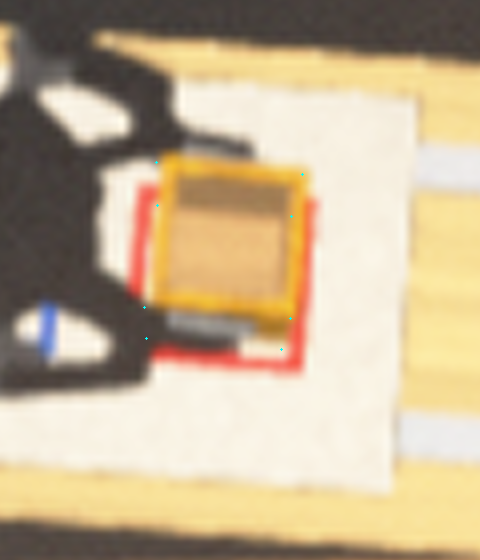

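View pics/w9.png

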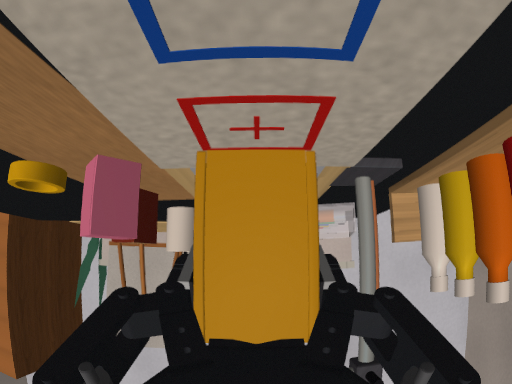

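>>> jog_arm(
  plan=[
    [[0, -0.01, -0.01], [0.012, 0.0005, 0.007], 0.04],
    [[0, 0, 0], [0.005, 0, 0.003], 0.04],
    [[0, 0, 0], [0, 0, 0], 0.04],
    [[0, 0, 0], [0, 0, 0], 0.04],
  ],
)

```text
time: 13.55
position: [0.6475, -0.0881, 0.0895]
tcp_rot: [1.631, 1.525, -0.944]
force: [0.1, 0.5, -1.1]
finger_gap: 0.0534
```

Run:
```python
from h import *
st();
plan((.6455,-.0695,.0865),-3.4,-150.9,.04)
im=viewer.snapshot('top');ov('top',box((.6455,-.0735),-3.4,(.032,.117)),'t10',(235,125,295,195),8,im)
```

```text
t 13.55 gp [ 0.6484 -0.0718  0.0986] yaw -3.44 d [-0.046 -0.872 -0.488] F [ 0.14  0.51 -1.14] gap 0.0534 q [ 0.11  0.8   1.4  -1.07  1.39  0.64]
n 1 dist 0.0127 ang 0.73
[[[0.005,-0.001,-0.011],[0.0115,-0.0033,0.0041],0.04]]
```

View pics/t10.png

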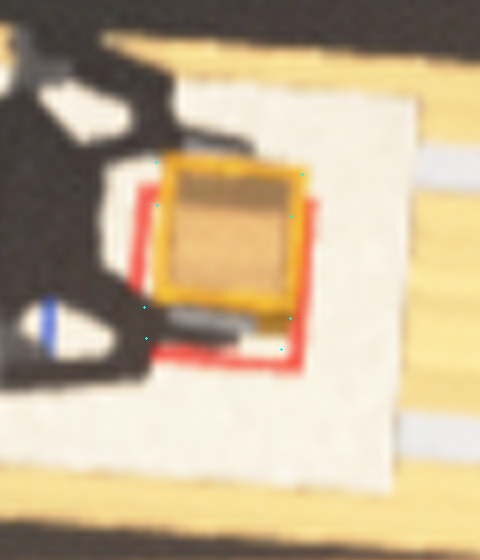

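>>> jog_arm(
  plan=[
    [[0.005, 0, -0.01], [0.007, -0.0035, 0.002], 0.04],
    [[0, 0, 0], [0.0035, 0, 0.001], 0.04],
    [[0, 0, 0], [0, 0, 0], 0.04],
    [[0, 0, 0], [0.0015, 0, 0.0005], 0.04],
    [[0, 0, 0], [0, 0, 0], 0.04],
  ],
)

```text
time: 14.02
position: [0.6454, -0.0845, 0.0795]
tcp_rot: [1.628, 1.531, -0.952]
force: [-1.2, -0.4, -0.1]
finger_gap: 0.0536
```

Run:
```python
from h import *
st();
plan((.6455,-.0695,.0865),-3.4,-150.9,.04)
```

```text
t 14.02 gp [ 0.6463 -0.0682  0.0886] yaw -3.39 d [-0.05  -0.872 -0.487] F [-1.18 -0.42 -0.08] gap 0.0536 q [ 0.11  0.82  1.4  -1.06  1.39  0.65]
n 1 dist 0.0026 ang 0.26
[[[0.002,-0.001,-0.004],[0.0012,-0.0008,0.0022],0.04]]
```

>>> jog_arm(
  plan=[
    [[0, 0, 0], [0.0015, -0.0005, 0.002], 0.04],
    [[0, 0, 0], [0, 0, 0], 0.04],
    [[0, 0, 0], [0.0012, 0, 0.0005], 0.04],
    [[0, 0, 0], [0, 0, 0], 0.04],
    [[0, 0, 0], [0.0012, 0, 0.0005], 0.04],
    [[0, 0, 0], [0, 0, 0], 0.04],
  ],
)

```text
time: 14.52
position: [0.646, -0.0855, 0.0798]
tcp_rot: [1.625, 1.523, -0.954]
force: [0.5, -0.2, -0.9]
finger_gap: 0.0535
```

Run:
```python
from h import *
st();
im=viewer.snapshot('top');ov('top',box((.6455,-.0735),-3.4,(.032,.117)),'t11',(235,125,295,195),8,im)
```

```text
t 14.52 gp [ 0.6469 -0.0691  0.0888] yaw -3.46 d [-0.049 -0.875 -0.481] F [ 0.52 -0.16 -0.86] gap 0.0535 q [ 0.11  0.82  1.4  -1.07  1.4   0.66]
```

View pics/t11.png

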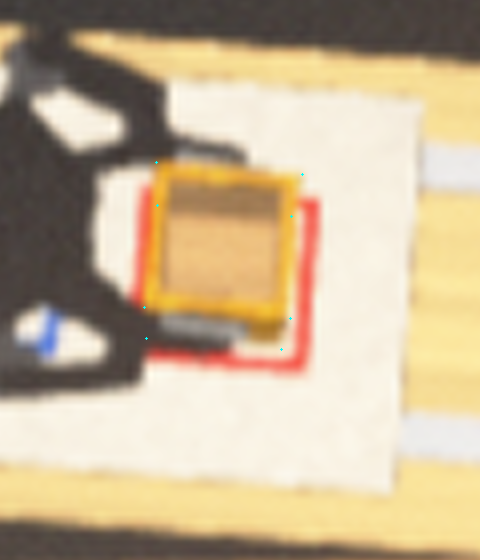

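>>> jog_arm(
  plan=[
    [[0, 0, 0], [0, 0, 0], 0.085],
    [[0, 0, 0], [0, 0, 0], 0.085],
    [[0, 0, 0], [0, 0, 0], 0.085],
    [[0, 0, 0], [0, 0, 0], 0.085],
    [[0, 0, 0], [0, 0, -0.02], 0.085],
    [[0, 0, 0], [0, 0, -0.035], 0.085],
    [[0, 0, 0], [-0.015, 0, -0.035], 0.085],
    [[0, 0, 0], [-0.03, 0, -0.025], 0.085],
    [[0, 0, 0], [-0.03, -0.02, -0.02], 0.085],
    [[0, 0, 0], [-0.03, -0.02, 0], 0.085],
    [[0, 0, 0], [0, 0, 0], 0.085],
  ],
)

```text
time: 15.48
position: [0.6066, -0.0135, 0.2355]
tcp_rot: [1.625, 1.532, -0.963]
force: [0.4, 0.5, 1.1]
finger_gap: 0.0852
```

Run:
```python
from h import *
st();
im=viewer.snapshot('top');cv2.imwrite('pics/t12.png',np.ascontiguousarray(im[:,:,::-1]));ov('top',box((.6455,-.0735),-3.4,(.032,.117)),'t12c',(235,125,295,195),8,im)
```

```text
t 15.48 gp [0.6076 0.0029 0.2445] yaw -3.5 d [-0.055 -0.874 -0.483] F [0.41 0.51 1.07] gap 0.0852 q [ 0.23  0.57  1.43 -1.    1.6   0.51]
```

View pics/t12c.png

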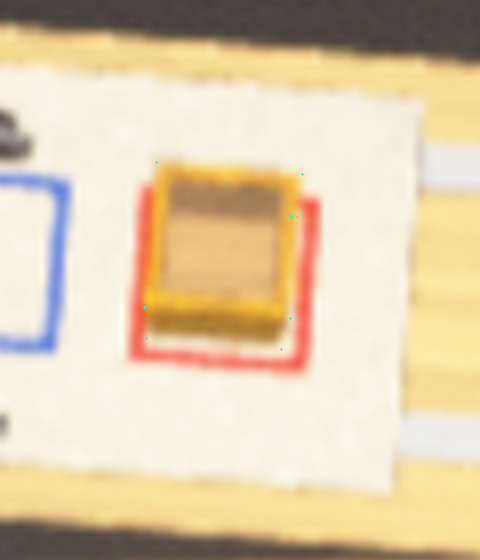

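View pics/t12.png

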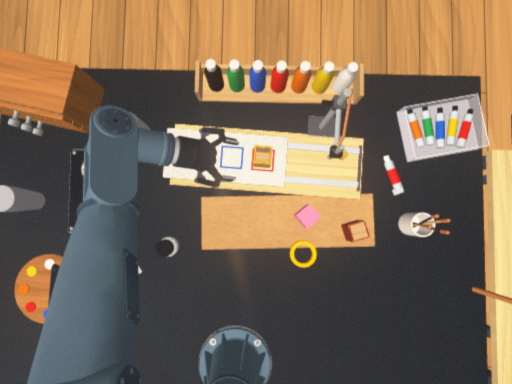

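Run:
```python
from h import *
p=plan((.43,-.08,.24),10,-45,.085)
plan((.426,-.372,.19),19.5,-45,.085,start=p)
```

```text
n 17 dist 0.1877 ang 106.61
[[[-0.003,0.108,-0.016],[-0.0005,-0.0101,0.0048],0.085],[[-0.003,0.108,-0.016],[-0.0008,-0.0102,0.0045],0.085],[[-0.003,0.108,-0.016],[-0.0012,-0.0103,0.0042],0.085],[[-0.003,0.108,-0.016],[-0.0014,-0.0103,0.0038],0.085],[[-0.003,0.108,-0.016],[-0.0017,-0.0104,0.0034],0.085],[[-0.003,0.108,-0.016],[-0.0019,-0.0105,0.0029],0.085],[[-0.003,0.108,-0.016],[-0.002,-0.0105,0.0025],0.085],[[-0.003,0.108,-0.016],[-0.0021,-0.0106,0.002],0.085],[[-0.003,0.108,-0.016],[-0.0021,-0.0107,0.0015],0.085],[[-0.003,0.108,-0.016],[-0.0021,-0.0107,0.001],0.085],[[-0.003,0.108,-0.016],[-0.002,-0.0108,0.0006],0.085],[[-0.003,0.108,-0.016],[-0.0019,-0.0109,0.0001],0.085],[[-0.003,0.108,-0.016],[-0.0017,-0.0109,-0.0003],0.085],[[-0.003,0.108,-0.016],[-0.0015,-0.011,-0.0008],0.085],[[-0.003,0.108,-0.016],[-0.0013,-0.011,-0.0012],0.085],[[-0.003,0.108,-0.016],[-0.0009,-0.0111,-0.0015],0.085],[[-0.003,0.108,-0.016],[-0.0006,-0.0111,-0.0018],0.085]]
n 8 dist 0.2969 ang 9.5
[[[0.015,0.0,-0.015],[-0.0298,-0.0071,-0.0209],0.085],[[0.015,0.0,-0.015],[-0.0297,-0.0078,-0.0208],0.085],[[0.015,0.0,-0.015],[-0.0296,-0.0086,-0.0207],0.085],[[0.015,0.0,-0.015],[-0.0294,-0.0093,-0.0206],0.085],[[0.015,0.0,-0.015],[-0.0293,-0.0101,-0.0205],0.085],[[0.015,0.0,-0.015],[-0.0291,-0.0108,-0.0203],0.085],[[0.015,0.0,-0.015],[-0.029,-0.0115,-0.0201],0.085],[[0.015,0.0,-0.015],[-0.0288,-0.0122,-0.02],0.085]]
```

>>> jog_arm(
  plan=[
    [[-0.003, 0.106, -0.016], [-0.0005, -0.01, 0.005], 0.085],
    [[-0.003, 0.106, -0.016], [-0.001, -0.01, 0.0045], 0.085],
    [[-0.003, 0.106, -0.016], [-0.001, -0.01, 0.004], 0.085],
    [[-0.003, 0.106, -0.016], [-0.0015, -0.01, 0.004], 0.085],
    [[-0.003, 0.106, -0.016], [-0.0017, -0.01, 0.0034], 0.085],
    [[-0.003, 0.106, -0.016], [-0.002, -0.01, 0.003], 0.085],
    [[-0.003, 0.106, -0.016], [-0.002, -0.01, 0.0025], 0.085],
    [[-0.003, 0.106, -0.016], [-0.002, -0.0105, 0.002], 0.085],
    [[-0.003, 0.106, -0.016], [-0.002, -0.0105, 0.0015], 0.085],
    [[-0.003, 0.106, -0.016], [-0.002, -0.0105, 0.001], 0.085],
    [[-0.003, 0.106, -0.016], [-0.002, -0.011, 0.0005], 0.085],
    [[-0.003, 0.106, -0.016], [-0.002, -0.011, 0], 0.085],
    [[-0.003, 0.106, -0.016], [-0.0017, -0.011, 0], 0.085],
    [[-0.003, 0.106, -0.016], [-0.0015, -0.011, -0.001], 0.085],
    [[-0.003, 0.106, -0.016], [-0.0013, -0.011, -0.001], 0.085],
    [[-0.003, 0.106, -0.016], [-0.001, -0.011, -0.0015], 0.085],
    [[-0.003, 0.1, -0.016], [0, -0.01, -0.002], 0.085],
    [[0.01, 0, -0.01], [-0.02, -0.005, -0.01], 0.085],
    [[0.012, 0, -0.012], [-0.025, -0.005, -0.015], 0.085],
    [[0, 0, 0], [0, 0, 0], 0.085],
  ],
)

```text
time: 17.2
position: [0.4277, -0.123, 0.1873]
tcp_rot: [-1.507, -1.876, -0.686]
force: [-1.1, 0.6, 0.4]
finger_gap: 0.0851
```

Run:
```python
from h import *
st();snap('scene','sc13')
plan((.426,-.372,.17),19.5,-45,.085)
```

```text
t 17.2 gp [ 0.4305 -0.1366  0.1997] yaw 12.17 d [-0.15   0.73  -0.667] F [-1.15  0.62  0.41] gap 0.0851 q [-0.84  0.39  1.67  0.4   1.83 -1.11]
n 7 dist 0.2406 ang 8.03
[[[0.014,-0.008,-0.011],[-0.0253,-0.0081,-0.0218],0.085],[[0.014,-0.008,-0.011],[-0.0254,-0.0087,-0.0215],0.085],[[0.014,-0.008,-0.011],[-0.0254,-0.0093,-0.0212],0.085],[[0.014,-0.008,-0.011],[-0.0255,-0.0099,-0.0208],0.085],[[0.014,-0.008,-0.011],[-0.0255,-0.0105,-0.0205],0.085],[[0.014,-0.008,-0.011],[-0.0256,-0.011,-0.0201],0.085],[[0.014,-0.008,-0.011],[-0.0256,-0.0116,-0.0198],0.085]]
```

View pics/sc13.png

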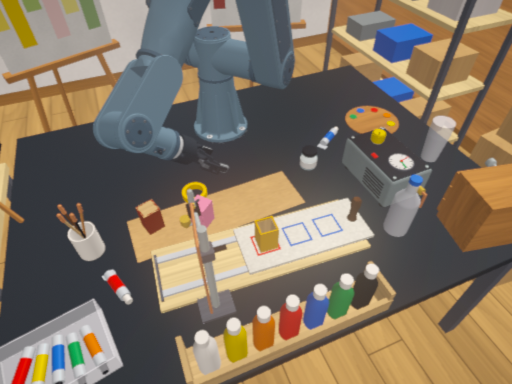

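>>> jog_arm(
  plan=[
    [[0.014, -0.008, -0.011], [-0.025, -0.008, -0.022], 0.085],
    [[0.014, -0.008, -0.011], [-0.0254, -0.0085, -0.0215], 0.085],
    [[0.014, -0.008, -0.011], [-0.0254, -0.009, -0.021], 0.085],
    [[0.014, -0.008, -0.011], [-0.0255, -0.01, -0.021], 0.085],
    [[0.014, -0.008, -0.011], [-0.0255, -0.0105, -0.0205], 0.085],
    [[0.014, -0.008, -0.011], [-0.0255, -0.011, -0.02], 0.085],
    [[0.01, -0.008, -0.011], [-0.0255, -0.0115, -0.02], 0.085],
    [[0, 0, 0], [0, 0, 0], 0.085],
    [[0, 0, 0], [0, 0, 0], 0.085],
  ],
)

```text
time: 18.0
position: [0.422, -0.3618, 0.1476]
tcp_rot: [-1.402, -1.98, -0.587]
force: [-0.4, -0.3, -0.5]
finger_gap: 0.0851
```

Run:
```python
from h import *
st();ov('wrist',box((.426,-.367),19.5,(0,.085)),'w14',None,1.5)
plan((.426,-.370,.057),19.5,-45,.085,n=5)
```

```text
t 18.0 gp [ 0.4264 -0.3744  0.1607] yaw 19.46 d [-0.24   0.674 -0.699] F [-0.4  -0.26 -0.51] gap 0.0851 q [-1.01  0.76  1.17  0.17  1.99 -1.35]
n 5 dist 0.1038 ang 0.66
[[[-0.0,-0.002,-0.0],[-0.0143,0.0003,0.0151],0.085],[[-0.0,-0.002,-0.0],[-0.0143,0.0003,0.0151],0.085],[[-0.0,-0.002,-0.0],[-0.0142,0.0003,0.0151],0.085],[[-0.0,-0.002,-0.0],[-0.0142,0.0003,0.0152],0.085],[[-0.0,-0.002,-0.0],[-0.0142,0.0003,0.0152],0.085]]
```

View pics/w14.png

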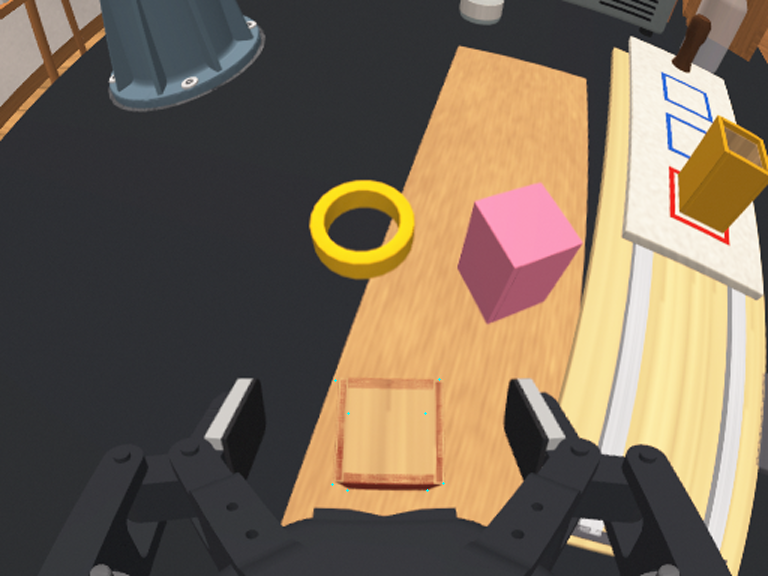

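>>> jog_arm(
  plan=[
    [[0, -0.002, 0], [-0.0145, 0.0003, 0.016], 0.085],
    [[0, -0.002, 0], [-0.0145, 0.0003, 0.016], 0.085],
    [[0, -0.002, 0], [-0.0145, 0.0003, 0.016], 0.085],
    [[0, -0.002, 0], [-0.0145, 0.0003, 0.016], 0.085],
    [[0, 0, 0], [-0.014, 0, 0.015], 0.085],
    [[0, 0, 0], [0, 0, 0], 0.085],
    [[0, 0, 0], [0, 0, 0], 0.085],
  ],
)

```text
time: 18.63
position: [0.4238, -0.3473, 0.0399]
tcp_rot: [-1.401, -1.989, -0.581]
force: [-0.3, -0.5, 0.3]
finger_gap: 0.0849
```

Run:
```python
from h import *
st();ov('wrist',[],'w15')
plan((.427,-.368,.055),19.5,-45,.085)
```

```text
t 18.63 gp [ 0.4283 -0.3598  0.0531] yaw 19.73 d [-0.24   0.667 -0.705] F [-0.29 -0.5   0.25] gap 0.0849 q [-1.    0.88  1.21  0.16  1.83 -1.37]
n 1 dist 0.0088 ang 0.33
[[[-0.004,-0.004,0.002],[-0.004,-0.0039,-0.0068],0.085]]
```

View pics/w15.png

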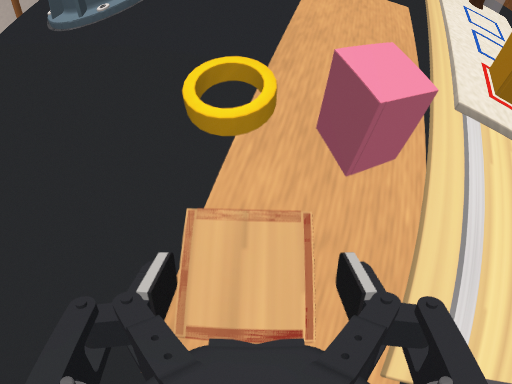

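Pot centre at ~x=246 vs finger centre 256: shift tool y by -4 mm and back off, then close.

>>> jog_arm(
  plan=[
    [[0, 0, 0], [-0.004, -0.004, -0.006], 0.085],
    [[0, 0, 0], [0, 0, 0], 0.085],
    [[0, 0, 0], [0, 0, 0], 0.04],
    [[0, 0, 0], [0, 0, 0], 0.04],
    [[0, 0, 0], [0, 0, 0], 0.04],
    [[0, 0, 0], [0, 0, 0], 0.04],
    [[0, 0, 0], [0, 0, 0], 0.04],
    [[0, 0, 0], [0, 0, 0], 0.04],
  ],
  force=50,
)

```text
time: 19.35
position: [0.4245, -0.3588, 0.0477]
tcp_rot: [-1.406, -1.999, -0.577]
force: [-0.2, -0.4, -2.0]
finger_gap: 0.0531
```

Run:
```python
from h import *
st()
p=plan((.43,-.34,.18),10,-45,.04)
plan((.44,-.04,.18),0,-45,.04,start=p)
```

```text
t 19.35 gp [ 0.429  -0.3712  0.061 ] yaw 19.75 d [-0.237  0.661 -0.712] F [-0.19 -0.36 -2.  ] gap 0.0531 q [-1.01  0.88  1.19  0.16  1.84 -1.37]
n 4 dist 0.1233 ang 9.76
[[[-0.03,0.002,0.03],[0.0261,0.0035,-0.0161],0.04],[[-0.03,0.002,0.03],[0.0262,0.0031,-0.016],0.04],[[-0.03,0.002,0.03],[0.0263,0.0028,-0.0159],0.04],[[-0.03,0.002,0.03],[0.0264,0.0025,-0.0157],0.04]]
n 8 dist 0.3005 ang 10.0
[[[-0.015,0.0,0.015],[0.026,0.008,0.026],0.04],[[-0.015,0.0,0.015],[0.0261,0.0072,0.0261],0.04],[[-0.015,0.0,0.015],[0.0262,0.0064,0.0262],0.04],[[-0.015,0.0,0.015],[0.0263,0.0056,0.0263],0.04],[[-0.015,0.0,0.015],[0.0263,0.0048,0.0263],0.04],[[-0.015,0.0,0.015],[0.0264,0.004,0.0264],0.04],[[-0.015,0.0,0.015],[0.0265,0.0032,0.0265],0.04],[[-0.015,0.0,0.015],[0.0265,0.0024,0.0265],0.04]]
```

>>> jog_arm(
  plan=[
    [[0, 0, 0], [0.02, 0, -0.02], 0.04],
    [[-0.02, 0, 0.02], [0.026, 0, -0.018], 0.04],
    [[-0.03, 0, 0.03], [0.026, 0.003, -0.016], 0.04],
    [[-0.03, 0, 0.03], [0.026, 0.003, -0.016], 0.04],
    [[-0.03, 0, 0.03], [0.012, 0.003, -0.005], 0.04],
    [[-0.015, 0, 0.015], [0.026, 0.008, 0.026], 0.04],
    [[-0.015, 0, 0.015], [0.026, 0.007, 0.026], 0.04],
    [[-0.015, 0, 0.015], [0.026, 0.0065, 0.026], 0.04],
    [[-0.015, 0, 0.015], [0.026, 0.0055, 0.026], 0.04],
    [[-0.015, 0, 0.015], [0.026, 0.005, 0.026], 0.04],
    [[-0.015, 0, 0.015], [0.026, 0.004, 0.026], 0.04],
    [[-0.015, 0, 0.015], [0.026, 0.003, 0.026], 0.04],
    [[-0.015, 0, 0.015], [0.026, 0.002, 0.026], 0.04],
    [[0, 0, 0], [0, 0, 0], 0.04],
    [[0, 0, 0], [0, 0, 0], 0.04],
  ],
)

```text
time: 20.6
position: [0.4326, -0.0196, 0.1777]
tcp_rot: [-1.765, -1.761, -0.723]
force: [0.3, -0.7, -0.8]
finger_gap: 0.0538
```

Run:
```python
from h import *
st();snap('scene','sc16')
plan((.455,-0.025,.12),0,-135.4,.04)
```

```text
t 20.6 gp [ 0.4326 -0.0328  0.191 ] yaw -0.06 d [-0.001  0.703 -0.711] F [ 0.28 -0.71 -0.77] gap 0.0538 q [-0.75  0.2   1.92  0.54  1.62 -0.89]
n 14 dist 0.0766 ang 90.16
[[[-0.0,-0.112,-0.0],[-0.0053,0.0016,0.0039],0.04],[[-0.0,-0.112,-0.0],[-0.0048,0.0016,0.0042],0.04],[[-0.0,-0.112,-0.0],[-0.0043,0.0016,0.0045],0.04],[[-0.0,-0.112,-0.0],[-0.0038,0.0016,0.0047],0.04],[[-0.0,-0.112,-0.0],[-0.0032,0.0016,0.0048],0.04],[[-0.0,-0.112,-0.0],[-0.0027,0.0016,0.0049],0.04],[[-0.0,-0.112,-0.0],[-0.0021,0.0016,0.005],0.04],[[-0.0,-0.112,-0.0],[-0.0015,0.0016,0.0049],0.04],[[-0.0,-0.112,-0.0],[-0.001,0.0016,0.0048],0.04],[[-0.0,-0.112,-0.0],[-0.0004,0.0016,0.0047],0.04],[[-0.0,-0.112,-0.0],[0.0001,0.0016,0.0045],0.04],[[-0.0,-0.112,-0.0],[0.0006,0.0016,0.0042],0.04],[[-0.0,-0.112,-0.0],[0.0011,0.0016,0.0039],0.04],[[-0.0,-0.112,-0.0],[0.0015,0.0016,0.0035],0.04]]
```

View pics/sc16.png

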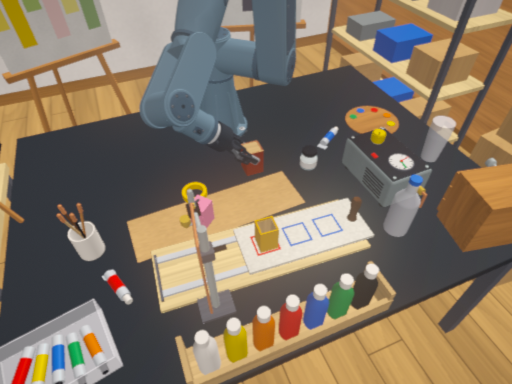

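>>> jog_arm(
  plan=[
    [[0, -0.112, 0], [-0.005, 0.0016, 0.004], 0.04],
    [[0, -0.112, 0], [-0.0048, 0.0016, 0.004], 0.04],
    [[0, -0.112, 0], [-0.0043, 0.0016, 0.0045], 0.04],
    [[0, -0.112, 0], [-0.0038, 0.0016, 0.0047], 0.04],
    [[0, -0.112, 0], [-0.003, 0.0016, 0.0048], 0.04],
    [[0, -0.112, 0], [-0.0027, 0.0016, 0.005], 0.04],
    [[0, -0.112, 0], [-0.002, 0.0016, 0.005], 0.04],
    [[0, -0.112, 0], [-0.0015, 0.0016, 0.005], 0.04],
    [[0, -0.112, 0], [-0.001, 0.0016, 0.0048], 0.04],
    [[0, -0.112, 0], [0, 0.0016, 0.0047], 0.04],
    [[0, -0.112, 0], [0, 0.0016, 0.0045], 0.04],
    [[0, -0.112, 0], [0.0006, 0.0016, 0.004], 0.04],
    [[0, -0.11, 0], [0.001, 0.0016, 0.004], 0.04],
    [[0, -0.09, 0], [0.0015, 0.001, 0.003], 0.04],
    [[0, 0, 0], [0, 0, 0], 0.04],
    [[0, 0, 0], [0, 0, 0], 0.04],
  ],
)

```text
time: 21.98
position: [0.4699, -0.0549, 0.1121]
tcp_rot: [1.746, 1.697, -0.753]
force: [-0.0, 0.4, -1.7]
finger_gap: 0.0535
```

Run:
```python
from h import *
st()
plan((.455,-0.027,.045),0,-135.4,.04)
```

```text
t 21.98 gp [ 0.4698 -0.041   0.1246] yaw -1.05 d [ 0.002 -0.742 -0.67 ] F [-0.    0.36 -1.68] gap 0.0535 q [ 0.13  0.36  1.92 -0.91  1.2   0.66]
n 3 dist 0.0829 ang 3.04
[[[0.001,0.015,-0.01],[0.023,-0.0056,0.0143],0.04],[[0.001,0.015,-0.01],[0.0228,-0.0054,0.0146],0.04],[[0.001,0.015,-0.01],[0.0226,-0.0052,0.015],0.04]]
```

>>> jog_arm(
  plan=[
    [[0, 0.016, -0.008], [0.023, -0.003, 0.015], 0.04],
    [[0, 0.016, -0.008], [0.023, -0.003, 0.016], 0.04],
    [[0, 0.015, 0], [0.022, -0.002, 0.015], 0.04],
    [[0, 0, 0], [0.006, 0, 0.006], 0.04],
    [[0, 0, 0], [0, 0, 0], 0.04],
    [[0, 0, 0], [0, 0, 0], 0.04],
  ],
)

```text
time: 22.48
position: [0.4692, -0.0451, 0.0241]
tcp_rot: [1.786, 1.74, -0.709]
force: [-0.2, 0.4, -1.4]
finger_gap: 0.0537
```

Run:
```python
from h import *
st()
plan((.46,-0.027,.0305),0,-135.4,.04)
```

```text
t 22.48 gp [ 0.4692 -0.032   0.0374] yaw -1.04 d [ 0.001 -0.7   -0.714] F [-0.21  0.43 -1.41] gap 0.0537 q [ 0.13  0.51  1.91 -0.91  1.07  0.76]
n 1 dist 0.0124 ang 1.81
[[[0.001,-0.017,-0.026],[0.0078,-0.0094,0.0015],0.04]]
```

>>> jog_arm(
  plan=[
    [[0, -0.015, -0.012], [0.004, -0.004, 0.002], 0.04],
    [[0, 0, -0.01], [0.002, 0, 0.002], 0.04],
    [[0, 0, 0], [0, 0, 0], 0.04],
    [[0, 0, 0], [0.0015, 0, 0.0015], 0.04],
    [[0, 0, 0], [0, 0, 0], 0.04],
    [[0, 0, 0], [0, 0, 0], 0.04],
  ],
)

```text
time: 22.98
position: [0.4693, -0.0443, 0.0198]
tcp_rot: [1.76, 1.747, -0.723]
force: [0.7, 0.0, -2.0]
finger_gap: 0.0535
```

Run:
```python
from h import *
st()
```

```text
t 22.98 gp [ 0.4691 -0.031   0.0329] yaw -0.16 d [ 0.006 -0.711 -0.703] F [ 0.71  0.04 -2.  ] gap 0.0535 q [ 0.14  0.53  1.91 -0.93  1.07  0.77]
```

>>> jog_arm(
  plan=[
    [[0, 0, 0], [0.0015, 0, 0.0015], 0.04],
    [[0, 0, 0], [0, 0, 0], 0.04],
    [[0, 0, 0], [0.0015, 0, 0.0015], 0.04],
    [[0, 0, 0], [0, 0, 0], 0.04],
    [[0, 0, 0], [0.001, 0, 0.001], 0.04],
    [[0, 0, 0], [0, 0, 0], 0.04],
  ],
)

```text
time: 23.48
position: [0.4711, -0.0445, 0.0191]
tcp_rot: [1.755, 1.74, -0.726]
force: [-0.7, 0.7, -1.2]
finger_gap: 0.0535
```

Run:
```python
from h import *
st()
```

```text
t 23.48 gp [ 0.471  -0.0311  0.0321] yaw -0.15 d [ 0.008 -0.717 -0.698] F [-0.72  0.71 -1.19] gap 0.0535 q [ 0.14  0.54  1.91 -0.94  1.08  0.78]
```

Stalled at contact; release and retract as before.

>>> jog_arm(
  plan=[
    [[0, 0, 0], [0, 0, 0], 0.085],
    [[0, 0, 0], [0, 0, 0], 0.085],
    [[0, 0, 0], [0, 0, 0], 0.085],
    [[0, 0, 0], [0, 0, 0], 0.085],
    [[0, 0, 0], [0, 0, -0.02], 0.085],
    [[0, 0, 0], [0, 0, -0.035], 0.085],
    [[0, 0, 0], [-0.015, 0, -0.035], 0.085],
    [[0, 0, 0], [-0.025, 0, -0.025], 0.085],
    [[0, 0, 0], [-0.025, 0, -0.02], 0.085],
    [[0, 0, 0], [0, 0, 0], 0.085],
  ],
)

```text
time: 24.32
position: [0.4673, 0.0082, 0.1617]
tcp_rot: [1.755, 1.746, -0.735]
force: [2.0, 0.5, -0.4]
finger_gap: 0.085
```

Run:
```python
from h import *
st()
im=snap('top','t17');cv2.imwrite('pics/t17c.png',cv2.resize(im[120:240,220:320,::-1],None,fx=5,fy=5,interpolation=cv2.INTER_CUBIC))
plan((.468,-.06,.15),0,-60,.085)
```

```text
t 24.32 gp [0.4672 0.0215 0.1747] yaw -0.18 d [ 0.001 -0.716 -0.698] F [ 2.01  0.51 -0.41] gap 0.085 q [ 0.24  0.28  1.86 -0.8   1.34  0.58]
n 12 dist 0.0641 ang 75.71
[[[0.0,0.11,-0.0],[-0.0014,0.0002,0.006],0.085],[[0.0,0.11,-0.0],[-0.002,0.0002,0.0056],0.085],[[0.0,0.11,-0.0],[-0.0026,0.0002,0.0052],0.085],[[0.0,0.11,-0.0],[-0.0032,0.0002,0.0046],0.085],[[0.0,0.11,-0.0],[-0.0037,0.0002,0.004],0.085],[[0.0,0.11,-0.0],[-0.0041,0.0002,0.0034],0.085],[[0.0,0.11,-0.0],[-0.0044,0.0002,0.0027],0.085],[[0.0,0.11,-0.0],[-0.0047,0.0002,0.0019],0.085],[[0.0,0.11,-0.0],[-0.0049,0.0002,0.0012],0.085],[[0.0,0.11,-0.0],[-0.005,0.0002,0.0004],0.085],[[0.0,0.11,-0.0],[-0.005,0.0001,-0.0004],0.085],[[0.0,0.11,-0.0],[-0.0049,0.0001,-0.0011],0.085]]
```

View pics/t17c.png

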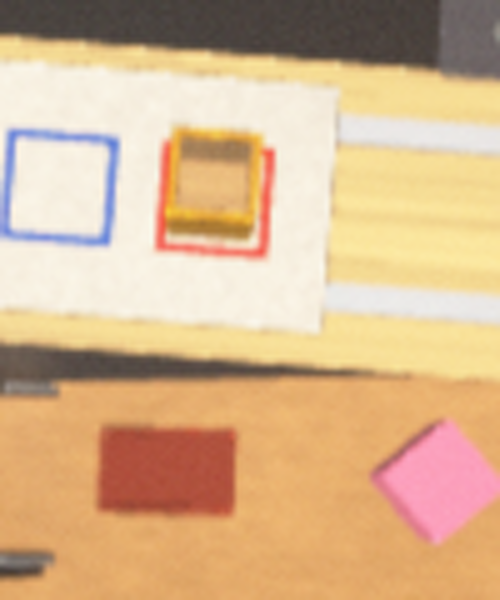

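>>> jog_arm(
  plan=[
    [[0, 0.11, 0], [-0.0014, 0, 0.006], 0.085],
    [[0, 0.11, 0], [-0.002, 0, 0.0056], 0.085],
    [[0, 0.11, 0], [-0.0026, 0, 0.005], 0.085],
    [[0, 0.11, 0], [-0.0032, 0, 0.0046], 0.085],
    [[0, 0.11, 0], [-0.0037, 0, 0.004], 0.085],
    [[0, 0.11, 0], [-0.004, 0, 0.0034], 0.085],
    [[0, 0.11, 0], [-0.0044, 0, 0.0027], 0.085],
    [[0, 0.11, 0], [-0.0047, 0, 0.002], 0.085],
    [[0, 0.11, 0], [-0.005, 0, 0.001], 0.085],
    [[0, 0.11, 0], [-0.005, 0, 0], 0.085],
    [[0, 0.1, 0], [-0.005, 0, 0], 0.085],
    [[0, 0.08, 0], [-0.005, 0, -0.001], 0.085],
    [[0, 0, 0], [0, 0, 0], 0.085],
    [[0, 0, 0], [0, 0, 0], 0.085],
  ],
)

```text
time: 25.53
position: [0.4625, -0.0518, 0.1193]
tcp_rot: [-1.926, -1.904, -0.542]
force: [1.1, 0.5, 0.4]
finger_gap: 0.085
```

Run:
```python
from h import *
st();print(atz('top',(253.3,213.8),.054))
plan((.471,-.062,.06),0,-60,.085,n=4)
```

```text
t 25.53 gp [ 0.4623 -0.0615  0.1352] yaw -0.69 d [ 0.008  0.52  -0.854] F [1.12 0.55 0.37] gap 0.085 q [-0.68  0.24  1.89  0.43  1.38 -0.83]
[ 0.47081549 -0.04976388  0.054     ]
n 4 dist 0.0759 ang 1.48
[[[0.002,-0.006,-0.002],[-0.01,0.0021,0.016],0.085],[[0.002,-0.006,-0.002],[-0.0099,0.0021,0.0161],0.085],[[0.002,-0.006,-0.002],[-0.0098,0.0021,0.0161],0.085],[[0.002,-0.006,-0.002],[-0.0097,0.0021,0.0162],0.085]]
```

>>> jog_arm(
  plan=[
    [[0, -0.006, -0.002], [-0.01, 0.003, 0.016], 0.085],
    [[0, -0.006, -0.002], [-0.01, 0.002, 0.016], 0.085],
    [[0, -0.005, -0.002], [-0.01, 0.002, 0.016], 0.085],
    [[0, 0, 0], [-0.01, 0, 0.016], 0.085],
    [[0, 0, 0], [-0.006, 0, 0.01], 0.085],
    [[0, 0, 0], [0, 0, 0], 0.085],
    [[0, 0, 0], [0, 0, 0], 0.085],
  ],
)

```text
time: 26.12
position: [0.4678, -0.049, 0.0269]
tcp_rot: [-1.933, -1.926, -0.511]
force: [-0.3, -0.2, 0.5]
finger_gap: 0.0853
```

Run:
```python
from h import *
st();ov('wrist',[],'w18')
plan((.471,-.062,.03),0,-60,.085)
```

```text
t 26.12 gp [ 0.4678 -0.0582  0.0431] yaw -0.18 d [ 0.     0.496 -0.869] F [-0.34 -0.25  0.54] gap 0.0853 q [-0.65  0.41  1.9   0.44  1.2  -0.88]
n 1 dist 0.0141 ang 0.34
[[[0.001,0.005,-0.003],[-0.0098,0.0033,0.0097],0.085]]
```

View pics/w18.png

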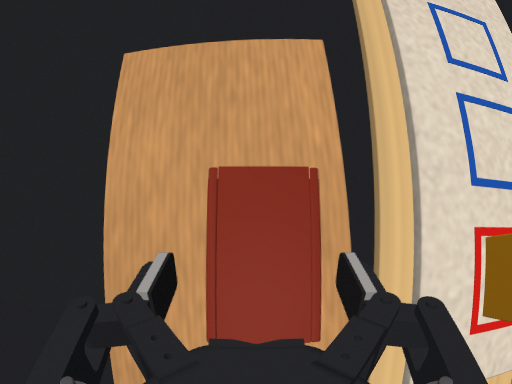

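>>> jog_arm(
  plan=[
    [[0, 0, 0], [-0.0095, 0.003, 0.0095], 0.085],
    [[0, 0, 0], [0, 0, 0], 0.085],
    [[0, 0, 0], [0, 0, 0], 0.04],
    [[0, 0, 0], [0, 0, 0], 0.04],
    [[0, 0, 0], [0, 0, 0], 0.04],
    [[0, 0, 0], [0, 0, 0], 0.04],
    [[0, 0, 0], [0, 0, 0], 0.04],
    [[0, 0, 0], [0, 0, 0], 0.04],
  ],
  force=50,
)

```text
time: 26.83
position: [0.4737, -0.0537, 0.0199]
tcp_rot: [-1.936, -1.936, -0.513]
force: [0.0, 0.3, -1.1]
finger_gap: 0.0537
```

Run:
```python
from h import *
st()
```

```text
t 26.83 gp [ 0.4736 -0.0628  0.0362] yaw -0.08 d [ 0.006  0.49  -0.872] F [ 0.01  0.33 -1.06] gap 0.0537 q [-0.65  0.43  1.89  0.44  1.18 -0.89]
```

>>> jog_arm(
  plan=[
    [[0, 0, 0], [0.018, 0, -0.022], 0.04],
    [[0, 0, 0], [0.021, 0, -0.022], 0.04],
    [[0, 0, 0], [0.021, 0, -0.022], 0.04],
    [[0, 0, 0], [0.021, 0, -0.022], 0.04],
    [[0, 0, 0], [0.02, 0, -0.02], 0.04],
    [[0, 0, 0], [0, 0, 0], 0.04],
    [[0, 0, 0], [0, 0, 0], 0.04],
  ],
)

```text
time: 27.42
position: [0.4703, -0.016, 0.1674]
tcp_rot: [-1.935, -1.929, -0.509]
force: [-0.2, 0.4, -1.9]
finger_gap: 0.0534
```

Run:
```python
from h import *
st()
plan((.651,.035,.19),-3.4,-150.7,.04)
```

```text
t 27.42 gp [ 0.4703 -0.0252  0.1837] yaw -0.14 d [ 0.001  0.493 -0.87 ] F [-0.15  0.42 -1.94] gap 0.0534 q [-0.59  0.14  1.88  0.43  1.44 -0.71]
n 14 dist 0.1835 ang 90.26
[[[0.001,-0.112,0.004],[0.0019,0.0129,0.0016],0.04],[[0.001,-0.112,0.004],[0.0021,0.0129,0.0011],0.04],[[0.001,-0.112,0.004],[0.0023,0.0128,0.0006],0.04],[[0.001,-0.112,0.004],[0.0024,0.0128,0.0001],0.04],[[0.001,-0.112,0.004],[0.0025,0.0128,-0.0004],0.04],[[0.001,-0.112,0.004],[0.0025,0.0128,-0.0009],0.04],[[0.001,-0.112,0.004],[0.0024,0.0128,-0.0015],0.04],[[0.001,-0.112,0.004],[0.0023,0.0127,-0.002],0.04],[[0.001,-0.112,0.004],[0.0021,0.0127,-0.0025],0.04],[[0.001,-0.112,0.004],[0.0019,0.0127,-0.0029],0.04],[[0.001,-0.112,0.004],[0.0016,0.0127,-0.0034],0.04],[[0.001,-0.112,0.004],[0.0012,0.0127,-0.0038],0.04],[[0.001,-0.112,0.004],[0.0009,0.0126,-0.0042],0.04],[[0.001,-0.112,0.004],[0.0004,0.0126,-0.0045],0.04]]
```

>>> jog_arm(
  plan="[[[0.001, -0.11, 0.004], [0.004, 0.0125, 0], [0.04][0]], [[0.001, -0.11, 0.004], [0.004, 0.0128, 0], 0.04], [[0.001, -0.11, 0.004], [0.004, 0.0128, -0.001], 0.04], [[0.001, -0.11, 0.004], [0.003, 0.0128, -0.001], 0.04], [[0.001, -0.11, 0.004], [0.003, 0.0128, -0.001], 0.04], [[0.001, -0.11, 0.004], [0.0025, 0.0128, -0.001], 0.04], [[0.001, -0.11, 0.004], [0.0024, 0.0128, -0.0015], 0.04], [[0.001, -0.11, 0.004], [0.0023, 0.0127, -0.002], 0.04], [[0.001, -0.11, 0.004], [0.002, 0.0127, -0.0025], 0.04], [[0.001, -0.11, 0.004], [0.002, 0.0127, -0.003], 0.04], [[0.001, -0.11, 0.004], [0.0016, 0.0127, -0.0034], 0.04], [[0.001, -0.11, 0.004], [0.001, 0.0127, -0.004], 0.04], [[0.001, -0.11, 0.004], [0.001, 0.0126, -0.004], 0.04], [[0.001, -0.1, 0.004], [0, 0.01, -0.004], 0.04], [[0, 0, 0], [0, 0, 0], 0.04], [[0, 0, 0], [0, 0, 0], 0.04]]",
)

```text
jog_arm: Invalid argument: plan='[[[0.001, -0.11, 0.004], [0.004, 0.0125, 0], [0.04][0]], [[0.001, -0.11, 0.004], [0.004, 0.0128, 0], 0.04], [[0.001, -0.11, 0.004], [0.004, 0.0128, -0.001], 0.04], [[0.001, -0.11, 0.004], [0.003, 0.0...(841 chars total, truncated) is not valid JSON
```

>>> jog_arm(
  plan=[
    [[0.001, -0.11, 0.004], [0.004, 0.0125, 0], 0.04],
    [[0.001, -0.11, 0.004], [0.004, 0.0128, 0], 0.04],
    [[0.001, -0.11, 0.004], [0.004, 0.0128, -0.001], 0.04],
    [[0.001, -0.11, 0.004], [0.003, 0.0128, -0.001], 0.04],
    [[0.001, -0.11, 0.004], [0.003, 0.0128, -0.001], 0.04],
    [[0.001, -0.11, 0.004], [0.0025, 0.0128, -0.001], 0.04],
    [[0.001, -0.11, 0.004], [0.0024, 0.0128, -0.0015], 0.04],
    [[0.001, -0.11, 0.004], [0.0023, 0.0127, -0.002], 0.04],
    [[0.001, -0.11, 0.004], [0.002, 0.0127, -0.0025], 0.04],
    [[0.001, -0.11, 0.004], [0.002, 0.0127, -0.003], 0.04],
    [[0.001, -0.11, 0.004], [0.0016, 0.0127, -0.0034], 0.04],
    [[0.001, -0.11, 0.004], [0.001, 0.0127, -0.004], 0.04],
    [[0.001, -0.11, 0.004], [0.001, 0.0126, -0.004], 0.04],
    [[0.001, -0.1, 0.004], [0, 0.01, -0.004], 0.04],
    [[0, 0, 0], [0, 0, 0], 0.04],
    [[0, 0, 0], [0, 0, 0], 0.04],
  ],
)

```text
time: 28.75
position: [0.6485, 0.0218, 0.1621]
tcp_rot: [1.604, 1.534, -0.991]
force: [0.3, -2.0, -1.1]
finger_gap: 0.0535
```

Run:
```python
from h import *
st()
plan((.6515,.033,.12),-3.4,-150.7,.04)
im=viewer.snapshot('top');ov('top',box((.651,.0238),-3.4,(.032,.117))+[(.651,.0238,.032)],'t19',(195,120,285,195),8,im)
snap('scene','sc19')
```

```text
t 28.75 gp [0.6496 0.0383 0.1708] yaw -3.29 d [-0.061 -0.883 -0.466] F [ 0.26 -1.96 -1.08] gap 0.0535 q [ 0.27  0.78  1.27 -0.99  1.61  0.55]
n 2 dist 0.0515 ang 2.0
[[[-0.004,0.014,0.01],[0.0215,0.0017,0.0141],0.04],[[-0.004,0.014,0.01],[0.0213,0.0015,0.0144],0.04]]
```

View pics/t19.png

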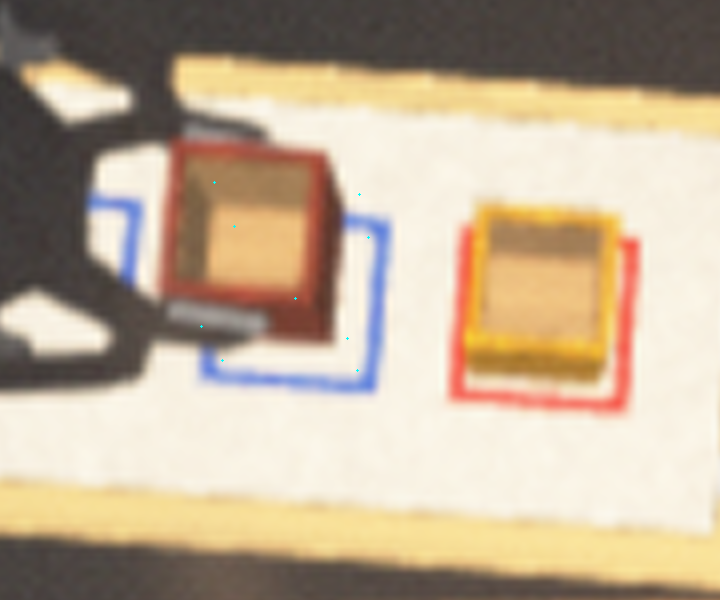

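View pics/sc19.png

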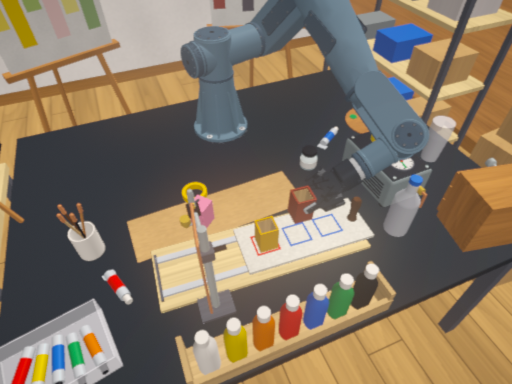

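Run:
```python
from h import *
p=np.array([.6066,-.0135,.2355]);d=np.array([-.055,-.874,-.483])
for L in (.18,.25,.3,.35,.4): print(L,(p-L*d).round(3),proj('top',p-L*d).round(0))
s=env.read_state();Rm=R.from_rotvec(s['tcp_rot']).as_matrix()
for L in (.18,.25,.3,.35,.4): P=s['position']-L*Rm[:,2];print(L,P.round(3),proj('scene',P).round(0),proj('top',P).round(0))
print('bottle',atz('top',(116,117),.215),atz('top',(138,132),.0))
snap('top','t20')
```

```text
0.18 [0.616 0.144 0.322] [172. 150.]
0.25 [0.62  0.205 0.356] [142. 145.]
0.3 [0.623 0.249 0.38 ] [119. 141.]
0.35 [0.626 0.292 0.405] [ 94. 137.]
0.4 [0.629 0.336 0.429] [ 67. 133.]
0.18 [0.659 0.18  0.247] [357. 168.] [166. 139.]
0.25 [0.663 0.242 0.28 ] [380. 153.] [138. 134.]
0.3 [0.666 0.286 0.303] [398. 143.] [117. 130.]
0.35 [0.669 0.33  0.326] [415. 132.] [ 94. 126.]
0.4 [0.673 0.374 0.35 ] [433. 121.] [ 70. 121.]
bottle [0.72236205 0.32470881 0.215     ] [0.73291004 0.3376011  0.        ]
```

View pics/t20.png

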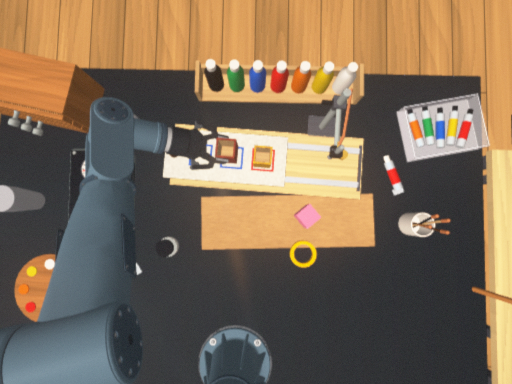

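Run:
```python
from h import *
plan((.46,-.06,.12),-1,-150.7,.04)
```

```text
n 6 dist 0.2191 ang 3.0
[[[-0.008,0.004,-0.001],[0.0001,-0.0303,0.0204],0.04],[[-0.008,0.004,-0.001],[0.0,-0.0304,0.0202],0.04],[[-0.008,0.004,-0.001],[-0.0,-0.0306,0.02],0.04],[[-0.008,0.004,-0.001],[-0.0001,-0.0307,0.0197],0.04],[[-0.008,0.004,-0.001],[-0.0002,-0.0309,0.0195],0.04],[[-0.008,0.004,-0.001],[-0.0002,-0.031,0.0192],0.04]]
```

>>> jog_arm(
  plan=[
    [[-0.008, 0.004, 0], [-0.006, -0.033, 0.008], 0.04],
    [[-0.008, 0.004, 0], [-0.004, -0.033, 0.015], 0.04],
    [[-0.008, 0.004, 0], [0, -0.031, 0.022], 0.04],
    [[-0.008, 0.004, 0], [0, -0.031, 0.022], 0.04],
    [[-0.008, 0.004, 0], [0.003, -0.031, 0.022], 0.04],
    [[-0.008, 0.004, 0], [0.003, -0.031, 0.022], 0.04],
    [[0, 0, 0], [0, 0, 0], 0.04],
    [[0, 0, 0], [0, 0, 0], 0.04],
  ],
)

```text
time: 29.57
position: [0.4459, -0.0789, 0.1233]
tcp_rot: [1.621, 1.547, -0.896]
force: [1.3, 0.2, -0.7]
finger_gap: 0.0534
```

Run:
```python
from h import *
st();snap('scene','sc21')
plan((.46,-.06,.075),-1,-150.7,.04)
```

```text
t 29.57 gp [ 0.4461 -0.0628  0.1328] yaw -1.63 d [-0.009 -0.863 -0.506] F [ 1.32  0.22 -0.7 ] gap 0.0534 q [ 0.17  0.42  1.95 -1.07  1.31  0.82]
n 2 dist 0.059 ang 2.15
[[[0.002,-0.009,-0.016],[0.0256,0.0063,0.0133],0.04],[[0.002,-0.009,-0.016],[0.0256,0.0067,0.0131],0.04]]
```

View pics/sc21.png

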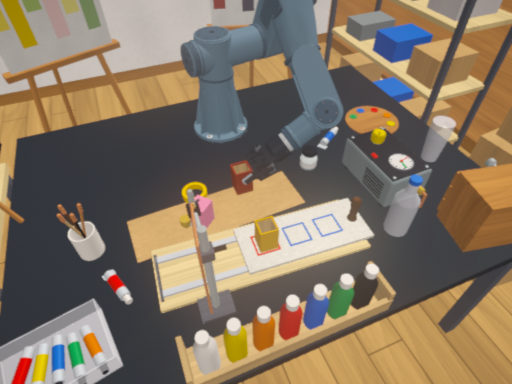

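>>> jog_arm(
  plan=[
    [[0, -0.009, -0.015], [0.025, 0.01, 0.014], 0.04],
    [[0, -0.009, -0.015], [0.025, 0.008, 0.014], 0.04],
    [[0, 0, 0], [0.008, 0, 0.005], 0.04],
    [[0, 0, 0], [0, 0, 0], 0.04],
    [[0, 0, 0], [0, 0, 0], 0.04],
  ],
)

```text
time: 30.03
position: [0.4747, -0.0786, 0.0631]
tcp_rot: [1.601, 1.549, -0.904]
force: [-0.5, -0.5, -2.3]
finger_gap: 0.0531
```

Run:
```python
from h import *
st()
plan((.465,-.06,.057),-1,-150.7,.04)
```

```text
t 30.03 gp [ 0.4747 -0.0623  0.0723] yaw -1.03 d [-0.003 -0.869 -0.494] F [-0.46 -0.5  -2.33] gap 0.0531 q [ 0.17  0.6   1.87 -1.11  1.27  0.9 ]
n 1 dist 0.0183 ang 1.52
[[[0.012,-0.006,-0.023],[0.014,-0.0104,0.0056],0.04]]
```

>>> jog_arm(
  plan=[
    [[0.005, -0.003, -0.012], [0.006, -0.003, 0.003], 0.04],
    [[0.004, 0, -0.01], [0.004, 0, 0.002], 0.04],
    [[0, 0, 0], [0.002, 0, 0.001], 0.04],
    [[0, 0, 0], [0, 0, 0], 0.04],
    [[0, 0, 0], [0.0015, 0, 0.001], 0.04],
    [[0, 0, 0], [0, 0, 0], 0.04],
    [[0, 0, 0], [0.0015, 0, 0.001], 0.04],
    [[0, 0, 0], [0, 0, 0], 0.04],
  ],
)

```text
time: 30.7
position: [0.4745, -0.0772, 0.0498]
tcp_rot: [1.593, 1.562, -0.92]
force: [-0.5, 0.1, -2.0]
finger_gap: 0.0536
```

Run:
```python
from h import *
st()
```

```text
t 30.7 gp [ 0.4746 -0.0609  0.059 ] yaw -0.83 d [-0.008 -0.87  -0.492] F [-0.53  0.06 -2.03] gap 0.0536 q [ 0.17  0.63  1.86 -1.11  1.27  0.9 ]
```

>>> jog_arm(
  plan=[
    [[0, 0, 0], [0.0015, 0, 0.001], 0.04],
    [[0, 0, 0], [0, 0, 0], 0.04],
    [[0, 0, 0], [0.0015, 0, 0.001], 0.04],
    [[0, 0, 0], [0, 0, 0], 0.04],
  ],
)

```text
time: 31.03
position: [0.475, -0.0775, 0.0481]
tcp_rot: [1.59, 1.558, -0.921]
force: [0.1, 1.3, -1.6]
finger_gap: 0.054
```

Run:
```python
from h import *
st()
```

```text
t 31.03 gp [ 0.4751 -0.0612  0.0573] yaw -0.84 d [-0.008 -0.872 -0.489] F [ 0.13  1.28 -1.62] gap 0.054 q [ 0.17  0.64  1.85 -1.12  1.27  0.91]
```

>>> jog_arm(
  plan=[
    [[0, 0, 0], [0.001, 0, 0.0007], 0.04],
    [[0, 0, 0], [0, 0, 0], 0.04],
    [[0, 0, 0], [0, 0, 0], 0.085],
    [[0, 0, 0], [0, 0, 0], 0.085],
    [[0, 0, 0], [0, 0, 0], 0.085],
    [[0, 0, 0], [0, 0, 0], 0.085],
    [[0, 0, 0], [0, 0, -0.02], 0.085],
    [[0, 0, 0], [0, 0, -0.035], 0.085],
    [[0, 0, 0], [-0.01, 0, -0.035], 0.085],
    [[0, 0, 0], [-0.03, 0, -0.025], 0.085],
    [[0, 0, 0], [-0.03, 0, -0.01], 0.085],
    [[0, 0, 0], [-0.03, 0, 0], 0.085],
    [[0, 0, 0], [0, 0, 0], 0.085],
    [[0, 0, 0], [0, 0, 0], 0.085],
  ],
)

```text
time: 32.2
position: [0.4737, -0.0148, 0.2005]
tcp_rot: [1.589, 1.56, -0.927]
force: [-1.0, -0.5, -0.2]
finger_gap: 0.0849
```

Run:
```python
from h import *
st();im=snap('top','t22');cv2.imwrite('pics/t22c.png',cv2.resize(im[120:240,220:320,::-1],None,fx=5,fy=5,interpolation=cv2.INTER_CUBIC))
snap('scene','sc22')
```

```text
t 32.2 gp [0.4739 0.0015 0.2096] yaw -0.88 d [-0.011 -0.873 -0.488] F [-1.   -0.49 -0.24] gap 0.0849 q [ 0.29  0.37  1.81 -0.99  1.5   0.68]
```

View pics/t22c.png

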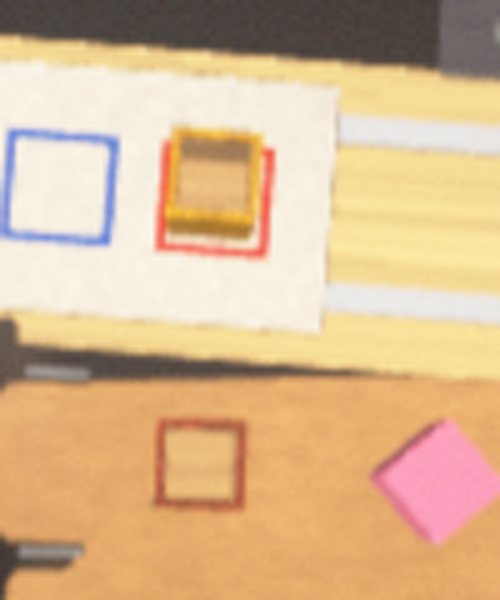

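View pics/sc22.png

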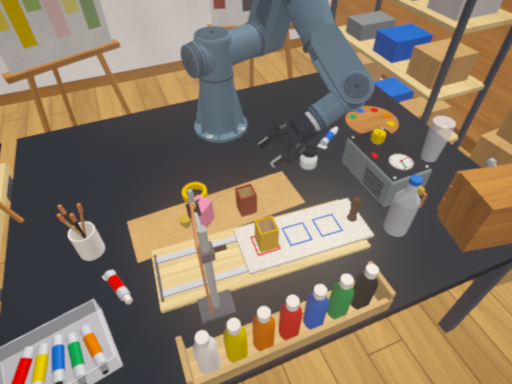

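Run:
```python
from h import *
c=atz('top',(259.6,212.3),.085);print(c)
plan((c[0],c[1],.18),-1,-90,.085)
```

```text
[ 0.47559211 -0.06878755  0.085     ]
n 10 dist 0.0661 ang 60.86
[[[0.0,0.106,-0.0],[0.0011,0.0003,0.0074],0.085],[[0.0,0.106,-0.0],[0.0003,0.0003,0.0073],0.085],[[0.0,0.106,-0.0],[-0.0005,0.0003,0.0071],0.085],[[0.0,0.106,-0.0],[-0.0012,0.0003,0.0068],0.085],[[0.0,0.106,-0.0],[-0.0019,0.0003,0.0064],0.085],[[0.0,0.106,-0.0],[-0.0026,0.0003,0.0059],0.085],[[0.0,0.106,-0.0],[-0.0032,0.0003,0.0054],0.085],[[0.0,0.106,-0.0],[-0.0038,0.0003,0.0048],0.085],[[0.0,0.106,-0.0],[-0.0043,0.0003,0.0042],0.085],[[0.0,0.106,-0.0],[-0.0047,0.0003,0.0035],0.085]]
```

>>> jog_arm(
  plan=[
    [[0, 0.106, 0], [0.001, 0, 0.007], 0.085],
    [[0, 0.106, 0], [0, 0, 0.007], 0.085],
    [[0, 0.106, 0], [0, 0, 0.007], 0.085],
    [[0, 0.106, 0], [-0.001, 0, 0.007], 0.085],
    [[0, 0.106, 0], [-0.002, 0, 0.0065], 0.085],
    [[0, 0.106, 0], [-0.0026, 0, 0.006], 0.085],
    [[0, 0.106, 0], [-0.0032, 0, 0.0055], 0.085],
    [[0, 0.106, 0], [-0.004, 0, 0.005], 0.085],
    [[0, 0.1, 0], [-0.0043, 0, 0.004], 0.085],
    [[0, 0.08, 0], [-0.0047, 0, 0.003], 0.085],
    [[0, 0, 0], [0, 0, 0], 0.085],
    [[0, 0, 0], [0, 0, 0], 0.085],
  ],
)

```text
time: 33.3
position: [0.4666, -0.0667, 0.141]
tcp_rot: [-2.22, -2.189, 0.004]
force: [-0.0, 0.3, 0.1]
finger_gap: 0.0851
```

Run:
```python
from h import *
st()
plan((.4756,-.0688,.09),-1,-90,.085)
ov('wrist',box((.4756,-.0688),-1,(0,.085)),'w23')
```

```text
t 33.3 gp [ 0.467  -0.067   0.1597] yaw -0.8 d [-0.018  0.015 -1.   ] F [-0.02  0.29  0.09] gap 0.0851 q [-0.4   0.07  1.93  0.01  1.17 -0.39]
n 2 dist 0.0703 ang 1.38
[[[-0.009,-0.008,0.002],[-0.0015,0.0051,0.0348],0.085],[[-0.009,-0.008,0.002],[-0.0013,0.0048,0.0348],0.085]]
```

View pics/w23.png

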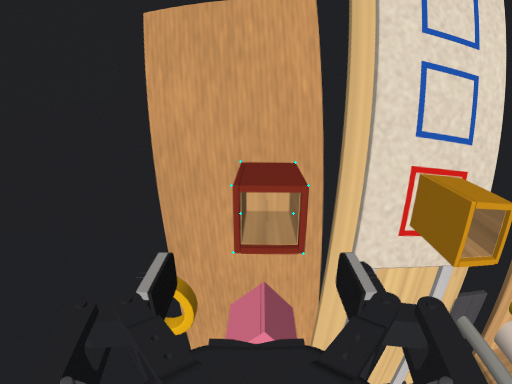

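>>> jog_arm(
  plan=[
    [[-0.009, -0.008, 0.002], [-0.0015, 0.005, 0.032], 0.085],
    [[-0.005, -0.005, 0.001], [-0.001, 0.004, 0.032], 0.085],
    [[0, 0, 0], [0, 0, 0.03], 0.085],
    [[0, 0, 0], [0, 0, 0], 0.085],
    [[0, 0, 0], [0, 0, 0], 0.085],
  ],
)

```text
time: 33.77
position: [0.4748, -0.0636, 0.0428]
tcp_rot: [-2.23, -2.211, 0.014]
force: [-0.1, -0.5, 0.8]
finger_gap: 0.0849
```

Run:
```python
from h import *
st()
plan((.4756,-.0688,.058),-1,-90,.085)
```

```text
t 33.77 gp [ 0.475  -0.0635  0.0615] yaw -0.48 d [-0.007 -0.005 -1.   ] F [-0.13 -0.48  0.78] gap 0.0849 q [-0.38  0.24  1.97 -0.01  0.93 -0.36]
n 1 dist 0.0064 ang 0.73
[[[-0.007,0.005,0.009],[-0.0052,0.0008,0.0036],0.085]]
```

>>> jog_arm(
  plan=[
    [[-0.006, 0.004, 0.008], [-0.005, 0, 0.003], 0.085],
    [[0, 0, 0], [0, 0, 0], 0.085],
    [[0, 0, 0], [0, 0, 0], 0.04],
    [[0, 0, 0], [0, 0, 0], 0.04],
    [[0, 0, 0], [0, 0, 0], 0.04],
    [[0, 0, 0], [0, 0, 0], 0.04],
    [[0, 0, 0], [0, 0, 0], 0.04],
    [[0, 0, 0], [0, 0, 0], 0.04],
  ],
  force=50,
)

```text
time: 34.43
position: [0.4786, -0.0684, 0.0465]
tcp_rot: [2.229, 2.2, 0.002]
force: [-0.4, -0.5, -2.3]
finger_gap: 0.0535
```

Run:
```python
from h import *
st()
p=plan((.4756,-.0688,.18),-1,-90,.04)
plan((.651,.024,.2),-3.4,-90,.04,start=p)
```

```text
t 34.43 gp [ 0.4784 -0.0683  0.0652] yaw -0.75 d [ 0.007 -0.006 -1.   ] F [-0.37 -0.46 -2.35] gap 0.0535 q [-0.39  0.24  1.97 -0.    0.93 -0.37]
n 4 dist 0.1149 ang 0.6
[[[0.002,0.001,0.001],[-0.0003,-0.0005,-0.0287],0.04],[[0.002,0.001,0.001],[-0.0002,-0.0006,-0.0287],0.04],[[0.002,0.001,0.001],[-0.0002,-0.0006,-0.0287],0.04],[[0.002,0.001,0.001],[-0.0002,-0.0007,-0.0287],0.04]]
n 6 dist 0.1994 ang 2.4
[[[-0.0,-0.0,0.007],[0.016,0.029,-0.0033],0.04],[[-0.0,-0.0,0.007],[0.0162,0.0288,-0.0033],0.04],[[-0.0,-0.0,0.007],[0.0164,0.0287,-0.0033],0.04],[[-0.0,-0.0,0.007],[0.0166,0.0286,-0.0033],0.04],[[-0.0,-0.0,0.007],[0.0168,0.0285,-0.0033],0.04],[[-0.0,-0.0,0.007],[0.017,0.0284,-0.0033],0.04]]
```

>>> jog_arm(
  plan=[
    [[0, 0, 0], [0, 0, -0.029], 0.04],
    [[0, 0, 0], [0, 0, -0.029], 0.04],
    [[0, 0, 0], [0, 0, -0.029], 0.04],
    [[0, 0, 0], [0, 0, -0.029], 0.04],
    [[0, 0, 0.007], [0.016, 0.029, -0.004], 0.04],
    [[0, 0, 0.007], [0.016, 0.029, -0.004], 0.04],
    [[0, 0, 0.007], [0.0164, 0.0287, -0.003], 0.04],
    [[0, 0, 0.007], [0.0166, 0.0286, -0.003], 0.04],
    [[0, 0, 0.007], [0.017, 0.0285, -0.003], 0.04],
    [[0, 0, 0.007], [0.01, 0.026, 0], 0.04],
    [[0, 0, 0], [0, 0, 0], 0.04],
    [[0, 0, 0], [0, 0, 0], 0.04],
  ],
)

```text
time: 35.43
position: [0.6548, 0.0233, 0.184]
tcp_rot: [2.285, 2.148, 0.001]
force: [-0.0, 1.0, -1.5]
finger_gap: 0.0536
```

Run:
```python
from h import *
st()
plan((.651,.024,.12),-3.4,-90,.04)
snap('wrist','w24');snap('scene','sc24')
```

```text
t 35.43 gp [0.6548 0.0234 0.2027] yaw -3.54 d [ 0.004 -0.004 -1.   ] F [-0.02  0.99 -1.53] gap 0.0536 q [-0.14  0.39  1.44 -0.    1.31 -0.08]
n 3 dist 0.0828 ang 0.34
[[[0.001,0.001,-0.001],[0.0002,-0.0014,0.0276],0.04],[[0.001,0.001,-0.001],[0.0002,-0.0014,0.0276],0.04],[[0.001,0.001,-0.001],[0.0002,-0.0013,0.0276],0.04]]
```

View pics/sc24.png

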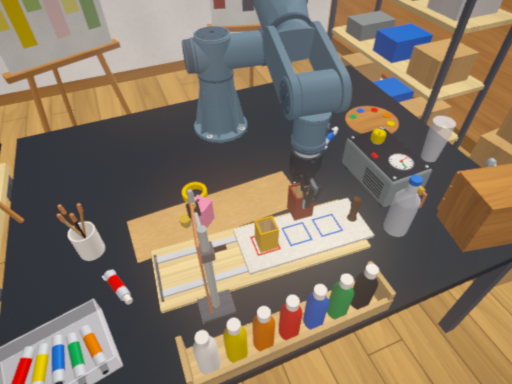

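View pics/w24.png

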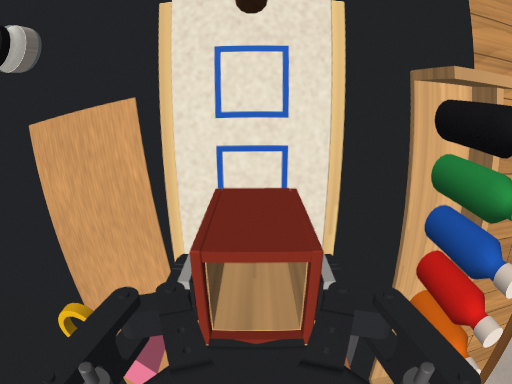

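Run:
```python
from h import *
for p in [(217.5,147),(288,147),(215,46.5),(288,46.5),(215.5,117),(288.5,117)]: print(p,atz('wrist',p,.032).round(4))
m=np.array([.651,.0238]);print(box(m,-3.4,(.032,),.036))
# from t17 top view
for p in [(7,130),(118,138),(110,245),(3,237)]: print(atz('top',(p[0]/5+220-.4,p[1]/5+120-.4),.032).round(4))
```

```text
(217.5, 147) [0.618 0.061 0.032]
(288, 147) [0.6889 0.0564 0.032 ]
(215, 46.5) [0.6232 0.1625 0.032 ]
(288, 46.5) [0.6942 0.1577 0.032 ]
(215.5, 117) [0.6186 0.0915 0.032 ]
(288.5, 117) [0.6908 0.0868 0.032 ]
[array([0.68907166, 0.0576016 , 0.032     ]), array([ 0.6848016 , -0.01427166,  0.032     ]), array([ 0.61292834, -0.0100016 ,  0.032     ]), array([0.6171984 , 0.06187166, 0.032     ])]
[0.6868 0.0585 0.032 ]
[ 0.6831 -0.0127  0.032 ]
[ 0.614  -0.0092  0.032 ]
[0.6177 0.0592 0.032 ]
```

>>> jog_arm(
  plan=[
    [[0, 0, 0], [0, -0.0015, 0.0276], 0.04],
    [[0, 0, 0], [0, -0.0015, 0.0276], 0.04],
    [[0, 0, 0], [0, -0.001, 0.027], 0.04],
    [[0, 0, 0], [0, 0, 0.009], 0.04],
    [[0, 0, 0], [0, 0, 0], 0.04],
    [[0, 0, 0], [0, 0, 0], 0.04],
  ],
)

```text
time: 36.03
position: [0.6466, 0.0191, 0.0931]
tcp_rot: [2.289, 2.142, 0.0]
force: [-0.3, 0.8, -1.5]
finger_gap: 0.0537
```

Run:
```python
from h import *
st()
plan((.651,.024,.0985),-3.4,-90,.04)
```

```text
t 36.03 gp [0.6465 0.0192 0.1118] yaw -3.82 d [ 0.005 -0.005 -1.   ] F [-0.29  0.76 -1.45] gap 0.0537 q [-0.15  0.48  1.52 -0.    1.14 -0.08]
n 1 dist 0.0148 ang 0.57
[[[0.005,0.005,-0.007],[0.0053,0.004,0.0133],0.04]]
```

>>> jog_arm(
  plan=[
    [[0.004, 0.004, -0.006], [0.005, 0.004, 0.006], 0.04],
    [[0, 0, 0], [0, 0, 0], 0.04],
    [[0, 0, 0], [0, 0, 0.004], 0.04],
    [[0, 0, 0], [0, 0, 0], 0.04],
  ],
)

```text
time: 36.37
position: [0.6542, 0.0233, 0.0879]
tcp_rot: [2.283, 2.149, 0.008]
force: [-0.7, 0.8, -2.0]
finger_gap: 0.0532
```

Run:
```python
from h import *
st()
plan((.651,.024,.0985),-3.4,-90,.04)
```

```text
t 36.37 gp [0.6541 0.0233 0.1066] yaw -3.48 d [ 0.008 -0.001 -1.   ] F [-0.72  0.76 -2.  ] gap 0.0532 q [-0.15  0.5   1.5  -0.    1.13 -0.08]
n 1 dist 0.0088 ang 0.48
[[[0.008,0.001,-0.001],[0.0006,-0.0033,0.0081],0.04]]
```

>>> jog_arm(
  plan=[
    [[0.003, 0, 0], [0, -0.0025, 0.004], 0.04],
    [[0, 0, 0], [0, 0, 0], 0.04],
    [[0, 0, 0], [0, 0, 0.003], 0.04],
    [[0, 0, 0], [0, 0, 0], 0.04],
    [[0, 0, 0], [0, 0, 0.0015], 0.04],
    [[0, 0, 0], [0, 0, 0], 0.04],
  ],
)

```text
time: 36.87
position: [0.653, 0.0235, 0.0807]
tcp_rot: [2.282, 2.149, 0.008]
force: [-0.4, -0.5, -1.6]
finger_gap: 0.0534
```

Run:
```python
from h import *
st()
plan((.651,.024,.0985),-3.4,-90,.04)
```

```text
t 36.87 gp [0.6528 0.0235 0.0994] yaw -3.45 d [ 0.008 -0.002 -1.   ] F [-0.36 -0.54 -1.61] gap 0.0534 q [-0.15  0.5   1.51 -0.    1.12 -0.08]
n 1 dist 0.0023 ang 0.5
[[[0.009,0.001,-0.001],[0.0004,-0.002,0.0009],0.04]]
```

Two small nudges, then release and rise straight up.

>>> jog_arm(
  plan=[
    [[0, 0, 0], [0, -0.001, 0.0015], 0.04],
    [[0, 0, 0], [0, 0, 0], 0.04],
    [[0, 0, 0], [0, 0, 0.0015], 0.04],
    [[0, 0, 0], [0, 0, 0], 0.04],
    [[0, 0, 0], [0, 0, 0.001], 0.04],
    [[0, 0, 0], [0, 0, 0], 0.04],
  ],
)

```text
time: 37.37
position: [0.6523, 0.0235, 0.0768]
tcp_rot: [2.282, 2.148, 0.009]
force: [-0.6, 0.2, -1.4]
finger_gap: 0.0535
```

Run:
```python
from h import *
st()
```

```text
t 37.37 gp [0.6521 0.0235 0.0955] yaw -3.45 d [ 0.009 -0.002 -1.   ] F [-0.63  0.19 -1.43] gap 0.0535 q [-0.15  0.51  1.51 -0.    1.11 -0.08]
```

>>> jog_arm(
  plan=[
    [[0, 0, 0], [0, 0, 0.0015], 0.04],
    [[0, 0, 0], [0, 0, 0], 0.04],
    [[0, 0, 0], [0, 0, 0], 0.04],
  ],
)

```text
time: 37.62
position: [0.6528, 0.0235, 0.0772]
tcp_rot: [2.281, 2.148, 0.01]
force: [0.6, 0.1, -2.4]
finger_gap: 0.0537
```

Run:
```python
from h import *
st()
```

```text
t 37.62 gp [0.6527 0.0236 0.0959] yaw -3.44 d [ 0.01  -0.002 -1.   ] F [ 0.64  0.08 -2.44] gap 0.0537 q [-0.15  0.51  1.51 -0.    1.11 -0.08]
```

>>> jog_arm(
  plan=[
    [[0, 0, 0], [0, 0, 0], 0.085],
    [[0, 0, 0], [0, 0, 0], 0.085],
    [[0, 0, 0], [0, 0, 0], 0.085],
    [[0, 0, 0], [0, 0, 0], 0.085],
    [[0, 0, 0], [0, 0, -0.02], 0.085],
    [[0, 0, 0], [0, 0, -0.035], 0.085],
    [[0, 0, 0], [0, 0, -0.035], 0.085],
    [[0, 0, 0], [0, 0, -0.035], 0.085],
    [[0, 0, 0], [0, 0, -0.015], 0.085],
    [[0, 0, 0], [0, 0, 0], 0.085],
    [[0, 0, 0], [0, 0, 0], 0.085],
  ],
)

```text
time: 38.53
position: [0.6501, 0.0237, 0.2199]
tcp_rot: [2.284, 2.15, 0.005]
force: [0.2, 0.9, -0.8]
finger_gap: 0.0851
```

Run:
```python
from h import *
st()
snap('wrist','w25');snap('scene','sc25')
plan((.662,.209,.2),-3.4,-90,.085)
```

```text
t 38.53 gp [0.65   0.0238 0.2386] yaw -3.46 d [ 0.006 -0.001 -1.   ] F [ 0.23  0.93 -0.77] gap 0.0851 q [-0.15  0.35  1.42 -0.    1.36 -0.08]
n 5 dist 0.1893 ang 0.2
[[[0.001,0.0,-0.0],[0.0371,0.0003,0.0074],0.085],[[0.001,0.0,-0.0],[0.0371,0.0003,0.0074],0.085],[[0.001,0.0,-0.0],[0.0371,0.0003,0.0074],0.085],[[0.001,0.0,-0.0],[0.0371,0.0003,0.0074],0.085],[[0.001,0.0,-0.0],[0.0371,0.0003,0.0074],0.085]]
```

View pics/w25.png

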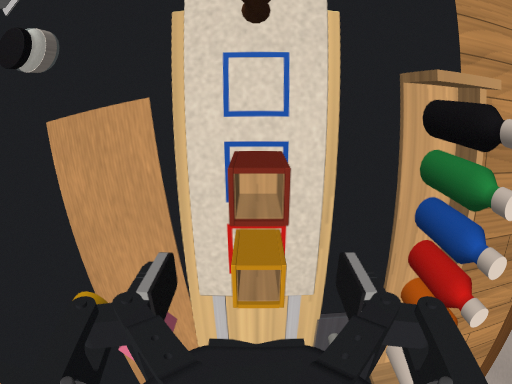

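View pics/sc25.png

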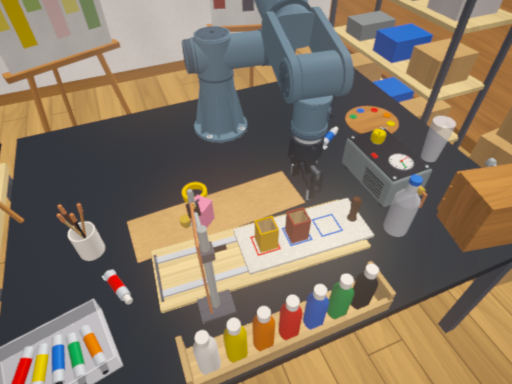

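Run:
```python
from h import *
plan((.662,.209,.2),86.6,-90,.085)
```

```text
n 14 dist 0.1893 ang 90.07
[[[0.0,0.0,-0.112],[0.0133,0.0001,0.0026],0.085],[[0.0,0.0,-0.112],[0.0132,0.0016,0.0026],0.085],[[0.0,0.0,-0.112],[0.0129,0.003,0.0026],0.085],[[0.0,0.0,-0.112],[0.0125,0.0045,0.0026],0.085],[[0.0,0.0,-0.112],[0.0119,0.0058,0.0026],0.085],[[0.0,0.0,-0.112],[0.0112,0.0071,0.0027],0.085],[[0.0,0.0,-0.112],[0.0103,0.0083,0.0027],0.085],[[0.0,0.0,-0.112],[0.0093,0.0094,0.0027],0.085],[[0.0,0.0,-0.112],[0.0082,0.0104,0.0027],0.085],[[0.0,0.0,-0.112],[0.007,0.0113,0.0027],0.085],[[0.0,0.0,-0.112],[0.0057,0.012,0.0027],0.085],[[0.0,0.0,-0.112],[0.0043,0.0125,0.0027],0.085],[[0.0,0.0,-0.112],[0.0028,0.0129,0.0027],0.085],[[0.0,0.0,-0.112],[0.0014,0.0132,0.0026],0.085]]
```

>>> jog_arm(
  plan=[
    [[0, 0, -0.112], [0.0133, 0, 0.0026], 0.085],
    [[0, 0, -0.112], [0.0132, 0.0016, 0.0026], 0.085],
    [[0, 0, -0.112], [0.013, 0.003, 0.0026], 0.085],
    [[0, 0, -0.112], [0.0125, 0.0045, 0.0026], 0.085],
    [[0, 0, -0.112], [0.012, 0.006, 0.0026], 0.085],
    [[0, 0, -0.112], [0.011, 0.007, 0.0026], 0.085],
    [[0, 0, -0.112], [0.0103, 0.0083, 0.0026], 0.085],
    [[0, 0, -0.112], [0.0093, 0.0094, 0.0026], 0.085],
    [[0, 0, -0.112], [0.008, 0.0104, 0.0026], 0.085],
    [[0, 0, -0.112], [0.007, 0.0113, 0.0026], 0.085],
    [[0, 0, -0.112], [0.0057, 0.012, 0.0026], 0.085],
    [[0, 0, -0.112], [0.0043, 0.0125, 0.0026], 0.085],
    [[0, 0, -0.11], [0.003, 0.013, 0.0026], 0.085],
    [[0, 0, -0.09], [0.0014, 0.01, 0.0026], 0.085],
    [[0, 0, 0], [0, 0, 0], 0.085],
    [[0, 0, 0], [0, 0, 0], 0.085],
  ],
)

```text
time: 39.97
position: [0.6348, 0.2118, 0.1356]
tcp_rot: [-0.024, -3.081, 0.007]
force: [0.2, -0.5, 0.6]
finger_gap: 0.0849
```

Run:
```python
from h import *
st()
plan((.662,.209,.15),86.6,-90,.085)
im=viewer.snapshot('top');ov('top',box((.651,.024),-3.4,(.032,.117))+box((.645,-.076),-3.4,(.032,.117)),'t26',(155,120,285,195),6,im)
ov('wrist',[(.662,.209,.118)],'w26')
```

```text
t 39.97 gp [0.6359 0.2119 0.1542] yaw 89.13 d [-0.061 -0.004 -0.998] F [ 0.2  -0.5   0.63] gap 0.0849 q [ 0.14  0.51  1.37  0.    1.32 -1.41]
n 1 dist 0.0277 ang 4.31
[[[-0.006,-0.061,0.044],[-0.0275,-0.0024,0.0026],0.085]]
```

View pics/t26.png

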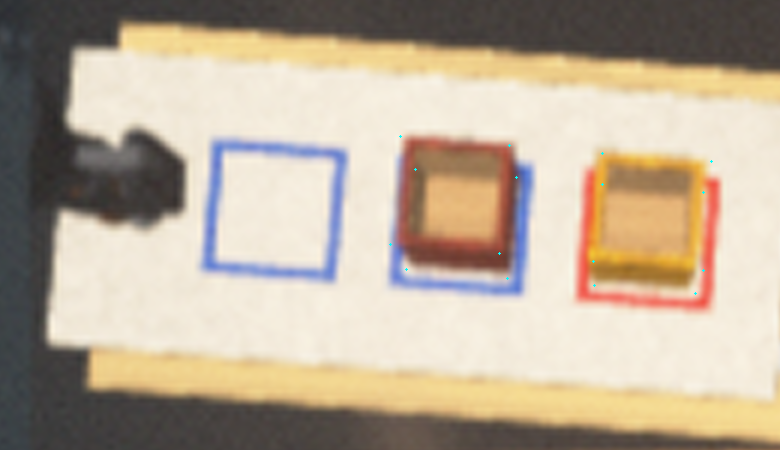

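View pics/w26.png

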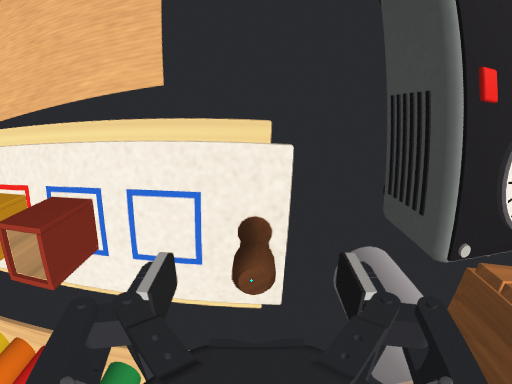

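>>> jog_arm(
  plan=[
    [[0, -0.06, 0.03], [-0.026, -0.002, 0.003], 0.085],
    [[0, 0, 0], [0, 0, 0.02], 0.085],
    [[0, 0, 0], [0, 0, 0.02], 0.085],
    [[0, 0, 0], [0, 0, 0.008], 0.085],
    [[0, 0, 0], [0, 0, 0], 0.085],
    [[0, 0, 0], [0, 0, 0], 0.085],
  ],
)

```text
time: 40.57
position: [0.6639, 0.2036, 0.0834]
tcp_rot: [0.099, 3.135, -0.01]
force: [0.4, -0.5, -0.0]
finger_gap: 0.0852
```

Run:
```python
from h import *
st()
plan((.662,.209,.1),86.6,-90,.085)
ov('wrist',[(.662,.209,.118)],'w27')
```

```text
t 40.57 gp [0.6638 0.2037 0.1021] yaw 86.39 d [ 0.005 -0.007 -1.   ] F [ 0.38 -0.47 -0.03] gap 0.0852 q [ 0.13  0.58  1.38 -0.01  1.17 -1.37]
n 1 dist 0.0061 ang 0.52
[[[-0.006,0.005,-0.004],[0.0023,0.0053,0.002],0.085]]
```

View pics/w27.png

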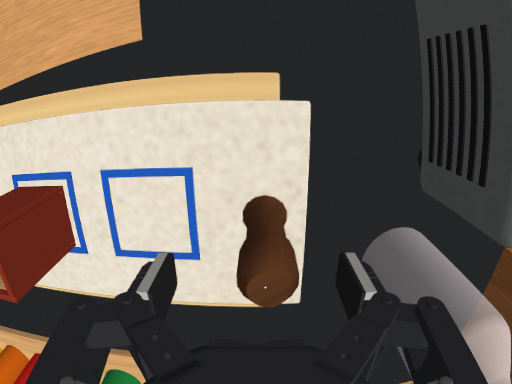

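>>> jog_arm(
  plan=[
    [[0, 0, 0], [0.001, 0.004, 0.001], 0.085],
    [[0, 0, 0], [0, 0, 0], 0.06],
    [[0, 0, 0], [0, 0, 0], 0.015],
    [[0, 0, 0], [0, 0, 0], 0.015],
    [[0, 0, 0], [0, 0, 0], 0.015],
    [[0, 0, 0], [0, 0, 0], 0.015],
    [[0, 0, 0], [0, 0, 0], 0.015],
    [[0, 0, 0], [0, 0, 0], 0.015],
    [[0, 0, 0], [0, 0, 0], 0.015],
  ],
  force=40,
)

```text
time: 41.37
position: [0.6656, 0.2086, 0.0878]
tcp_rot: [0.099, 3.128, -0.008]
force: [0.4, 0.7, 0.0]
finger_gap: 0.0288
```

Run:
```python
from h import *
st()
im=snap('top','t28')
def z(p): return
cv2.imwrite('pics/t28c.png',cv2.resize(im[80:200,230:370,::-1],None,fx=5,fy=5,interpolation=cv2.INTER_CUBIC))
```

```text
t 41.37 gp [0.6654 0.2087 0.1065] yaw 86.35 d [ 0.012 -0.005 -1.   ] F [0.39 0.73 0.03] gap 0.0288 q [ 0.14  0.58  1.38 -0.01  1.17 -1.37]
```

View pics/t28c.png

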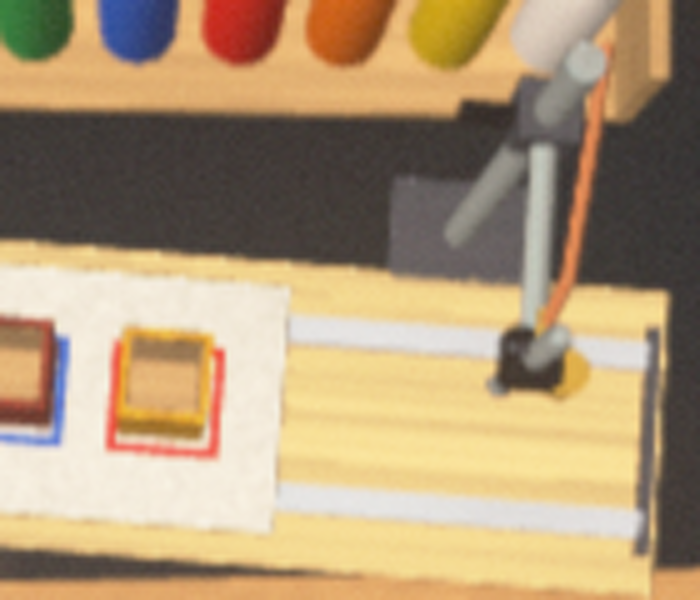

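Run:
```python
from h import *
for p in [(495,388),(497,385)]: print(atz('top',(p[0]/5+230-.4,p[1]/5+80-.4),.155).round(4))
P=(.632,-.2587,.155);print(proj('top',P),proj('scene',P))
# red, pot a now
for p in [(118,340),(224,350),(217,458),(107,448)]: print(atz('top',(p[0]/5+230-.4,p[1]/5+80-.4),.032).round(4))
for p in [(122,327),(213,335),(206,428),(115,415)]: print(atz('top',(p[0]/5+230-.4,p[1]/5+80-.4),.117).round(4))
im=snap('scene','sc28');cv2.imwrite('pics/sc28c.png',cv2.resize(im[170:330,150:310,::-1],None,fx=4,fy=4,interpolation=cv2.INTER_CUBIC))
```

```text
[ 0.6354 -0.2608  0.155 ]
[ 0.6372 -0.2619  0.155 ]
[327.84939886 158.38325574] [198.17657065 232.74900868]
[ 0.6825 -0.0448  0.032 ]
[ 0.6775 -0.1128  0.032 ]
[ 0.6078 -0.1096  0.032 ]
[ 0.6127 -0.0393  0.032 ]
[ 0.6738 -0.0478  0.117 ]
[ 0.6701 -0.1017  0.117 ]
[ 0.6146 -0.0986  0.117 ]
[ 0.6212 -0.0448  0.117 ]
```

View pics/sc28c.png

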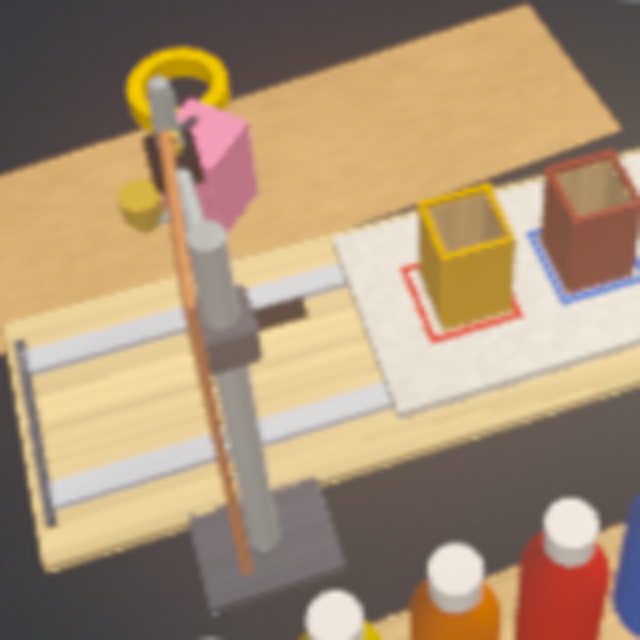

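>>> jog_arm(
  plan=[
    [[0, 0, 0], [0, -0.004, 0], 0.015],
    [[0, 0, 0], [0, -0.007, 0], 0.015],
    [[0, 0, 0], [0, -0.01, 0], 0.015],
    [[0, 0, 0], [0, -0.012, 0], 0.015],
    [[0, 0, 0], [0, -0.012, 0], 0.015],
    [[0, 0, 0], [0, -0.012, 0], 0.015],
    [[0, 0, 0], [0, -0.012, 0], 0.015],
    [[0, 0, 0], [0, -0.012, 0], 0.015],
    [[0, 0, 0], [0, -0.012, 0], 0.015],
    [[0, 0, 0], [0, -0.012, 0], 0.015],
    [[0, 0, 0], [0, -0.01, 0], 0.015],
    [[0, 0, 0], [0, -0.007, 0], 0.015],
    [[0, 0, 0], [0, -0.004, 0], 0.015],
    [[0, 0, 0], [0, 0, 0], 0.015],
    [[0, 0, 0], [0, 0, 0], 0.015],
  ],
)

```text
time: 42.72
position: [0.6576, 0.0685, 0.0878]
tcp_rot: [0.104, 3.124, -0.003]
force: [2.6, 2.4, -2.4]
finger_gap: 0.0288
```

Run:
```python
from h import *
st()
im=snap('top','t29')
cv2.imwrite('pics/t29c.png',cv2.resize(im[80:200,230:370,::-1],None,fx=5,fy=5,interpolation=cv2.INTER_CUBIC))
```

```text
t 42.72 gp [0.6573 0.0686 0.1065] yaw 86.2 d [ 0.015 -0.003 -1.   ] F [ 2.62  2.4  -2.38] gap 0.0288 q [-0.07  0.51  1.49 -0.    1.13 -1.58]
```

View pics/t29c.png

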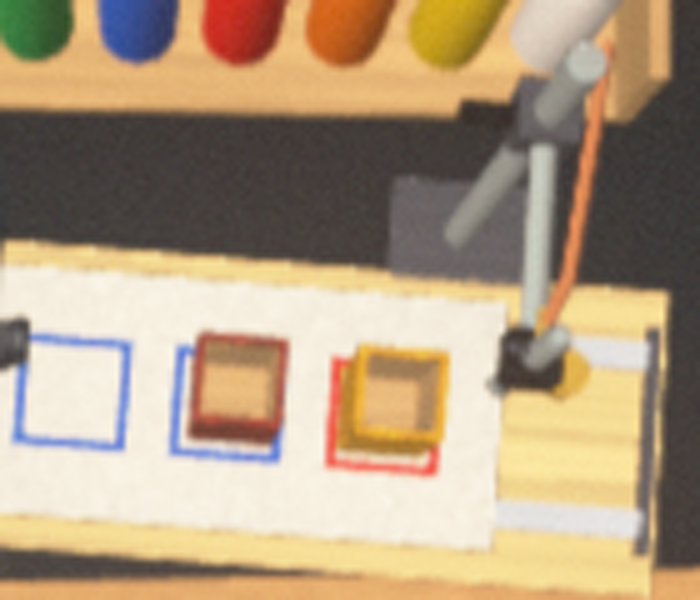

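Run:
```python
from h import *
f=lambda L,z: (lambda P:(P.mean(0).round(4)))(np.array([atz('top',(p[0]/5+230-.4,p[1]/5+80-.4),z) for p in L]))
print(f([(357,346),(448,352),(440,447),(349,436)],.117), f([(335,357),(442,366),(436,473),(328,466)],.032))
print('b',f([(200,333),(287,338),(280,430),(192,425)],.117),f([(177,346),(284,355),(277,461),(171,452)],.032))
```

```text
[ 0.6365 -0.2118  0.117 ] [ 0.6374 -0.2165  0.032 ]
b [ 0.6427 -0.118   0.117 ] [ 0.643  -0.1155  0.032 ]
```

>>> jog_arm(
  plan=[
    [[0, 0, 0], [0, -0.004, 0], 0.015],
    [[0, 0, 0], [0, -0.007, 0], 0.015],
    [[0, 0, 0], [0, -0.008, 0], 0.015],
    [[0, 0, 0], [0, -0.008, 0], 0.015],
    [[0, 0, 0], [0, -0.007, 0], 0.015],
    [[0, 0, 0], [0, -0.005, 0], 0.015],
    [[0, 0, 0], [0, -0.003, 0], 0.015],
    [[0, 0, 0], [0, 0, 0], 0.015],
    [[0, 0, 0], [0, 0, 0], 0.015],
  ],
)

```text
time: 43.52
position: [0.655, 0.0246, 0.0878]
tcp_rot: [0.1, 3.123, -0.002]
force: [4.0, 2.9, -2.7]
finger_gap: 0.0284
```

Run:
```python
from h import *
st()
im=snap('top','t30')
cv2.imwrite('pics/t30c.png',cv2.resize(im[80:200,230:370,::-1],None,fx=5,fy=5,interpolation=cv2.INTER_CUBIC))
im=snap('scene','sc30');cv2.imwrite('pics/sc30c.png',cv2.resize(im[170:330,150:310,::-1],None,fx=4,fy=4,interpolation=cv2.INTER_CUBIC))
```

```text
t 43.52 gp [0.6547 0.0246 0.1065] yaw 86.33 d [ 0.017 -0.002 -1.   ] F [ 4.04  2.94 -2.74] gap 0.0284 q [-0.14  0.49  1.51  0.    1.12 -1.65]
```

View pics/t30c.png

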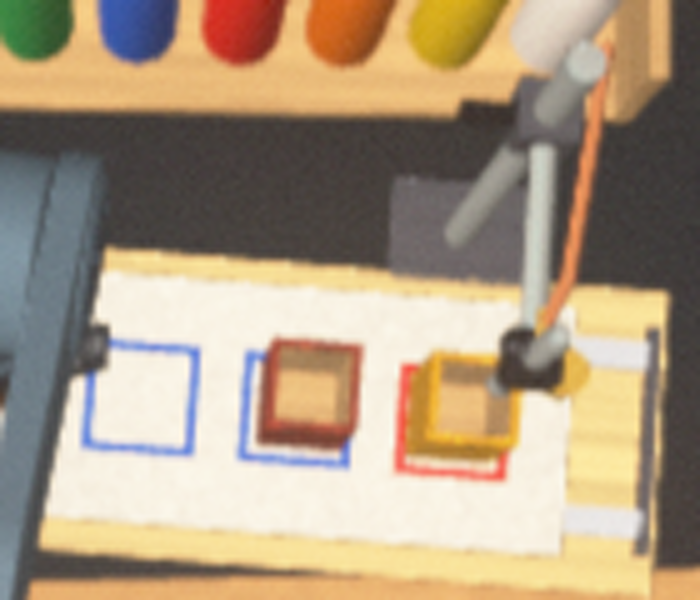

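View pics/sc30c.png

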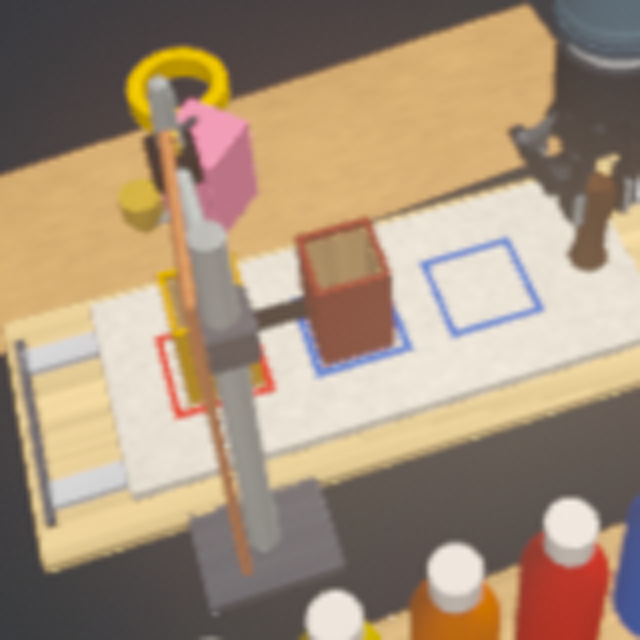

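>>> jog_arm(
  plan=[
    [[0, 0, 0], [0, -0.003, 0], 0.015],
    [[0, 0, 0], [0, 0, 0], 0.015],
    [[0, 0, 0], [0, 0, 0], 0.015],
  ],
)

```text
time: 43.87
position: [0.6548, 0.0214, 0.0878]
tcp_rot: [0.098, 3.124, -0.004]
force: [3.9, 3.0, -2.5]
finger_gap: 0.0286
```

Run:
```python
from h import *
st()
im=viewer.snapshot('top')
ov('top',[(.634,-.260,.155),(.634,-.260,.117),(.634,-.260,.032)]+box((.634,-.260),-3.4,(.117,)),'t31c',(290,130,360,190),10,im)
```

```text
t 43.87 gp [0.6545 0.0215 0.1065] yaw 86.4 d [ 0.016 -0.003 -1.   ] F [ 3.88  3.02 -2.5 ] gap 0.0286 q [-0.15  0.49  1.51 -0.    1.12 -1.66]
```

View pics/t31c.png

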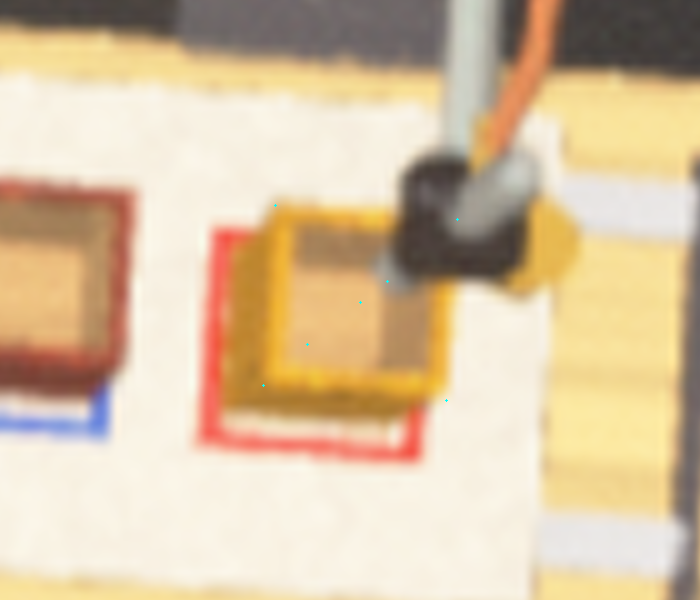

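>>> jog_arm(
  plan=[
    [[0, 0, 0], [0, 0, 0], 0.06],
    [[0, 0, 0], [0, 0, 0], 0.06],
    [[0, 0, 0], [0, 0, 0], 0.06],
    [[0, 0, 0], [0, 0, 0], 0.06],
    [[0, 0, 0], [0, 0, -0.015], 0.06],
    [[0, 0, 0], [0, 0, -0.03], 0.06],
    [[0, 0, 0], [0, 0, -0.035], 0.06],
    [[0, 0, 0], [0, 0, -0.035], 0.07],
    [[0, 0, 0], [0, 0, -0.03], 0.07],
    [[0, 0, 0], [0, 0, 0], 0.07],
  ],
)

```text
time: 44.75
position: [0.6479, 0.0221, 0.2354]
tcp_rot: [0.097, 3.138, -0.006]
force: [1.1, 0.1, 1.2]
finger_gap: 0.07
```

Run:
```python
from h import *
st()
plan((.469,.410,.24),100,-90,.07)
```

```text
t 44.75 gp [0.6479 0.0221 0.2541] yaw 86.45 d [ 0.002 -0.004 -1.   ] F [1.15 0.1  1.19] gap 0.07 q [-0.15  0.34  1.41 -0.    1.4  -1.66]
n 12 dist 0.4275 ang 13.55
[[[-0.0,0.0,-0.02],[0.0169,0.0313,0.001],0.07],[[-0.0,0.0,-0.02],[0.0163,0.0317,0.0011],0.07],[[-0.0,0.0,-0.02],[0.0156,0.032,0.0011],0.07],[[-0.0,0.0,-0.02],[0.015,0.0323,0.0011],0.07],[[-0.0,0.0,-0.02],[0.0144,0.0326,0.0011],0.07],[[-0.0,0.0,-0.02],[0.0137,0.0329,0.0011],0.07],[[-0.0,0.0,-0.02],[0.0131,0.0331,0.0011],0.07],[[-0.0,0.0,-0.02],[0.0124,0.0334,0.0011],0.07],[[-0.0,0.0,-0.02],[0.0118,0.0336,0.0011],0.07],[[-0.0,0.0,-0.02],[0.0111,0.0338,0.0011],0.07],[[-0.0,0.0,-0.02],[0.0104,0.034,0.0012],0.07],[[-0.0,0.0,-0.02],[0.0097,0.0342,0.0012],0.07]]
```

>>> jog_arm(
  plan=[
    [[0, 0, -0.02], [0.017, 0.0313, 0], 0.07],
    [[0, 0, -0.02], [0.0163, 0.0317, 0], 0.07],
    [[0, 0, -0.02], [0.0156, 0.032, 0], 0.07],
    [[0, 0, -0.02], [0.015, 0.0323, 0], 0.07],
    [[0, 0, -0.02], [0.0144, 0.0326, 0], 0.07],
    [[0, 0, -0.02], [0.0137, 0.033, 0], 0.07],
    [[0, 0, -0.02], [0.013, 0.033, 0], 0.07],
    [[0, 0, -0.02], [0.0124, 0.0334, 0], 0.07],
    [[0, 0, -0.02], [0.0118, 0.0336, 0], 0.07],
    [[0, 0, -0.02], [0.011, 0.0338, 0], 0.07],
    [[0, 0, -0.02], [0.0104, 0.034, 0], 0.07],
    [[0, 0, -0.02], [0.01, 0.03, 0], 0.07],
    [[0, 0, 0], [0, 0, 0], 0.07],
    [[0, 0, 0], [0, 0, 0], 0.07],
  ],
)

```text
time: 45.92
position: [0.4594, 0.4185, 0.2337]
tcp_rot: [-0.29, 3.121, -0.013]
force: [0.5, 0.3, -0.4]
finger_gap: 0.07
```

Run:
```python
from h import *
st()
ov('wrist',[(.469,.410,.169)],'w32');snap('top','t32')
plan((.469,.410,.2),100,-90,.07)
```

```text
t 45.92 gp [0.4592 0.4186 0.2524] yaw 100.6 d [ 0.008 -0.007 -1.   ] F [ 0.53  0.29 -0.44] gap 0.07 q [ 0.55  0.28  1.48 -0.01  1.38 -1.2 ]
n 2 dist 0.0537 ang 0.79
[[[-0.004,0.003,0.004],[-0.0035,-0.0042,0.0263],0.07],[[-0.004,0.003,0.004],[-0.0036,-0.0043,0.0262],0.07]]
```

View pics/w32.png

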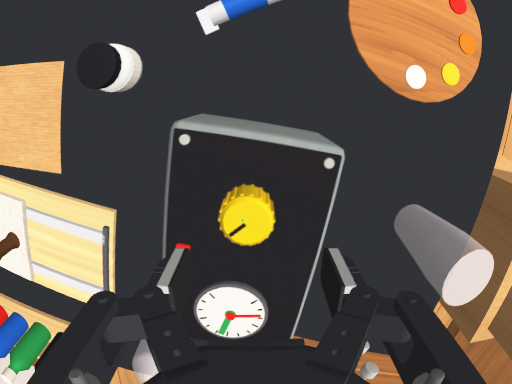

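View pics/t32.png

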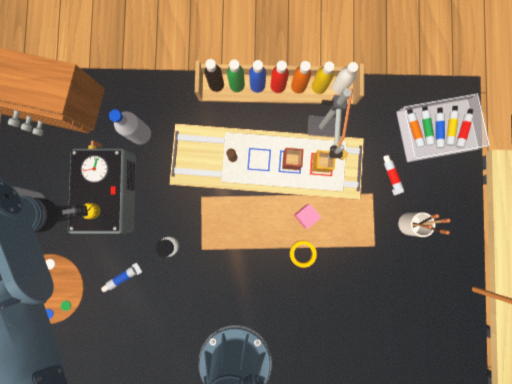

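Run:
```python
from h import *
im=viewer.snapshot('wrist')
hsv=cv2.cvtColor(im,cv2.COLOR_RGB2HSV)
m=cv2.inRange(hsv[150:260,200:300],(22,180,215),(32,255,255)); ys,xs=np.nonzero(m);print(len(xs),xs.mean()+200,ys.mean()+150)
cv2.imwrite('pics/w33.png',cv2.resize(im[175:345,180:300,::-1],None,fx=4.5,fy=3.5,interpolation=cv2.INTER_CUBIC))
for p in [(247,219)]: print(atz('wrist',p,.169))
print(atz('wrist',(230.5,315.5),.136))
C=atz('wrist',(230.5,315.5),.136);n=atz('wrist',(261,316),.136)-C;g=atz('wrist',(222,333),.136)-C
f=lambda v:np.degrees(np.arctan2(v[1],v[0]))
print(f(n),f(g),(f(n)-f(g))%360,np.linalg.norm(n),np.linalg.norm(g))
```

```text
2017 249.16460089241448 218.01586514625683
[0.46859748 0.41124879 0.169     ]
[0.59769149 0.41403527 0.136     ]
100.23569833859699 -11.119550289672356 111.35524862826935 0.03253575640905083 0.02984540376690725
```

View pics/w33.png

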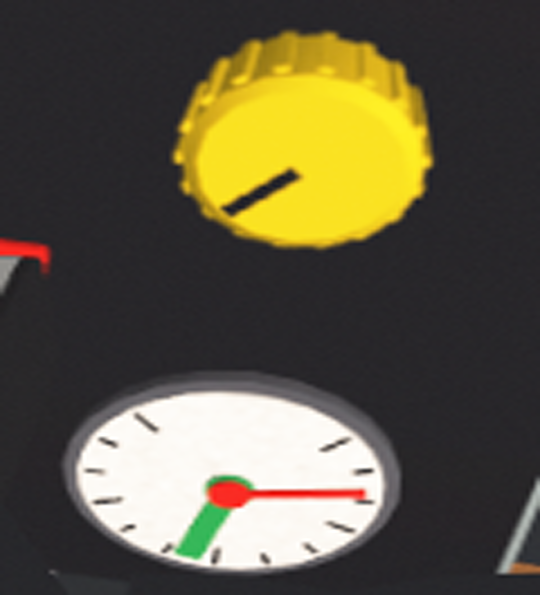

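>>> jog_arm(
  plan=[
    [[0, 0, 0], [-0.0075, -0.0085, 0.03], 0.07],
    [[0, 0, 0], [0, 0, 0.02], 0.07],
    [[0, 0, 0], [0, 0, 0], 0.07],
    [[0, 0, 0], [0, 0, 0], 0.07],
  ],
)

```text
time: 46.4
position: [0.4748, 0.4051, 0.185]
tcp_rot: [-0.273, 3.117, -0.012]
force: [0.4, -0.4, 1.2]
finger_gap: 0.07
```

Run:
```python
from h import *
st()
ov('wrist',[(.4685,.412,.169)],'w34')
plan((.4685,.412,.159),100,-90,.07)
```

```text
t 46.4 gp [0.4746 0.4052 0.2037] yaw 100.0 d [ 0.013 -0.006 -1.   ] F [ 0.35 -0.39  1.22] gap 0.07 q [ 0.52  0.33  1.53 -0.01  1.28 -1.22]
n 2 dist 0.0456 ang 0.81
[[[-0.004,0.006,0.0],[0.0027,0.0041,0.0223],0.07],[[-0.004,0.006,0.0],[0.0026,0.004,0.0223],0.07]]
```

View pics/w34.png

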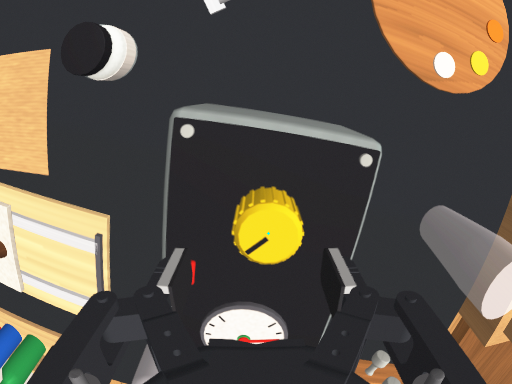

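>>> jog_arm(
  plan=[
    [[0, 0, 0], [0.004, 0.006, 0.01], 0.07],
    [[0, 0, 0], [0, 0, 0], 0.07],
    [[0, 0, 0], [0, 0, 0.02], 0.07],
    [[0, 0, 0], [0, 0, 0.01], 0.07],
    [[0, 0, 0], [0, 0, 0], 0.07],
    [[0, 0, 0], [0, 0, 0], 0.07],
  ],
)

```text
time: 46.95
position: [0.4728, 0.4116, 0.1489]
tcp_rot: [-0.27, 3.11, -0.006]
force: [0.3, -0.3, -0.2]
finger_gap: 0.0702
```

Run:
```python
from h import *
st()
plan((.4685,.412,.159),100,-90,.07)
```

```text
t 46.95 gp [0.4724 0.4116 0.1676] yaw 99.91 d [ 0.02  -0.002 -1.   ] F [ 0.27 -0.28 -0.2 ] gap 0.0702 q [ 0.53  0.36  1.55 -0.01  1.21 -1.21]
n 1 dist 0.0097 ang 1.14
[[[-0.006,0.019,-0.001],[0.0043,0.0012,0.0086],0.07]]
```

>>> jog_arm(
  plan=[
    [[0, 0.019, 0], [0.004, 0.001, 0.0075], 0.07],
    [[0, 0, 0], [0, 0, 0], 0.07],
    [[0, 0, 0], [0, 0, 0], 0.03],
    [[0, 0, 0], [0, 0, 0], 0.03],
    [[0, 0, 0], [0, 0, 0], 0.03],
    [[0, 0, 0], [0, 0, 0], 0.03],
    [[0, 0, 0], [0, 0, 0], 0.03],
    [[0, 0, 0], [0, 0, 0], 0.03],
  ],
  force=60,
)

```text
time: 47.62
position: [0.4696, 0.4114, 0.1441]
tcp_rot: [-0.272, 3.129, -0.011]
force: [-0.9, -0.9, -1.9]
finger_gap: 0.04
```

Run:
```python
from h import *
st()
```

```text
t 47.62 gp [0.4696 0.4115 0.1628] yaw 99.93 d [ 0.002 -0.007 -1.   ] F [-0.89 -0.85 -1.88] gap 0.04 q [ 0.53  0.38  1.55 -0.01  1.22 -1.21]
```

>>> jog_arm(
  plan=[
    [[0, 0, 0.06], [0, 0, 0], 0.03],
    [[0, 0, 0.11], [0, 0, 0], 0.03],
    [[0, 0, 0.118], [0, 0, 0], 0.03],
    [[0, 0, 0.118], [0, 0, 0], 0.03],
    [[0, 0, 0.118], [0, 0, 0], 0.03],
    [[0, 0, 0.118], [0, 0, 0], 0.03],
    [[0, 0, 0.118], [0, 0, 0], 0.03],
    [[0, 0, 0.118], [0, 0, 0], 0.03],
    [[0, 0, 0.118], [0, 0, 0], 0.03],
    [[0, 0, 0.118], [0, 0, 0], 0.03],
    [[0, 0, 0.118], [0, 0, 0], 0.03],
    [[0, 0, 0.118], [0, 0, 0], 0.03],
    [[0, 0, 0.118], [0, 0, 0], 0.03],
    [[0, 0, 0.118], [0, 0, 0], 0.03],
    [[0, 0, 0.118], [0, 0, 0], 0.03],
    [[0, 0, 0.118], [0, 0, 0], 0.03],
    [[0, 0, 0.118], [0, 0, 0], 0.03],
    [[0, 0, 0.1], [0, 0, 0], 0.03],
    [[0, 0, 0.05], [0, 0, 0], 0.03],
    [[0, 0, 0], [0, 0, 0], 0.03],
  ],
)

```text
time: 49.28
position: [0.47, 0.4118, 0.1441]
tcp_rot: [2.654, 1.666, -0.003]
force: [-0.2, -1.1, -1.7]
finger_gap: 0.0403
```

```bash
cat >> h.py <<'E'
def needle(n='top'):
    im=viewer.snapshot('top'); c=(94.0,168.5)
    cv2.imwrite('pics/needle.png',cv2.resize(im[150:187,75:115,::-1],None,fx=14,fy=14,interpolation=cv2.INTER_CUBIC))
E
python3 - <<'E'
from h import *
st();needle();snap('wrist','w36')
E
```

```text
t 49.28 gp [0.4699 0.4119 0.1628] yaw -25.77 d [ 0.002 -0.008 -1.   ] F [-0.24 -1.12 -1.73] gap 0.0403 q [ 0.53  0.38  1.55 -0.01  1.22  0.99]
```

View pics/needle.png

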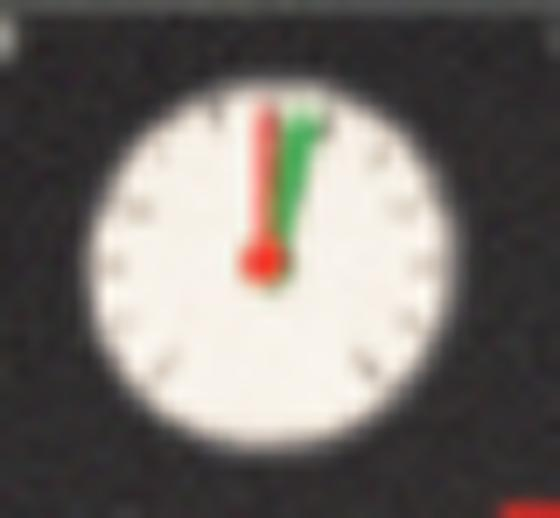

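View pics/w36.png

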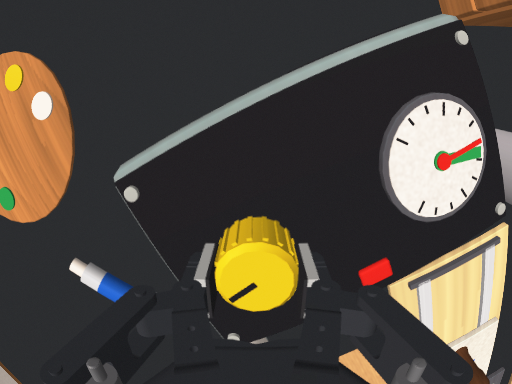

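>>> jog_arm(
  plan=[
    [[0, 0, 0.08], [0, 0, 0], 0.03],
    [[0, 0, 0.08], [0, 0, 0], 0.03],
    [[0, 0, 0.07], [0, 0, 0], 0.03],
    [[0, 0, 0], [0, 0, 0], 0.03],
    [[0, 0, 0], [0, 0, 0], 0.03],
  ],
)

```text
time: 49.8
position: [0.47, 0.4118, 0.1441]
tcp_rot: [2.825, 1.357, -0.002]
force: [1.2, -0.7, -2.0]
finger_gap: 0.0402
```

Run:
```python
from h import *
st();needle();im=snap('wrist','w37');cv2.imwrite('pics/w37c.png',cv2.resize(im[80:240,370:512,::-1],None,fx=4,fy=3.7,interpolation=cv2.INTER_CUBIC))
```

```text
t 49.8 gp [0.47   0.4119 0.1628] yaw -38.67 d [ 0.002 -0.007 -1.   ] F [ 1.23 -0.75 -1.96] gap 0.0402 q [ 0.53  0.38  1.55 -0.01  1.22  1.21]
```

View pics/needle.png

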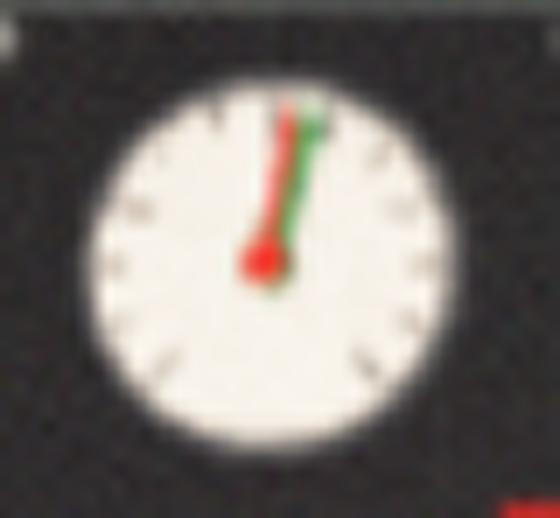

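View pics/w37c.png

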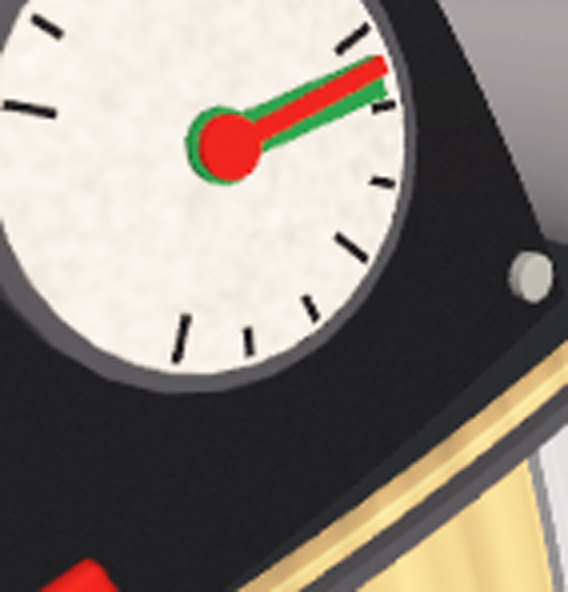

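```bash
cat > ang.py <<'E'
from h import *
def lines(im,m,roi,n='wrist'):
    x0,y0,x1,y1=roi; hsv=cv2.cvtColor(np.ascontiguousarray(im[y0:y1,x0:x1]),cv2.COLOR_RGB2HSV)
    for nm,mask,z in(('red',cv2.inRange(hsv,(0,150,120),(8,255,255))|cv2.inRange(hsv,(172,150,120),(180,255,255)),.138),('green',cv2.inRange(hsv,(45,90,60),(90,255,255)),.136)):
        nl,lab,stt,_=cv2.connectedComponentsWithStats(mask); k=1+np.argmax(stt[1:,4]); ys,xs=np.nonzero(lab==k)
        P=np.array([atz(n,(x+x0,y+y0),z,m)[:2] for x,y in zip(xs,ys)])
        # tip half direction: PCA
        c=P.mean(0);u,s,v=np.linalg.svd(P-c);d=v[0]
        far=P[np.argmax(np.linalg.norm(P-c,axis=1))]; d=d*np.sign(d@(far-c))
        print(nm,len(P),c.round(4),'pca',np.degrees(np.arctan2(d[1],d[0])).round(2),'ext',(P@d).min().round(4),(P@d).max().round(4))
E
python3 - <<'E'
from ang import *
s=env.read_state();mw=viewer.camera_model('wrist');T=np.array(mw['camera_from_world'])
def tw(p,rv): M=np.eye(4);M[:3,:3]=R.from_rotvec(rv).as_matrix();M[:3,3]=p;return M
X=T@tw(s['position'],s['tcp_rot'])
im=viewer.snapshot('wrist');lines(im,mw,(420,110,500,190))
m32=dict(mw);m32['camera_from_world']=X@np.linalg.inv(tw([0.4594,0.4185,0.2337],[-0.29,3.121,-0.013]))
a=cv2.imread('pics/w32.png')[:,:,::-1];lines(np.ascontiguousarray(a),m32,(205,296,266,340))
mt=viewer.camera_model('top')
a=cv2.imread('pics/top0.png')[:,:,::-1];lines(np.ascontiguousarray(a),mt,(78,152,112,186),'top')
lines(viewer.snapshot('top'),mt,(78,152,112,186),'top')
E
```

```text
red 274 [0.596  0.4128] pca -10.95 ext 0.4994 0.5204
green 58 [0.6082 0.4073] pca -11.43 ext 0.5074 0.5241
red 104 [0.5921 0.4233] pca 103.34 ext 0.2619 0.2971
green 87 [0.6133 0.4103] pca -10.86 ext 0.5133 0.5372
red 4 [0.5912 0.4139] pca 41.02 ext 0.7156 0.7197
green 14 [0.6094 0.4106] pca 168.38 ext -0.5248 -0.5031
red 7 [0.5934 0.4138] pca -4.78 ext 0.553 0.5619
green 2 [0.6149 0.4088] pca 3.01 ext 0.6341 0.637
```

Run:
```python
from ang import *
mw=viewer.camera_model('wrist')
im=viewer.snapshot('wrist');lines(im,mw,(410,80,480,150))
x0,y0=410,80
hsv=cv2.cvtColor(np.ascontiguousarray(im[80:150,410:480]),cv2.COLOR_RGB2HSV)
red=(cv2.inRange(hsv,(0,150,120),(8,255,255))|cv2.inRange(hsv,(172,150,120),(180,255,255)));gr=cv2.inRange(hsv,(40,70,50),(95,255,255))
# green hub+hand: points; angle of each point about dial centre
f=lambda mk,z:np.array([atz('wrist',(x+x0,y+y0),z,mw)[:2] for y,x in zip(*np.nonzero(mk))])
pr=f(red,.139);pg=f(gr,.136)
# hub centres: red hub = fit from points; dial white ellipse centre
wh=cv2.inRange(cv2.cvtColor(im[60:260,360:512],cv2.COLOR_RGB2HSV),(0,0,170),(180,60,255));
cs,_=cv2.findContours(wh,cv2.RETR_EXTERNAL,cv2.CHAIN_APPROX_NONE);c=max(cs,key=cv2.contourArea)[:,0]
W=np.array([atz('wrist',(p[0]+360,p[1]+60),.136,mw)[:2] for p in c])
A=np.c_[2*W,np.ones(len(W))];s=np.linalg.lstsq(A,(W**2).sum(1),rcond=None)[0];C=s[:2];print('dial',C,np.sqrt(s[2]+C@C))
for nm,P in(('r',pr),('g',pg)):
    v=P-C;r=np.linalg.norm(v,axis=1);a=np.degrees(np.arctan2(v[:,1],v[:,0]))
    for lo,hi in((.012,.018),(.018,.024),(.024,.034)):
        k=(r>lo)&(r<hi); print(nm,lo,k.sum(),a[k].min().round(1) if k.any() else '',a[k].max().round(1) if k.any() else '',a[k].mean().round(1) if k.any() else '')
```

```text
red 403 [0.6027 0.4119] pca -8.37 ext 0.5222 0.5603
green 116 [0.6144 0.4063] pca 170.27 ext -0.5484 -0.5228
dial [0.59265554 0.41270493] 0.03565689189428859
r 0.012 43 -10.5 2.8 -4.5
r 0.018 40 -9.6 -0.7 -5.6
r 0.024 62 -9.3 -2.6 -6.2
g 0.012 50 -24.1 6.5 -9.3
g 0.018 43 -20.8 0.5 -11.7
g 0.024 69 -18.3 -2.5 -12.9
```

>>> jog_arm(
  plan=[
    [[0, 0, 0.058], [0, 0, 0], 0.03],
    [[0, 0, 0], [0, 0, 0], 0.03],
    [[0, 0, 0], [0, 0, 0], 0.03],
  ],
)

```text
time: 50.3
position: [0.47, 0.4118, 0.1441]
tcp_rot: [2.863, 1.275, -0.001]
force: [-0.8, -1.1, -0.8]
finger_gap: 0.04
```

Run:
```python
from ang import *
st();mw=viewer.camera_model('wrist')
im=viewer.snapshot('wrist');lines(im,mw,(405,75,480,155));cv2.imwrite('pics/w38c.png',cv2.resize(im[70:220,370:512,::-1],None,fx=4,fy=4,interpolation=cv2.INTER_CUBIC))
needle()
```

```text
t 50.3 gp [0.47   0.4119 0.1628] yaw -41.98 d [ 0.002 -0.007 -1.   ] F [-0.82 -1.09 -0.79] gap 0.04 q [ 0.53  0.38  1.55 -0.01  1.22  1.27]
red 420 [0.6025 0.4116] pca -10.98 ext 0.4992 0.5372
green 186 [0.6049 0.4132] pca -9.52 ext 0.5114 0.5503
```

View pics/w38c.png

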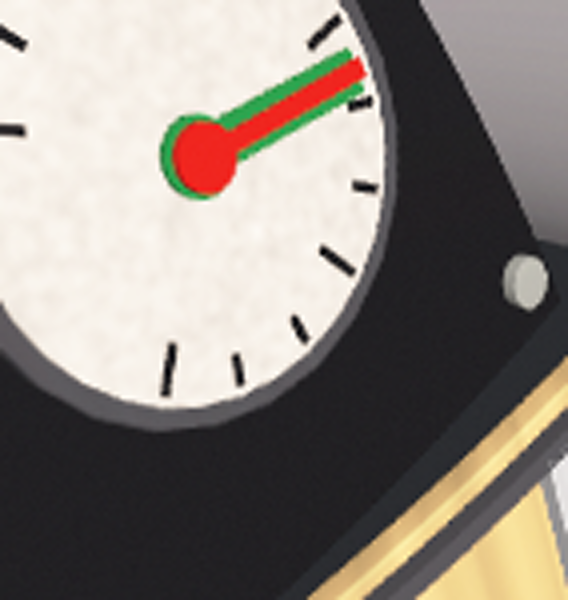

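View pics/needle.png

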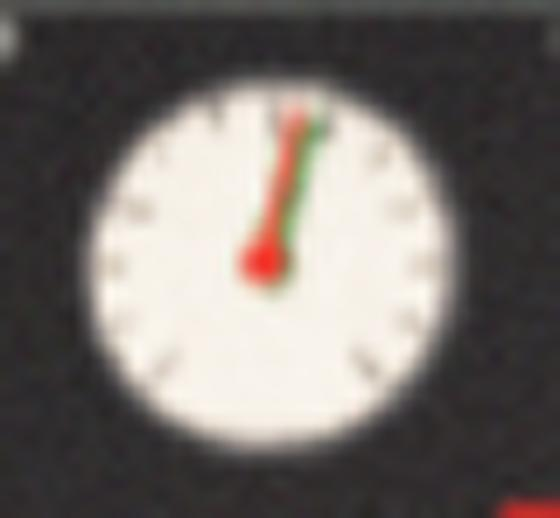

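Needle at crop (345,75) lies along the middle of the green hand, green on both sides. Releasing and rising.

>>> jog_arm(
  plan=[
    [[0, 0, 0], [0, 0, 0], 0.07],
    [[0, 0, 0], [0, 0, 0], 0.07],
    [[0, 0, 0], [0, 0, 0], 0.07],
    [[0, 0, 0], [0, 0, 0], 0.07],
    [[0, 0, 0], [0, 0, -0.015], 0.07],
    [[0, 0, 0], [0, 0, -0.03], 0.07],
    [[0, 0, 0], [0, 0, -0.035], 0.07],
    [[0, 0, 0], [0, 0, -0.035], 0.07],
    [[0, 0, 0], [-0.02, 0, -0.03], 0.07],
    [[0, 0, 0], [-0.03, 0, 0], 0.07],
    [[0, 0, 0], [-0.03, 0, 0], 0.07],
    [[0, 0, 0], [0, 0, 0], 0.07],
    [[0, 0, 0], [0, 0, 0], 0.07],
  ],
)

```text
time: 51.48
position: [0.4147, 0.352, 0.2985]
tcp_rot: [2.857, 1.285, 0.005]
force: [1.1, 0.3, 0.4]
finger_gap: 0.0701
```

Run:
```python
from h import *
st();im=snap('top','t40');needle();im2=snap('scene','sc40');w=snap('wrist','w40')
ov('top',box((.634,-.260),-3.4,(.117,)),'t40c',(220,130,360,200),5,im)
```

```text
t 51.48 gp [0.4146 0.3522 0.3172] yaw -41.58 d [ 0.006 -0.007 -1.   ] F [1.07 0.34 0.45] gap 0.0701 q [ 0.49  0.06  1.6  -0.01  1.47  1.22]
```

View pics/t40c.png

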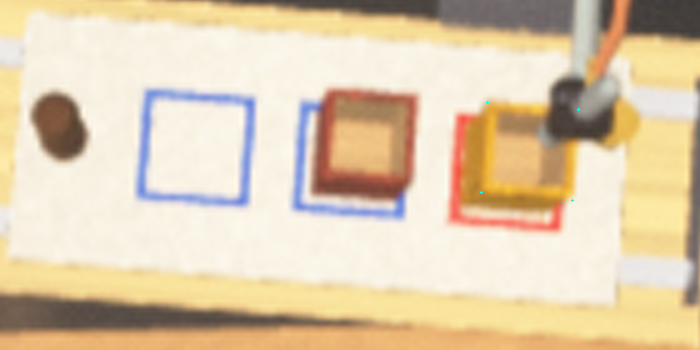

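View pics/sc40.png

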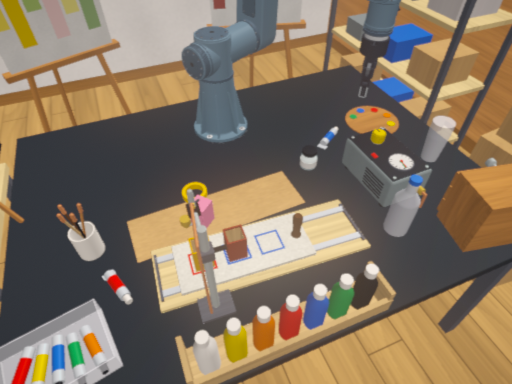

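View pics/w40.png

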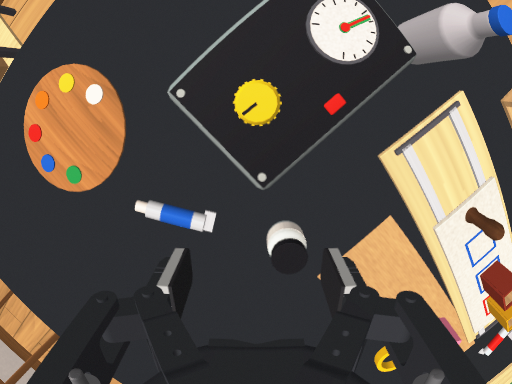

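Run:
```python
from h import *
a=cv2.imread('pics/t40.png')
cv2.imwrite('pics/t41.png',cv2.resize(a[143:183,275:340],None,fx=12,fy=12,interpolation=cv2.INTER_CUBIC))
st()
```

```text
t 51.68 gp [0.4151 0.3528 0.3157] yaw -41.56 d [ 0.004 -0.008 -1.   ] F [-0.47 -0.12 -0.81] gap 0.0699 q [ 0.49  0.07  1.6  -0.01  1.47  1.22]
```

View pics/t41.png

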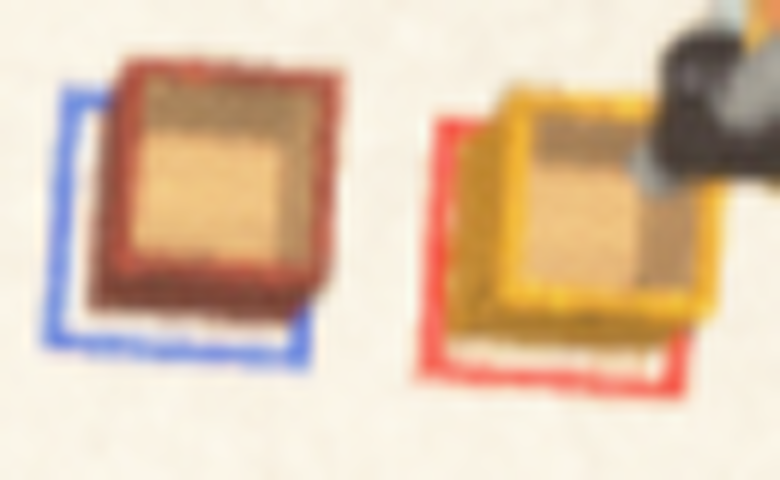

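Run:
```python
from h import *
plan((.60,-.03,.33),-3.4,-90,.07)
```

```text
n 12 dist 0.4252 ang 38.17
[[[0.001,0.0,-0.056],[-0.0136,0.0327,-0.0009],0.07],[[0.001,0.0,-0.056],[-0.0154,0.0319,-0.0009],0.07],[[0.001,0.0,-0.056],[-0.0172,0.031,-0.0009],0.07],[[0.001,0.0,-0.056],[-0.0189,0.03,-0.001],0.07],[[0.001,0.0,-0.056],[-0.0205,0.0289,-0.001],0.07],[[0.001,0.0,-0.056],[-0.0221,0.0277,-0.001],0.07],[[0.001,0.0,-0.056],[-0.0236,0.0264,-0.001],0.07],[[0.001,0.0,-0.056],[-0.025,0.0251,-0.0011],0.07],[[0.001,0.0,-0.056],[-0.0264,0.0236,-0.0011],0.07],[[0.001,0.0,-0.056],[-0.0276,0.0221,-0.0011],0.07],[[0.001,0.0,-0.056],[-0.0288,0.0206,-0.0011],0.07],[[0.001,0.0,-0.056],[-0.0299,0.0189,-0.0012],0.07]]
```

>>> jog_arm(
  plan=[
    [[0, 0, -0.056], [-0.0136, 0.0327, -0.001], 0.07],
    [[0, 0, -0.056], [-0.0154, 0.032, -0.001], 0.07],
    [[0, 0, -0.056], [-0.017, 0.031, -0.001], 0.07],
    [[0, 0, -0.056], [-0.019, 0.03, -0.001], 0.07],
    [[0, 0, -0.056], [-0.0205, 0.029, -0.001], 0.07],
    [[0, 0, -0.056], [-0.022, 0.0277, -0.001], 0.07],
    [[0, 0, -0.056], [-0.0236, 0.0264, -0.001], 0.07],
    [[0, 0, -0.056], [-0.025, 0.025, -0.001], 0.07],
    [[0, 0, -0.056], [-0.0264, 0.0236, -0.001], 0.07],
    [[0, 0, -0.056], [-0.0276, 0.022, -0.001], 0.07],
    [[0, 0, -0.056], [-0.0288, 0.02, -0.001], 0.07],
    [[0, 0, -0.05], [-0.025, 0.015, -0.001], 0.07],
    [[0, 0, 0], [0, 0, 0], 0.07],
    [[0, 0, 0], [0, 0, 0], 0.07],
  ],
)

```text
time: 52.85
position: [0.6184, -0.0345, 0.2987]
tcp_rot: [-2.236, -2.2, 0.02]
force: [0.5, 0.3, -0.2]
finger_gap: 0.0702
```

Run:
```python
from h import *
st();im=snap('wrist','w42')
```

```text
t 52.85 gp [ 0.6186 -0.0344  0.3174] yaw -0.94 d [-0.012 -0.006 -1.   ] F [ 0.46  0.3  -0.16] gap 0.0702 q [-0.24  0.24  1.4  -0.01  1.51 -0.23]
```

View pics/w42.png

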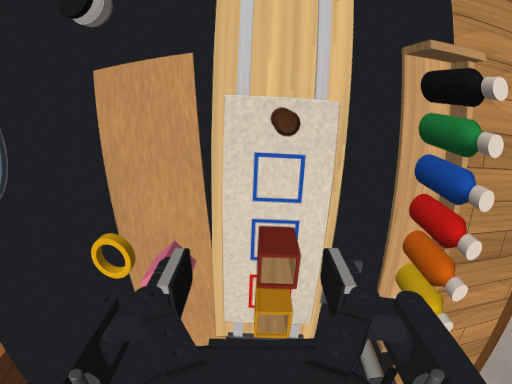

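Run:
```python
from h import *
a=cv2.imread('pics/w42.png');cv2.imwrite('pics/w42c.png',cv2.resize(a[210:340,235:315],None,fx=6,fy=4.6,interpolation=cv2.INTER_CUBIC))
```

```text
(no output)
```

View pics/w42c.png

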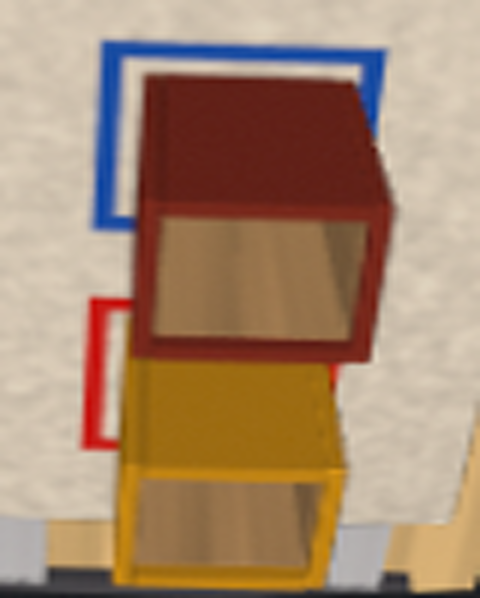

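Run:
```python
from h import *
st(); print(workorder.hand_in()); st()
```

```text
t 52.9 gp [ 0.6184 -0.0343  0.3172] yaw -0.93 d [-0.013 -0.006 -1.   ] F [-0.69 -1.12 -0.19] gap 0.07 q [-0.24  0.24  1.4  -0.01  1.51 -0.23]
the job is handed in; nothing more can be done
None
the job is handed in; nothing more can be done
```

The job is handed in at about 53 s. Both pots that were there stand mouth up on the carriage, and the regulator is set. The green pot was not in the scene, and I left the pink look-alike alone.

- **Pots:** I turned each one over in two quarter turns. The ochre pot is in the red square and the red-brown pot in the middle blue square.
- **Regrasp on the red-brown pot:** the wrist would have come too close to the water bottle. I stood the pot upright on the brown board first, then set it in its square with the gripper pointing straight down.
- **Carriage:** I pulled it about 187 mm by its handle. In the top view the ochre pot's rim matches the spot under the nozzle to about 2 mm.
- **Knob:** I turned it about 142° clockwise. In the wrist view the red needle lies along the middle of the green hand, with green showing evenly on both sides.
- **At the end:** the gripper was open and clear of everything, and the jars, bottle and airbrush looked undisturbed in the last pictures.

**Checks that were off or disagreed:**
- The red-brown pot is about 4.5 mm from the middle of its square, but still fully inside the tape.
- The ochre pot's offset in its square read between 1 and 5 mm, depending on the picture. I left both pots as they were.
- My first needle estimate (111°) was about 2.5° short because of viewing angle, so I corrected it from the wrist view. The top view still shows the needle slightly to one side, which I put down to viewing angle.

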